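Pack the finished chain bobbins in the hand-over rack

ROBOT

A 7-joint arm with a two-finger parallel gripper is mounted at the origin on the work surface. World frame = base frame: x ahead of the robot, y to its left, z up, the work surface at z = 0. Lengths are in m, angles in rad, forces in N, time in s.
With the tool pointing down it reaches from about 0.425 to 0.95 m from the base axis. Payload 16.7 kg.
Tool frame: the origin (TCP) lies midway between the tips of the shut fingers; the grasp point (between the pads) lies 19 mm behind it; y points along the fingers, x is the direction in which the jaws open and shut, and the axes are right-handed (so a half turn about y gives the same grasp; the last joint's range is limited). The gripper opens to 94 mm and grips with 3 to 60 N. Pads are 16 mm wide; open, the fingers measure 119 mm over their backs; the gripper's body (75 mm by 177 mm) begins 78 mm behind the grasp point.
Start: joints at [-1.474, 0.426, 0.074, 1.606, -0.034, 1.111, -0.067], TCP at [0.164, 0.655, 0.205] pointing down, gripper open.
Joint ranges: [-2.85, 2.85], [-0.5, 2.14], [-1.23, 1.37], [0.21, 2.46], [-1.02, 4.16], [0.16, 2.05], [-2.73, 2.73]. Speed limits (rad/s): [1.89, 1.89, 2.39, 2.39, 3.01, 3.01, 3.01].

INTERFACE

Orientations are given as a rotation vector (axis times angle).
In Python, from station import arm gives the robot as it stands.
- The arm moves only by the tool send_rows, never from a script. Its argument "rows" is a list that holds one entry, the list of rows, each a list of 7 numbers: the turn, a rotation vector about the tool's x, y, z in degrees, then the shift along the tool's x, y, z in mm, then the opening in per cent of the stroke, from 0 (shut) to 100 (fully open). A call has 1 to 12 rows; each row shifts and turns the commanded pose from where the row before left it, along the tool's axes as they then stand; what a row does not reach is not made up. A row lasts 1/8 s, in which the tool goes at most 62.5 mm and 10.7 degrees, less where a joint would pass 70% of its speed; a pose out of reach is approached as far as the arm can. A call with a gripper value outside its range is refused whole. The fingers move at their own pace and stop on an object; "grip_force" is the grip in N (left out, the last holds). Time passes only in rows, so rows that do not move let the fingers close. It gives the time, the measured TCP pose, the force and the opening at its end, in the units of the state.
- arm.get_state(): the state, without advancing time (a new reading comes with each control period).
- arm.capture(name): name is "side" or "top"; returns (picture, depth): 480x640x3 uint8, blue, green, red; 480x640 float32, m along the optical axis (not along the pixel's ray), 0 where there is no reading.
- arm.get_calibration(name): a dict with "vertical_fov" (degrees; the focal length in pixels is half the picture's height over the tangent of half this angle, whatever the lens; pixels are square), "cx", "cy" (the principal point, pixels), "camera_from_world" (4x4, takes a point from world to camera coordinates). Camera axes: x right, y up, looking along -z (the intrinsics and any distortion apply to the point x, -y, -z); pixel columns grow to the right and rows downward; lengths in m; the calibration is good to about 2 mm. A picture is of the moment at which its call begins. get_calibration takes no time and is no camera call.
- arm.sign_off(): hands the job in, once; it reports no verdict.
The state is a dict: "time_s": time; "joint_positions": joint angles; "joint_vel": joint speeds; "joint_torque": joint torques, N m; "position": TCP position; "orientation": TCP orientation; "wrist_force": force on the tool from outside, world axes, zero at the start; "moment": the same for the moment, N m; "finger_gap": finger opening in m.
Only numpy, scipy, OpenCV 4.12 (cv2) and the standard library are available. Lean on these libraries where they do the work, as an engineer would, in place of code of your own. Each camera call takes 0.05 s, during which the arm holds its last target.

TASK

Pack the finished chain for collection: put every bobbin that is on the bench into a tote, one bobbin to a tote, and stack all three totes in the hand-over rack, each turned end for end to the one below so that it stands up on it instead of nesting down into it (an empty tote goes in the stack too). Move the job tag from its stand into the rack's tag pocket, all the way down. When all that is in, push the rack's gate shut until it clicks home on its ball catch; leave the tissue box and the oiler where they are.

Things in the scene. Friction and masses are not known exactly. Their poses are not given: they have to be found in the camera images.
- rack: Yellow-green steel rack fixed to the bench, open above. Origin: middle of the totes' standing place, at bench height; z up; +x runs lengthwise from gate to tag pocket. Base plate 236 x 132, 6 mm thick. Side guides: inner faces y = +-39, tops z = 24. End stop x = 92 to 95, top z = 100. At the gate end two posts 150 high: hinge y = 47 to 57, catch y = -56 to -66. Totes stand lengthwise along x.
- gate (a joint): Gate angle q, rad: 0 = shut, grows as it swings open to the rack's -x (to 1.5). 4 mm sheet, z = 12 to 140, upright hinge at rack x = -96, y = 48 mm, reaching 90 mm from it along (-sin q, -cos q) in rack x, y; its outside, to be pushed, faces (-cos q, sin q). Stays where left. A spring ball meets its edge at 0.12, takes about 6 N to push past 0.05, then draws it to 0 and holds it.
- gate_edge (a point): Point on the gate's outside face at its free edge, 90 mm from the hinge, at its upper edge (z = 140). Moves with the gate.
- pocket (a point): Middle of the inner floor of the tag pocket, 50 mm above the bench, axes as the rack's. A steel sheet pocket behind the end stop, at rack x = 115, open at the top: inside 64 mm (rack's y) x 11 mm (rack's x), 50 mm deep; lips flared out 4 mm, their tops at z = 106. A seated tag stands 50 mm out of it. The totes' near end is about 37 mm away; the full stack is 166 mm high.
- tote_a: Blue tote with one ORANGE end, in the rack at the start. Origin: centre of the underside; x points to the orange end; z up. Rim 156 x 68 mm, height 60; its top 26 mm is an upright band: grip that across the 68 mm. Walls slope in to a 135 x 47 foot; floor 3 mm thick, clear floor 84 x 43. Turned end for end to the one below it stands on columns inside, 50 mm higher, with 5 mm play each way. 140 g.
- tote_b: Empty tote like tote_a on the bench at any yaw, the lower of a nested pair. A tote set with its orange end over the other's orange end nests: it sinks until the bands meet, only 26 mm higher than the one below (or until it hits a bobbin). The columns it stands on when turned: in both corners of the orange end and in the middle of the blue end, tops 50 mm up.
- tote_c: Empty tote like tote_a, nested in tote_b, same way round, 26 mm higher: only its 26 mm band (dark line at the lower edge) shows above that of tote_b. It lifts straight out; about 2 mm of play; twisted or jerked in the nest it can drag tote_b along.
- bobbin_1: Bobbin of gold-coloured chain with black flanges, upright cylinder 36 mm in diameter and 34 mm high, about 150 g. Origin: centre of its lower flange, z up. May be absent.
- bobbin_2: Bobbin like bobbin_1. May be absent.
- bobbin_3: Bobbin like bobbin_1. May be absent.
- tag_stand: Black block 90 x 44 x 30 mm fixed on the bench, with a slot 62 x 10 mm along its x, floor of the slot 6 mm above the bench. Origin: centre of the underside.
- job_tag: Rigid white plastic tag with a red top, upright: 60 mm wide (its x), 8 mm thick (its y), 100 mm tall, 60 g. Origin: centre of its lower edge, z up. Starts in the slot of the stand, standing 76 mm out of it. In the pocket it stands with its width along the rack's y, either face first.
- tissue_box: Bystander: red carton 110 x 150 x 55 mm, lying flat. Origin: centre of the underside.
- oiler: Bystander: white oil bottle with a red cap, 38 mm in diameter, 100 mm high. Origin: centre of the underside.
Mind the look-alikes: they are no part of the job. What is shaped like the tote_c but turquoise is not meant. Leave any blue look-alike of the bobbin_1 alone.

How it is judged:
On the way, in this order (a step that is already met when the one before it is completed fails the run):
1. all totes stand stacked in the rack, every bobbin is in a tote, one to a tote, and the job tag is down in the pocket (x of tote_a in the frame of rack between -0.02 and 0.02 m and y of tote_a in the frame of rack between -0.018 and 0.018 m and angle between each of tote_a, tote_b, tote_c's own z axis and vertical below 0.06 rad and angle between the x axis of each of tote_a, tote_b, tote_c and the x axis of rack, either way round below 0.2 rad and (z of tote_a in the frame of rack between 0.002 and 0.01 m or z of tote_a in the frame of rack between 0.052 and 0.06 m or z of tote_a in the frame of rack between 0.102 and 0.11 m) and x of tote_b in the frame of rack between -0.02 and 0.02 m and y of tote_b in the frame of rack between -0.018 and 0.018 m and (z of tote_b in the frame of rack between 0.002 and 0.01 m or z of tote_b in the frame of rack between 0.052 and 0.06 m or z of tote_b in the frame of rack between 0.102 and 0.11 m) and x of tote_c in the frame of rack between -0.02 and 0.02 m and y of tote_c in the frame of rack between -0.018 and 0.018 m and (z of tote_c in the frame of rack between 0.002 and 0.01 m or z of tote_c in the frame of rack between 0.052 and 0.06 m or z of tote_c in the frame of rack between 0.102 and 0.11 m) and ((x of bobbin_1 in the frame of tote_a between -0.045 and 0.045 m and y of bobbin_1 in the frame of tote_a between -0.024 and 0.024 m and z of bobbin_1 in the frame of tote_a between -0.002 and 0.03 m) or (x of bobbin_1 in the frame of tote_b between -0.045 and 0.045 m and y of bobbin_1 in the frame of tote_b between -0.024 and 0.024 m and z of bobbin_1 in the frame of tote_b between -0.002 and 0.03 m) or (x of bobbin_1 in the frame of tote_c between -0.045 and 0.045 m and y of bobbin_1 in the frame of tote_c between -0.024 and 0.024 m and z of bobbin_1 in the frame of tote_c between -0.002 and 0.03 m)) and ((x of bobbin_2 in the frame of tote_a between -0.045 and 0.045 m and y of bobbin_2 in the frame of tote_a between -0.024 and 0.024 m and z of bobbin_2 in the frame of tote_a between -0.002 and 0.03 m) or (x of bobbin_2 in the frame of tote_b between -0.045 and 0.045 m and y of bobbin_2 in the frame of tote_b between -0.024 and 0.024 m and z of bobbin_2 in the frame of tote_b between -0.002 and 0.03 m) or (x of bobbin_2 in the frame of tote_c between -0.045 and 0.045 m and y of bobbin_2 in the frame of tote_c between -0.024 and 0.024 m and z of bobbin_2 in the frame of tote_c between -0.002 and 0.03 m)) and ((x of bobbin_3 in the frame of tote_a between -0.045 and 0.045 m and y of bobbin_3 in the frame of tote_a between -0.024 and 0.024 m and z of bobbin_3 in the frame of tote_a between -0.002 and 0.03 m) or (x of bobbin_3 in the frame of tote_b between -0.045 and 0.045 m and y of bobbin_3 in the frame of tote_b between -0.024 and 0.024 m and z of bobbin_3 in the frame of tote_b between -0.002 and 0.03 m) or (x of bobbin_3 in the frame of tote_c between -0.045 and 0.045 m and y of bobbin_3 in the frame of tote_c between -0.024 and 0.024 m and z of bobbin_3 in the frame of tote_c between -0.002 and 0.03 m)) and (distance between bobbin_1 and bobbin_2 above 0.052 m or horizontal distance between bobbin_1 and bobbin_2 below 0.033 m) and (distance between bobbin_1 and bobbin_3 above 0.052 m or horizontal distance between bobbin_1 and bobbin_3 below 0.033 m) and (distance between bobbin_2 and bobbin_3 above 0.052 m or horizontal distance between bobbin_2 and bobbin_3 below 0.033 m) and z of job_tag in the frame of pocket between -0.004 and 0.005 m and horizontal distance between job_tag and pocket below 0.006 m and angle between job_tag's own z axis and vertical below 0.1 rad), for 0.2 s.
2. the gate is shut on its catch (value of joint gate below 0.03 rad), for 0.2 s.
At the end, for the whole second after the job is handed in: All totes upright in one stack in the rack (within 20 mm, 0.2 rad), undersides at 6, 56, 106 mm, within 4 mm (nested is lower); every bobbin in a tote, one to a tote; tag on the pocket floor (5 mm high, 6 mm sideways); gate below 0.03 rad; all at rest (all of step 1 and value of joint gate below 0.03 rad and linear speed of each of tote_a, tote_b, tote_c, bobbin_1, bobbin_2, bobbin_3, job_tag below 0.02 m/s); the robot touches nothing.
It fails at once if the tissue box is shoved more than 3 cm (distance of tissue_box from where it was at the start of the episode above 0.03 m).
It fails at once if the oiler is shoved more than 3 cm (distance of oiler from where it was at the start of the episode above 0.03 m).
Of bobbin_1, bobbin_2, bobbin_3 only 2 to 3 are there at a start; the rules pass over those that are not, and their reading is None.
At some moment in a run one of bobbin_1, bobbin_2, bobbin_3 may be knocked a few centimetres aside while the robot is not near it.
It also fails if it takes over 210 s, if anything falls off the work surface, if the arm or the gripper's body presses on something with over 40 N, if the wrist force passes 120 N, or if a joint passes its speed limit or range.

## Working session

There is one attempt and no reset: what is moved stays moved. The work goes in short steps, Python scripts to look and compute and a tool call to move; the robot and the scene stay as the last step left them, time stands still between calls to the robot, and variables do not carry over. Pictures are saved under pics/ and viewed, and the job is handed in when it is done.

Besides the shell and the picture viewer there is one more tool, called after "Emit:" by a JSON object that holds its "op" and its "data". send_rows: Moves the arm, as the interface text tells. Its arguments: {"type":"object","properties":{"rows":{"type":"array"},"grip_force":{"type":"number"}},"required":["rows"]}

```bash
ls; mkdir -p pics; cat > h.py <<'E'
import numpy as np, cv2
from station import arm
from scipy.spatial.transform import Rotation as R
def cap(n,f):
    p,d=arm.capture(n); cv2.imwrite('pics/'+f+'.png',p); np.save('pics/'+f+'.npy',d); return p,d
def cal(n):
    c=arm.get_calibration(n); f=240/np.tan(np.radians(c['vertical_fov']/2)); return f,c['cx'],c['cy'],np.array(c['camera_from_world'])
def w(n,u,v,d):
    f,cx,cy,T=cal(n); p=np.array([(u-cx)/f*d,-(v-cy)/f*d,-d,1]); return (np.linalg.inv(T)@p)[:3]
def wz(n,u,v,z):
    a=w(n,u,v,0.0); b=w(n,u,v,1.0); return a+(b-a)*(z-a[2])/(b[2]-a[2])
def px(n,P):
    f,cx,cy,T=cal(n); p=T@np.array([*P,1]); return cx+f*p[0]/-p[2], cy-f*p[1]/-p[2]
def cloud(n,d):
    f,cx,cy,T=cal(n); v,u=np.mgrid[:480,:640]; q=np.stack([(u-cx)/f*d,-(v-cy)/f*d,-d,np.ones_like(d)],-1)
    return (q@np.linalg.inv(T).T)[...,:3]
E
python3 - <<'E'
from h import *
print(arm.get_state())
for n in('side','top'):
    print(arm.get_calibration(n)); cap(n,n+'0')
E
```

```text
pics
{'time_s': 0.0, 'joint_positions': array([-1.47451704,  0.42670859,  0.07384903,  1.6066012 , -0.0341016 ,
        1.11079893, -0.06713557]), 'joint_vel': array([ 7.66509926e-04,  3.36405737e-05,  1.31338586e-03,  7.95652564e-04,
        6.89474740e-05, -9.07819639e-04,  1.88884320e-03]), 'joint_torque': array([ 3.20176085e-03, -9.35810494e+01,  3.66818972e+00, -4.54211462e+01,
       -4.87095409e-02,  2.01694574e-02,  1.58705225e-04]), 'position': array([0.1641581 , 0.65428535, 0.20479374]), 'orientation': array([-1.31638084, -1.02555469,  1.02711267]), 'wrist_force': array([-0.40552961, -0.88981225,  0.35357796]), 'moment': array([ 0.00703348, -0.08371024, -0.0236721 ]), 'finger_gap': 0.09411663842767769}
{'vertical_fov': 43.05318013293743, 'cx': 315.39211157225867, 'cy': 250.94774064079206, 'camera_from_world': array([[ 0.94189798, -0.33582968,  0.00682826, -0.57419721],
       [ 0.17145768,  0.49816737,  0.84995973, -0.19435677],
       [-0.28884332, -0.79940459,  0.52680342, -1.25769507],
       [ 0.        ,  0.        ,  0.        ,  1.        ]])}
{'vertical_fov': 43.732080016510345, 'cx': 322.3568287501272, 'cy': 240.12065436861994, 'camera_from_world': array([[ 0.01599809, -0.99971138,  0.01792266, -0.02069161],
       [ 0.98142761,  0.01912751,  0.19087691, -0.61985489],
       [-0.19116463,  0.01453613,  0.98145035, -1.32073473],
       [ 0.        ,  0.        ,  0.        ,  1.        ]])}
```

View pics/side0.png

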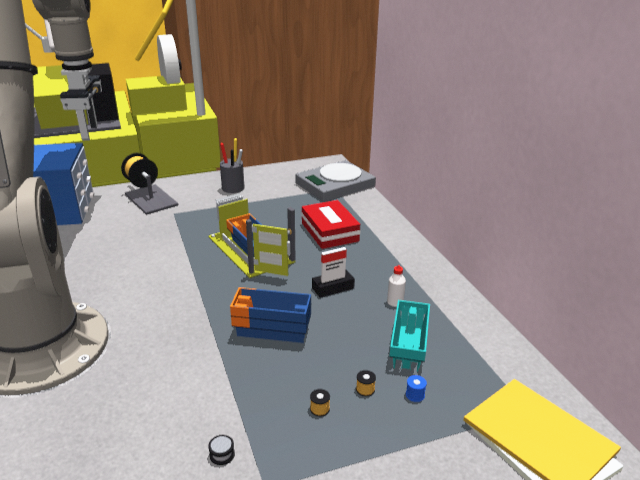

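View pics/top0.png

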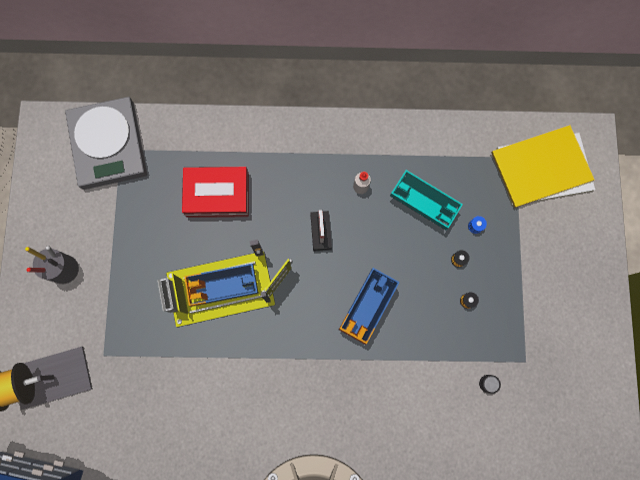

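Two gold bobbins at top (460,258) and (470,300); the blue one at (478,225) and the turquoise tote are look-alikes. The rack is at (220,288), the nested pair at (368,307) and the tag at (321,228). Next: enlarged crops and depth measurements.

```bash
python3 - <<'E'
from h import *
p=cv2.imread('pics/top0.png')
a=cv2.resize(p[235:335,150:300],None,fx=5,fy=5,interpolation=cv2.INTER_CUBIC); cv2.imwrite('pics/c1.png',a)
a=cv2.resize(p[200:350,300:500],None,fx=4,fy=4,interpolation=cv2.INTER_CUBIC); cv2.imwrite('pics/c2.png',a)
p=cv2.imread('pics/side0.png')
a=cv2.resize(p[190:350,200:360],None,fx=3.75,fy=3.75,interpolation=cv2.INTER_CUBIC); cv2.imwrite('pics/c3.png',a)
E
```

```text
(no output)
```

View pics/c1.png

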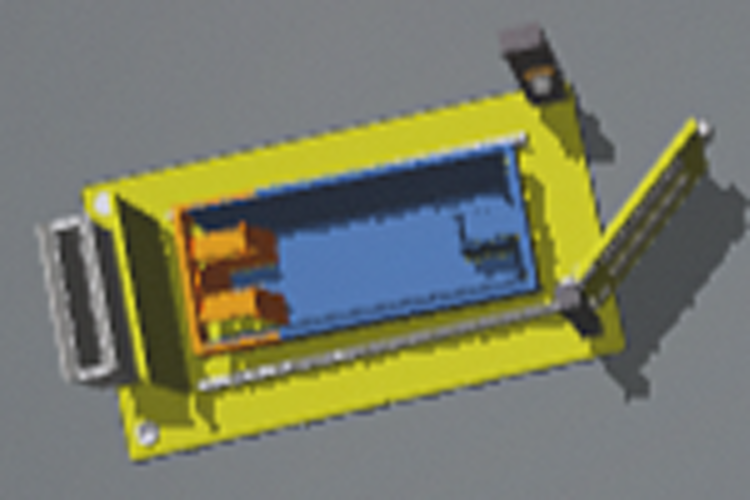

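View pics/c2.png

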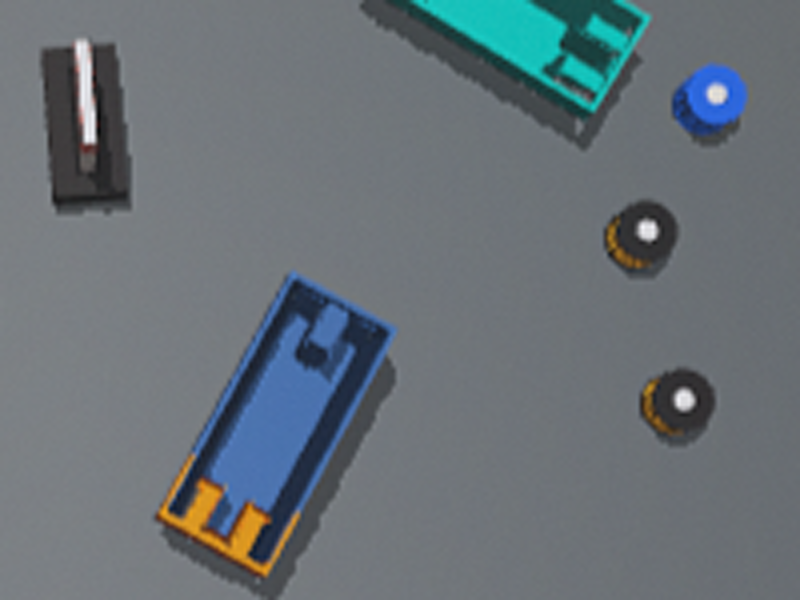

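View pics/c3.png

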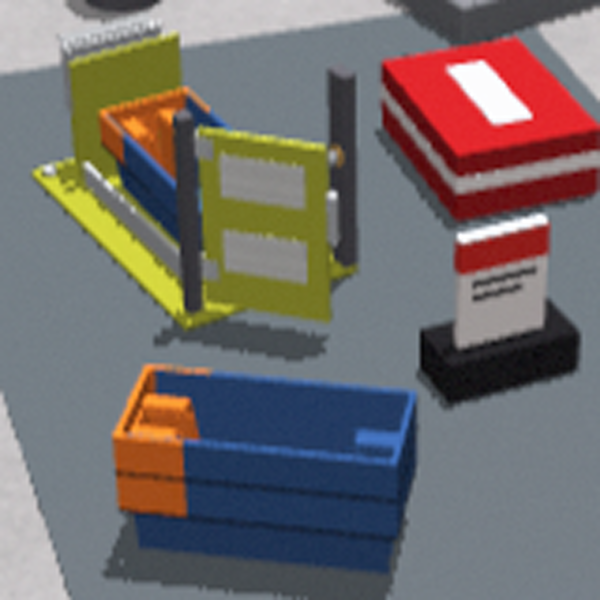

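```bash
cat > m.py <<'E'
from h import *
def hsv(f): return cv2.cvtColor(cv2.imread('pics/'+f+'.png'),cv2.COLOR_BGR2HSV)
def rect(P):
    c,s,a=cv2.minAreaRect((P[:,:2]*1000).astype(np.float32)); return np.round(c,1),np.round(s,1),round(a,1)
E
python3 - <<'E'
from m import *
for n in('top','side'):
    d=np.load(f'pics/{n}0.npy'); C=cloud(n,d); h=hsv(n+'0')
    H,S,V=h[...,0],h[...,1],h[...,2]
    X,Y,Z=C[...,0],C[...,1],C[...,2]
    mat=(X>.4)&(X<.9)&(abs(Y)<.45)&(d>0)
    print(n,'bench',np.percentile(Z[mat&(S<60)&(V>80)&(abs(Z)<.01)],[5,50,95]))
    yg=mat&(H>22)&(H<35)&(S>150)&(Z<.012)&(Z>.002); print('base',rect(C[yg]),yg.sum())
    bl=mat&(((H>100)&(H<120)&(S>100))|((H>8)&(H<20)&(S>150)))
    for nm,lo,hi,y0,y1 in(('tote_c',.075,.095,-.2,.1),('tote_a',.055,.075,.15,.4)):
        m=bl&(Z>lo)&(Z<hi)&(Y>y0)&(Y<y1); print(nm,rect(C[m]),m.sum(),np.percentile(Z[m],[10,50,90]))
        o=m&(H<20); 
        if o.any(): print(' orange',C[o].mean(0)*1000)
    k=mat&(V<70)&(S<60)&(Y<-.18)&(Y>-.4)&(Z>.028)&(Z<.045)
    nl,L,st,ce=cv2.connectedComponentsWithStats(k.astype(np.uint8))
    for i in range(1,nl):
        if st[i,4]>20:
            Q=C[L==i]; print('bob',st[i,4],ce[i],rect(Q),np.median(Q[:,2]))
    # tag
    t=mat&(Y>-.02)&(Y<.14)&(X>.6)&(Z>.085)&(Z<.125); print('tagtop',rect(C[t]),t.sum(),C[t].mean(0),Z[t].max())
    t=mat&(Y>-.02)&(Y<.14)&(X>.58)&(Z>.022)&(Z<.038)&(V<80); print('stand',rect(C[t]),t.sum())
E
```

```text
top bench [-0.00357728  0.00143951  0.00634774]
base (array([629.9, -63.7]), array([160.8, 879. ]), 22.1) 2058
tote_c (array([ 469.9, -116.2]), array([ 68. , 156.7]), 61.8) 508 [0.07626603 0.08367312 0.08928529]
 orange [415.3616803  -81.67576933  81.24671217]
tote_a (array([512.7, 219.7]), array([ 68.9, 152.7]), 12.0) 363 [0.05688233 0.06435231 0.06935609]
 orange [494.56661365 282.27098611  62.13220529]
bob 134 [461.50746269 257.57462687] (array([ 589.4, -337.5]), array([33.8, 33.1]), 77.9) 0.03483999898730661
bob 143 [470.4965035  299.81118881] (array([ 490.1, -354. ]), array([33.1, 33.5]), 1.6) 0.034901999231988334
tagtop (array([649.8,  -5.8]), array([59.6,  8.5]), 5.4) 110 [ 0.64881962 -0.00565113  0.10483235] 0.11141699897110025
stand (array([643.1,  61. ]), array([ 91. , 168.1]), 6.2) 428
side bench [-0.00283831  0.00011502  0.00297733]
base (array([480.2, 194.3]), array([119.1, 277. ]), 32.7) 477
tote_c (array([ 469.4, -119.1]), array([ 77.3, 156.8]), 61.1) 833 [0.07620685 0.08064755 0.08593649]
 orange [411.1179098  -95.9892446   80.22263071]
tote_a (array([506.5, 241.1]), array([ 70. , 133.6]), 12.7) 191 [0.05591105 0.06062162 0.06609007]
 orange [491.69848155 285.13338165  60.73162287]
bob 160 [365.84375 376.9375 ] (array([ 588.1, -341.2]), array([33.4, 33.6]), 68.9) 0.03366869565810049
bob 180 [319.58888889 396.27222222] (array([ 489.4, -358.8]), array([34.2, 34.2]), 80.7) 0.033358898948788185
tagtop (array([616.4,  47.7]), array([ 59.3, 164.8]), 29.8) 242 [ 0.64710837 -0.00622527  0.09754583] 0.12181315384242852
stand (array([643. ,  57.4]), array([ 91.9, 162.6]), 5.7) 132
```

```bash
python3 - <<'E'
from m import *
for n in('top','side'):
    d=np.load(f'pics/{n}0.npy'); C=cloud(n,d); h=hsv(n+'0')
    H,S,V=h[...,0],h[...,1],h[...,2]
    X,Y,Z=C[...,0],C[...,1],C[...,2]
    reg=(X>.35)&(X<.65)&(Y>.07)&(Y<.42)&(d>0)
    yg=reg&(H>22)&(H<35)&(S>120)
    m=yg&(Z<.014); print(n,'base',rect(C[m]),m.sum(), cv2.boxPoints(cv2.minAreaRect((C[m][:,:2]*1000).astype(np.float32))).round())
    m=reg&(Z>.09)&(Z<.112)&(Y>.26); print('endstop/pocket',rect(C[m]),m.sum())
    m=reg&(Z>.115)&(Z<.16); k=m.astype(np.uint8)
    nl,L,st,ce=cv2.connectedComponentsWithStats(k)
    for i in range(1,nl):
        if st[i,4]>5: print('hi',st[i,4],ce[i].round(),rect(C[L==i]),C[L==i].mean(0),C[L==i][:,2].max())
E
python3 - <<'E'
from m import *
# overlay base plate/tags candidates
p=cv2.imread('pics/top0.png')
print(p.shape)
E
```

```text
top base (array([516. , 208.1]), array([133. , 281.9]), 13.7) 2417 [[418. 329.]
 [485.  55.]
 [614.  87.]
 [547. 361.]]
endstop/pocket (array([485.3, 326.5]), array([83.9, 36. ]), 14.0) 325
hi 70 [254. 244.] (array([594. , 138.8]), array([10.7, 17.7]), 11.9) [0.59267183 0.13819984 0.14248502] 0.1559641335918176
hi 164 [272. 282.] (array([516.8,  96.6]), array([14.6, 87.7]), 60.1) [0.51200191 0.09691476 0.13720064] 0.15551102866206246
side base (array([481.1, 193.7]), array([126. , 282.3]), 34.9) 613 [[349. 273.]
 [510.  42.]
 [614. 114.]
 [452. 345.]]
endstop/pocket (array([486.4, 324.2]), array([84.8, 46.2]), 14.7) 303
hi 104 [291. 214.] (array([594.9, 136.3]), array([14.2, 26. ]), 8.5) [0.5933646  0.13315764 0.1351311 ] 0.15211514993042985
hi 360 [262. 229.] (array([513.8,  94.5]), array([19.5, 85.2]), 63.0) [0.51053843 0.09523847 0.12998786] 0.15084822639896733
(480, 640, 3)
```

```bash
python3 - <<'E'
from m import *
q=lambda x,y,z:(wz('top',150+x/5-.4,235+y/5-.4,z)*1000).round(1)[:2]
A,B,D,E=[q(*p,.006) for p in((84,187),(133,461),(624,352),(568,86))]
print('plate',A,B,D,E,'len',np.hypot(*(A-E)),np.hypot(*(B-D)),'w',np.hypot(*(A-B)),np.hypot(*(D-E)),'ctr',(A+B+D+E)/4)
u=(A-E)+(B-D); print('yaw',np.degrees(np.arctan2(u[1],u[0])))
P=[q(*p,.106) for p in((38,225),(84,212),(117,372),(72,384))]; print('pocket',P,np.mean(P,0))
T=[q(*p,.066) for p in((173,210),(514,140),(538,292),(197,355))]; print('tote_a',T,np.mean(T,0)); u=T[0]-T[1]+T[3]-T[2]; print(np.degrees(np.arctan2(u[1],u[0])))
g=lambda x,y,z:(wz('top',300+x/4-.4,200+y/4-.4,z)*1000).round(1)[:2]
T=[g(*p,.086) for p in((156,518),(290,272),(397,329),(268,577))]; print('tote_c',T,np.mean(T,0)); u=T[0]-T[1]+T[3]-T[2]; print(np.degrees(np.arctan2(u[1],u[0])))
print('bob',g(642,236,.034),g(677,403,.034))
print('white dot',g(648,230,.034),g(684,400,.034))
print('tag ends',g(83,40,.106),g(90,147,.106))
print('stand',[g(*p,.030) for p in((42,48),(116,44),(129,193),(54,200))])
s=lambda x,y,z:(wz('side',200+x/3.75-.4,190+y/3.75-.4,z)*1000).round(1)[:2]
print('side: plate',s(36,172,.006),s(190,323,.006))
print('tote_c',[s(*p,.086) for p in((113,432),(147,367),(415,393),(403,460))])
print('tag',s(455,240,.106),s(548,222,.106))
E
```

```text
plate [546.6 357. ] [418.8 326. ] [473.3  99.6] [599.5 130.3] len 232.79024893667687 232.8673656826993 w 131.50604548841093 129.88044502541558 ctr [509.55  228.225]
yaw 103.33492896928381
pocket [array([516. , 351.4]), array([522.1, 331.7]), array([452.5, 312.9]), array([446.9, 332. ])] [484.375 332.   ]
tote_a [array([528.8, 301.5]), array([563.7, 148.8]), array([494.6, 135.4]), array([463.6, 286.9])] [512.675 218.15 ]
102.22332362777874
tote_c [array([416.2, -48.3]), array([ 554.3, -122.1]), array([ 523.2, -182.1]), array([ 385.2, -110. ])] [ 469.725 -115.625]
152.14660599745997
bob [ 587.3 -334.3] [ 489.6 -351.9]
white dot [ 590.9 -337.9] [ 491.4 -356. ]
tag ends [681.1  -3.4] [619.7  -8.3]
stand [array([694.5,  20.1]), array([697.9, -23.9]), array([607.8, -32.8]), array([602.8,  11.3])]
side: plate [420.9 318.3] [476.8  95.7]
tote_c [array([ 385.3, -108.9]), array([417. , -55.4]), array([ 551.8, -128.5]), array([ 525.8, -183.8])]
tag [616.7 -15. ] [677.3 -14. ]
```

```bash
cat > go.py <<'E'
from h import *
import sys
def pose():
    s=arm.get_state(); return s['position']*1000,R.from_rotvec(s['orientation']),s
def go(*t,yaw=None):
    """t mm; yaw deg of tool x (jaw). prints turn then shift"""
    p,r,s=pose(); M=r.as_matrix()
    print('pos',p.round(1),'jawyaw',round(float(np.degrees(np.arctan2(M[1,0],M[0,0]))),1),'tilt y',M[:,1].round(3),'gap',round(s['finger_gap']*1000,1),'t',round(s['time_s'],2),'F',s['wrist_force'].round(1),'q',s['joint_positions'].round(2))
    if yaw is not None:
        cur=np.degrees(np.arctan2(M[1,0],M[0,0])); c=[(yaw+k*180-cur) for k in(-2,-1,0,1,2)]
        c=sorted(c,key=abs)[:2]
        for dy in c:
            tgt=np.radians(cur+dy); X=np.array([np.cos(tgt),np.sin(tgt),0]); Yt=np.array([0,0,-1.]); Zt=np.cross(X,Yt)
            Rt=np.stack([X,Yt,Zt],1); rv=np.degrees((r.inv()*R.from_matrix(Rt)).as_rotvec()).round(1)
            print(' option turn',rv,'shift after turn',(Rt.T@(np.array(t)-p)).round(1) if t else '')
    elif t:
        print(' shift',(M.T@(np.array(t)-p)).round(1))
if __name__=='__main__':
    a=[float(x) for x in sys.argv[1:]]
    go(*a[:3],yaw=a[3] if len(a)>3 else None)
E
python3 go.py 350 500 300 13; python3 -c "
from h import *
print(R.from_rotvec(arm.get_state()['orientation']).as_matrix().round(3))"
```

```text
pos [164.2 654.3 204.9] jawyaw 75.9 tilt y [-0.    -0.001 -1.   ] gap 94.3 t 0.1 F [-0.5 -0.2 -0.5] q [-1.47  0.43  0.07  1.61 -0.03  1.11 -0.07]
 option turn [ 0.  62.9 -0.1] shift after turn [ 146.3  -95.1 -192.2]
 option turn [-1.000e-01 -1.171e+02 -0.000e+00] shift after turn [-146.3  -95.1  192.2]
[[ 0.243 -0.    -0.97 ]
 [ 0.97  -0.001  0.243]
 [-0.001 -1.    -0.   ]]
```

Emit:
{"op": "send_rows", "data": {"rows": [[[0, 0, 0, -25, -14, -48, 100], [0, 0, 0, -25, -14, -48, 100], [0, 0, 0, -25, -14, -48, 100], [0, 0, 0, -25, -14, -48, 100], [0, 0, 0, -25, -14, -48, 100], [0, 0, 0, -25, -14, -48, 100], [0, 0, 0, -25, -14, -48, 100]]]}}

```text
time_s: 0.98
position: [0.4486, 0.4017, 0.3038]
orientation: [-1.315, -1.026, 1.026]
wrist_force: [1.3, 0.2, 0.7]
finger_gap: 0.0937
```

Emit:
{"op": "send_rows", "data": {"rows": [[[0, 0, 0, -50, 0, -28, 100], [0, 0, 0, -50, 0, -28, 100], [0, 0, 0, -50, 0, -28, 100], [0, 0, 0, -50, 0, -28, 100], [0, 0, 0, -50, 0, -28, 100], [0, 0, 0, -50, 0, -28, 100], [0, 0, 0, -50, 0, -28, 100], [0, 0, 0, 0, 0, 0, 100]]]}}

```text
time_s: 1.98
position: [0.5528, 0.0112, 0.3035]
orientation: [-1.319, -1.021, 1.022]
wrist_force: [-0.5, 1.3, -0.6]
finger_gap: 0.0939
```

```bash
python3 go.py 588 -250 150 -77
```

```text
pos [552.8  11.2 303.5] jawyaw 75.5 tilt y [ 0.    -0.001 -1.   ] gap 93.9 t 1.98 F [-0.5  1.3 -0.6] q [-0.58  0.15  0.5   1.78 -0.08  1.23  1.26]
 option turn [  0.  -27.5  -0.1] shift after turn [-262.5  153.5   24.4]
 option turn [1.000e-01 1.525e+02 0.000e+00] shift after turn [262.5 153.5 -24.4]
```

Emit:
{"op": "send_rows", "data": {"rows": [[[0, 10.2, 0, 0, 0, 0, 100], [0, 10.2, 0, 0, 0, 0, 100], [0, 10.2, 0, 0, 0, 0, 100], [0, 10.2, 0, 0, 0, 0, 100], [0, 10.2, 0, 0, 0, 0, 100], [0, 10.2, 0, 0, 0, 0, 100], [0, 10.2, 0, 0, 0, 0, 100], [0, 10.2, 0, 0, 0, 0, 100], [0, 10.2, 0, 0, 0, 0, 100], [0, 10.2, 0, 0, 0, 0, 100], [0, 10.2, 0, 0, 0, 0, 100], [0, 10.2, 0, 0, 0, 0, 100]]]}}

```text
time_s: 3.48
position: [0.5522, 0.0169, 0.3032]
orientation: [-1.475, 0.638, -0.637]
wrist_force: [1.1, -0.7, -0.3]
finger_gap: 0.0941
```

Emit:
{"op": "send_rows", "data": {"rows": [[[0, 10.1, 0, 0, 0, 0, 100], [0, 10.1, 0, 0, 0, 0, 100], [0, 10.1, 0, 0, 0, 0, 100], [0, 0, 0, 52, 30, -5, 100], [0, 0, 0, 52, 30, -5, 100], [0, 0, 0, 52, 30, -5, 100], [0, 0, 0, 52, 30, -5, 100], [0, 0, 0, 52, 30, -5, 100], [0, 0, 0, 0, 0, 0, 100], [0, 0, 0, 0, 0, 0, 100]]]}}

```text
time_s: 4.72
position: [0.5877, -0.242, 0.1532]
orientation: [-1.31, 1.038, -1.037]
wrist_force: [0.4, 1.3, 0.5]
finger_gap: 0.0939
```

```bash
python3 go.py 588 -338 60 -77; python3 - <<'E'
from h import *
s=arm.get_state(); p=s['position']; M=R.from_rotvec(s['orientation']).as_matrix()
for n in('side','top'):
    I,d=cap(n,n+'1')
    for k,a in (('tcp',p),('f1',p+M[:,0]*.0535),('f2',p-M[:,0]*.0535)):
        print(n,k,np.round(px(n,a),1))
    u,v=map(int,px(n,p)); c=I[max(v-75,0):v+75,max(u-100,0):u+100]
    cv2.imwrite(f'pics/c4{n}.png',cv2.resize(c,None,fx=4,fy=4,interpolation=cv2.INTER_CUBIC)); print('off',u-100,v-75)
E
```

```text
pos [ 587.7 -242.   153.2] jawyaw -76.8 tilt y [-0.001  0.    -1.   ] gap 93.9 t 4.72 F [0.4 1.3 0.5] q [-0.27  0.52  0.77  1.78 -0.42  1.02 -0.68]
 option turn [ 0.   0.2 -0. ] shift after turn [ 93.6  93.2 -21.3]
 option turn [-1.000e-01 -1.798e+02 -1.000e-01] shift after turn [-93.6  93.2  21.3]
side tcp [347.9 295.2]
side f1 [364.9 309.8]
side f2 [332.1 281.6]
off 247 220
top tcp [430.9 248.7]
top f1 [454.8 243.6]
top f2 [406.8 253.9]
off 330 173
```

View pics/c4side.png

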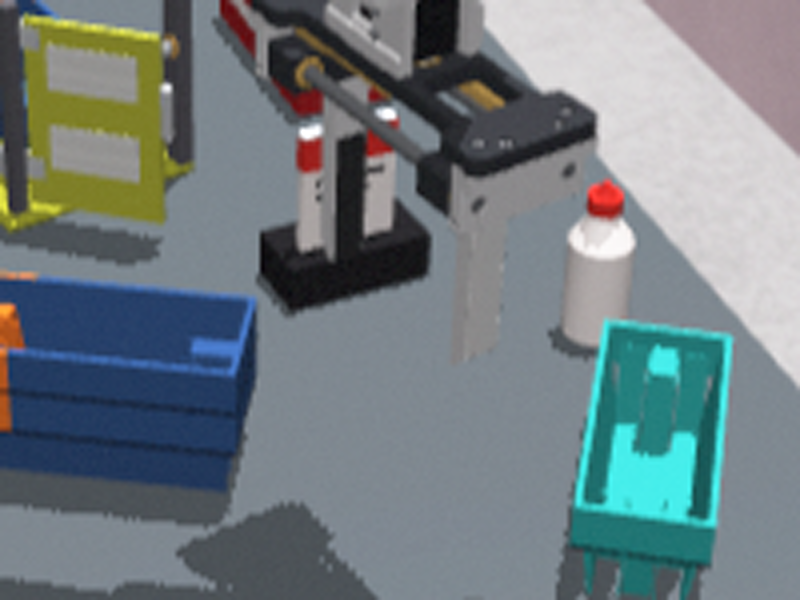

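View pics/c4top.png

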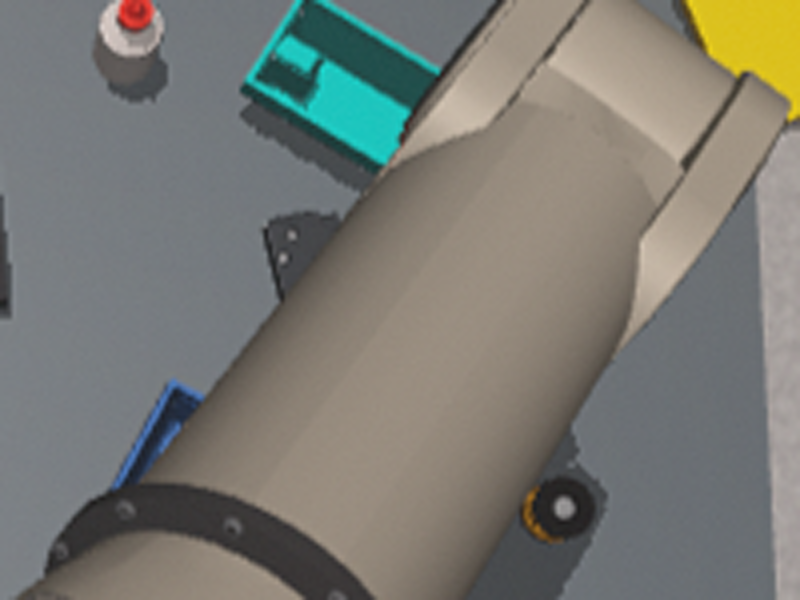

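```bash
python3 - <<'E'
from h import *
p=cv2.imread('pics/side1.png')
cv2.imwrite('pics/c5.png',cv2.resize(p[350:450,290:440],None,fx=5,fy=5,interpolation=cv2.INTER_CUBIC))
E
```

```text
(no output)
```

View pics/c5.png

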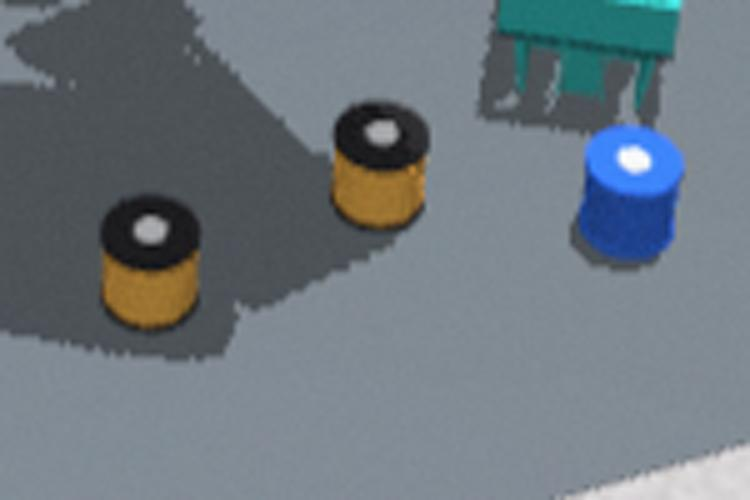

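```bash
python3 - <<'E'
from h import *
for x,y in((381,135),(150,232)): print((wz('side',290+x/5-.4,350+y/5-.4,.034)*1000).round(1))
E
python3 go.py 588 -342 100 -77
```

```text
[ 587.7 -341.3   34. ]
[ 489.2 -359.6   34. ]
pos [ 588.3 -241.1  153.9] jawyaw -76.7 tilt y [ 0.001  0.001 -1.   ] gap 93.6 t 4.83 F [ 0.4  0.6 -0.4] q [-0.27  0.52  0.77  1.78 -0.42  1.02 -0.68]
 option turn [-0.   0.3 -0. ] shift after turn [ 98.3  53.9 -23. ]
 option turn [-0.000e+00 -1.797e+02  1.000e-01] shift after turn [-98.3  53.9  23. ]
```

Emit:
{"op": "send_rows", "data": {"rows": [[[0, 0, 0, 49, 27, -11, 100], [0, 0, 0, 49, 27, -11, 100], [0, 0, 0, 0, 0, 0, 100], [0, 0, 0, 0, 31, 0, 100], [0, 0, 0, 0, 31, 0, 100], [0, 0, 0, 0, 20, 0, 100], [0, 0, 0, 0, 10, 0, 100], [0, 0, 0, 0, 0, 0, 100]]]}}

```text
time_s: 5.82
position: [0.5889, -0.3428, 0.0077]
orientation: [-1.31, 1.037, -1.037]
wrist_force: [0.3, 0.1, 0.0]
finger_gap: 0.0941
```

```bash
python3 go.py 588 -341.5 8 -77;python3 - <<'E'
from h import *
p,d=cap('side','side2')
cv2.imwrite('pics/c5.png',cv2.resize(p[300:450,290:490],None,fx=4,fy=4,interpolation=cv2.INTER_CUBIC))
E
```

```text
pos [ 588.9 -342.8    7.7] jawyaw -76.7 tilt y [-0.  0. -1.] gap 94.1 t 5.83 F [0.3 0.1 0. ] q [-0.    0.75  0.63  1.75 -0.58  0.83 -0.44]
 option turn [ 0.   0.3 -0. ] shift after turn [-1.5 -0.3 -0.5]
 option turn [  -0.  -179.7   -0. ] shift after turn [ 1.5 -0.3  0.5]
```

View pics/c5.png

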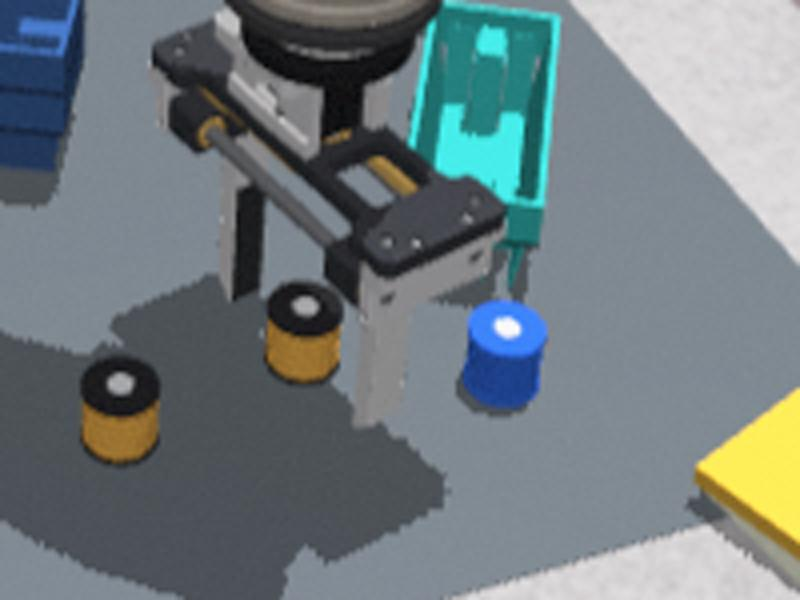

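The bobbin sits between the finger tips (240,298) and (378,425) in the crop. Closing.

Emit:
{"op": "send_rows", "data": {"rows": [[[0, 0, 0, 0, 0, 0, 30], [0, 0, 0, 0, 0, 0, 30], [0, 0, 0, 0, 0, 0, 30], [0, 0, 0, 0, 0, 0, 30], [0, 0, 0, 0, 0, 0, 30], [0, 0, 0, 0, 0, 0, 30]]], "grip_force": 25}}

```text
time_s: 6.62
position: [0.5885, -0.343, 0.0075]
orientation: [-1.309, 1.038, -1.037]
wrist_force: [-0.3, 3.3, 2.8]
finger_gap: 0.0375
```

Emit:
{"op": "send_rows", "data": {"rows": [[[0, 0, 0, 0, -20, 0, 30], [0, 0, 0, 0, -50, 0, 30], [0, 0, 0, 0, -55, 0, 30], [0, 0, 0, 0, -55, 0, 30], [0, 0, 0, 0, 0, 0, 30]]]}}

```text
time_s: 7.25
position: [0.59, -0.345, 0.1931]
orientation: [-1.307, 1.032, -1.044]
wrist_force: [0.2, -0.3, -3.0]
finger_gap: 0.0353
```

```bash
python3 go.py 560 0 250;python3 - <<'E'
from h import *
p,d=cap('side','side3')
E
```

```text
pos [ 590.  -345.   193.1] jawyaw -76.8 tilt y [ 0.007 -0.003 -1.   ] gap 35.3 t 7.25 F [ 0.2 -0.3 -3. ] q [-0.1   0.55  0.78  1.63 -0.42  1.12 -0.55]
 shift [-342.5  -58.1   49.8]
```

View pics/side3.png

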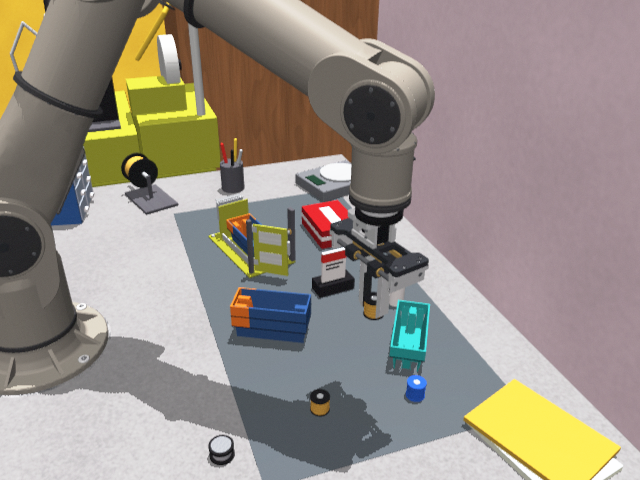

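Emit:
{"op": "send_rows", "data": {"rows": [[[0, 0, 0, -57, -10, 8, 30], [0, 0, 0, -57, -10, 8, 30], [0, 0, 0, -57, -10, 8, 30], [0, 0, 0, -57, -10, 8, 30], [0, 0, 0, -57, -10, 8, 30], [0, 0, 0, -57, -10, 8, 30], [0, 0, 0, 0, 0, 0, 30]]]}}

```text
time_s: 8.18
position: [0.5565, 0.006, 0.2471]
orientation: [-1.312, 1.033, -1.031]
wrist_force: [-0.9, -0.1, -2.4]
finger_gap: 0.0357
```

```bash
python3 go.py 513.4 210 150 -77
```

```text
pos [556.5   6.  247.1] jawyaw -76.4 tilt y [-0.001  0.001 -1.   ] gap 35.7 t 8.18 F [-0.9 -0.1 -2.4] q [-0.83  0.25  0.85  1.86 -0.21  1.12 -1.24]
 option turn [ 0.1  0.6 -0.1] shift after turn [-208.5   97.1    3.9]
 option turn [-1.000e-01 -1.794e+02 -1.000e-01] shift after turn [208.5  97.1  -3.9]
```

Emit:
{"op": "send_rows", "data": {"rows": [[[0, 0.6, 0, -52, 12, 1, 30], [0, 0, 0, -52, 12, 1, 30], [0, 0, 0, -52, 12, 1, 30], [0, 0, 0, -52, 12, 1, 30], [0, 0, 0, 0, 0, 0, 30], [0, 0, 0, 0, 40, 0, 30], [0, 0, 0, 0, 30, 0, 30], [0, 0, 0, 0, 0, 0, 30]]]}}

```text
time_s: 9.18
position: [0.514, 0.2023, 0.1278]
orientation: [-1.309, 1.048, -1.047]
wrist_force: [-0.0, 0.7, -0.4]
finger_gap: 0.0355
```

```bash
python3 go.py 513.4 210 20 -77;python3 - <<'E'
from h import *
p,d=cap('side','side4')
cv2.imwrite('pics/c6.png',cv2.resize(p[150:300,190:340],None,fx=4,fy=4,interpolation=cv2.INTER_CUBIC))
p,d=cap('top','top4')
cv2.imwrite('pics/c7.png',cv2.resize(p[215:335,140:300],None,fx=5,fy=5,interpolation=cv2.INTER_CUBIC))
s=arm.get_state(); M=R.from_rotvec(s['orientation']).as_matrix()
for k in(-30.2,30.2):
    a=s['position']+M[:,0]*k/1000
    print(np.round(px('side',a),1),np.round(px('top',a),1))
E
```

```text
pos [514.  202.3 127.8] jawyaw -77.5 tilt y [-0.003 -0.003 -1.   ] gap 35.5 t 9.18 F [-0.   0.7 -0.4] q [-1.06  0.39  0.71  1.99 -0.32  0.89 -1.53]
 option turn [ 0.2 -0.5  0.1] shift after turn [ -7.7 107.8   1.2]
 option turn [ -0.2 179.5   0.3] shift after turn [  7.7 107.8  -1.2]
[246.6 203.2] [209.5 282.4]
[257.8 213. ] [237.2 276.9]
```

View pics/c6.png

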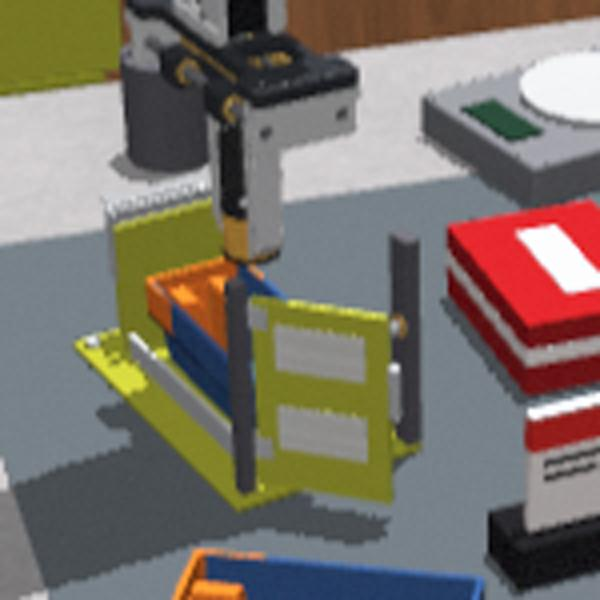

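View pics/c7.png

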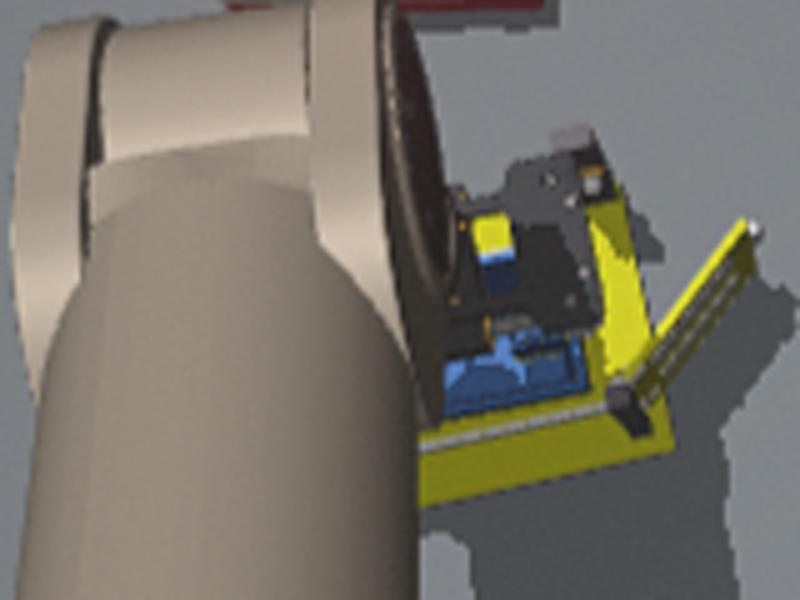

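```bash
python3 - <<'E'
from m import *
p=cv2.imread('pics/side0.png')
cv2.imwrite('pics/c8.png',cv2.resize(p[190:290,200:310],None,fx=7,fy=6,interpolation=cv2.INTER_CUBIC))
E
```

View pics/c8.png

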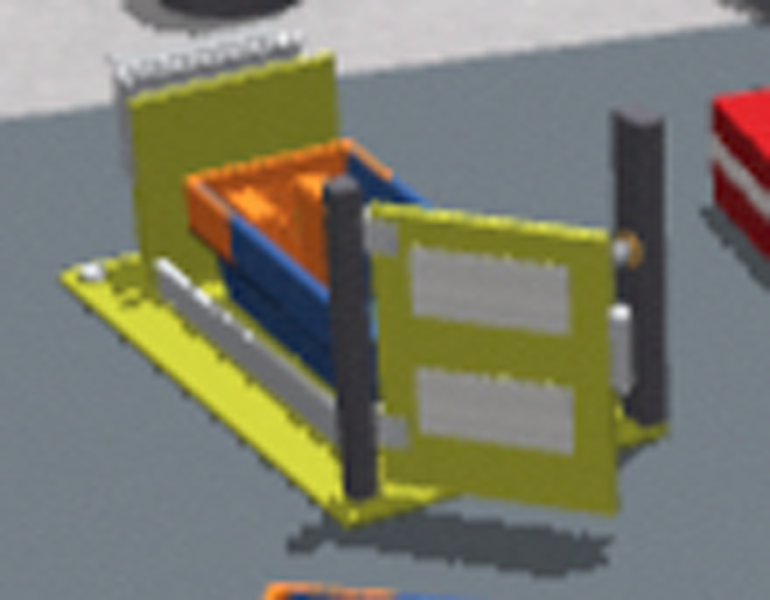

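```bash
python3 - <<'E'
from m import *
s=lambda x,y,z:(wz('side',200+x/7-.45,190+y/6-.45,z)*1000).round(1)[:2]
print('tote orange corners',s(186,178,.066),s(350,141,.066))
print('plate L',s(62,276,.006),'plate near hinge',s(347,522,.006),'plate right',s(668,430,.006))
print('hinge post top ctr',s(343,184,.150),'catch post',s(638,112,.150))
print('end stop top',s(133,100,.1),s(333,54,.1))
print('guide top ends',s(160,262,.024))
a=np.radians(103.3); X=np.array([np.cos(a),np.sin(a)]);Y=np.array([-X[1],X[0]])
O=np.array([511.5,216])
for nm,x,y in(('hinge post',-96,52),('catch',-96,-61),('endstop+',92,39),('endstop-',92,-39),('pocket',115,0),('tote o +',78,34),('tote o-',78,-34)): print(nm,(O+x*X+y*Y).round(1))
E
```

```text
tote orange corners [463.6 283.8] [529.7 296.9]
plate L [418.8 318.6] plate near hinge [473.3  93.2] plate right [598.8 122.1]
hinge post top ctr [483.8 110.3] catch post [594.  135.4]
end stop top [449.1 297. ] [529.6 315.6]
guide top ends [451.5 287.7]
hinge post [483.  110.6]
catch [592.9 136.6]
endstop+ [452.4 296.6]
endstop- [528.3 314.5]
pocket [485.  327.9]
tote o + [460.5 284.1]
tote o- [526.6 299.7]
```

Emit:
{"op": "send_rows", "data": {"rows": [[[0, 0, 0, -7.7, 0, 1, 30], [0, 0, 0, 0, 0, 0, 30], [0, 0, 0, 0, 40, 0, 30], [0, 0, 0, 0, 30, 0, 30], [0, 0, 0, 0, 15, 0, 30], [0, 0, 0, 0, 8, 0, 30], [0, 0, 0, 0, 0, 0, 30]]]}}

```text
time_s: 10.15
position: [0.5146, 0.2121, 0.0368]
orientation: [-1.305, 1.045, -1.046]
wrist_force: [0.0, 0.8, -1.2]
finger_gap: 0.0355
```

```bash
python3 go.py 513.3 210 18 -77;python3 - <<'E'
from h import *
p,d=cap('side','side5')
cv2.imwrite('pics/c6.png',cv2.resize(p[150:300,190:340],None,fx=4,fy=4,interpolation=cv2.INTER_CUBIC))
E
```

```text
pos [514.6 212.1  36.8] jawyaw -77.4 tilt y [ 0.  0. -1.] gap 35.5 t 10.15 F [ 0.   0.8 -1.2] q [-0.98  0.52  0.61  2.04 -0.45  0.72 -1.44]
 option turn [-0.  -0.4 -0. ] shift after turn [ 1.8 18.8 -1.8]
 option turn [  0.  179.6  -0. ] shift after turn [-1.8 18.8  1.8]
```

View pics/c6.png

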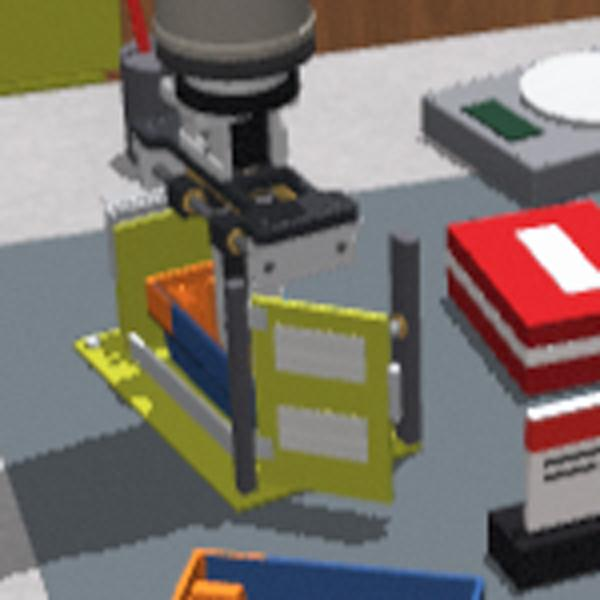

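Emit:
{"op": "send_rows", "data": {"rows": [[[0, -0.4, 0, 0, 0, -1.5, 30], [0, 0, 0, 0, 8, 0, 30], [0, 0, 0, 0, 6, 0, 30], [0, 0, 0, 0, 4, 0, 30], [0, 0, 0, 0, 0, 0, 30]]]}}

```text
time_s: 10.82
position: [0.5127, 0.2116, 0.0181]
orientation: [-1.309, 1.041, -1.04]
wrist_force: [-0.1, 1.0, -0.9]
finger_gap: 0.0355
```

Emit:
{"op": "send_rows", "data": {"rows": [[[0, 0, 0, 0, 0, 0, 50], [0, 0, 0, 0, 0, 0, 50], [0, 0, 0, 0, 0, 0, 50], [0, 0, 0, 0, -15, 0, 50], [0, 0, 0, 0, -40, 0, 50], [0, 0, 0, 0, -50, 0, 50], [0, 0, 0, 0, -60, 0, 50], [0, 0, 0, 0, -60, 0, 60], [0, 0, 0, 0, 0, 0, 60]]]}}

```text
time_s: 11.95
position: [0.5148, 0.2122, 0.2485]
orientation: [-1.3, 1.039, -1.04]
wrist_force: [0.1, -0.3, -0.9]
finger_gap: 0.0562
```

```bash
python3 - <<'E'
from h import *
p,d=cap('side','side6')
cv2.imwrite('pics/c6.png',cv2.resize(p[150:300,190:340],None,fx=4,fy=4,interpolation=cv2.INTER_CUBIC))
p,d=cap('top','top6')
cv2.imwrite('pics/c7.png',cv2.resize(p[215:335,140:300],None,fx=5,fy=5,interpolation=cv2.INTER_CUBIC))
E
python3 go.py 540 0 230 -30
```

```text
pos [512.8 211.9 244.4] jawyaw -77.0 tilt y [ 0.001  0.002 -1.   ] gap 56.5 t 12.05 F [-0.4  0.7 -1.1] q [-1.18  0.24  0.8   1.87 -0.19  1.11 -1.65]
 option turn [ -0.1 -47.   -0. ] shift after turn [ 129.5   14.4 -169.9]
 option turn [ 1.00e-01  1.33e+02 -1.00e-01] shift after turn [-129.5   14.4  169.9]
```

View pics/c6.png

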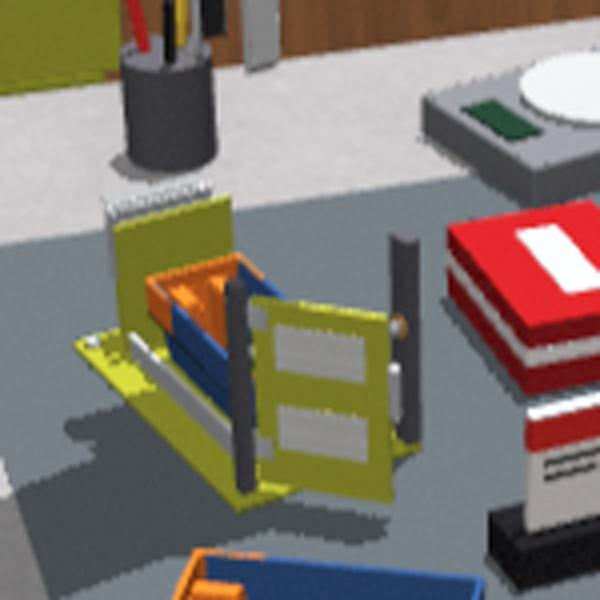

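View pics/c7.png

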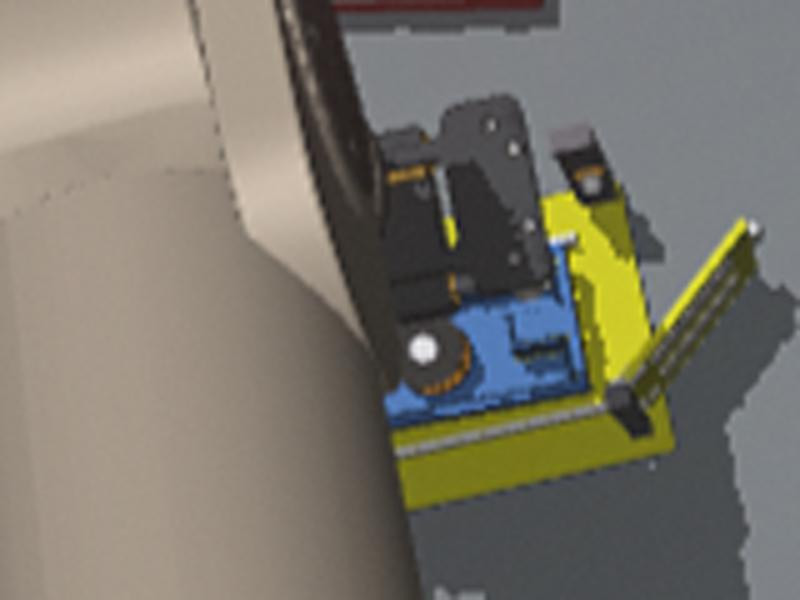

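Emit:
{"op": "send_rows", "data": {"rows": [[[0, 10.3, 0, 0, 0, 0, 100], [0, 10.3, 0, 0, 0, 0, 100], [0, 10.3, 0, 0, 0, 0, 100], [0, 10.3, 0, 0, 0, 0, 100], [0, 0, 0, 0, 0, 0, 100]]]}}

```text
time_s: 12.68
position: [0.5123, 0.2114, 0.2425]
orientation: [-0.938, 1.561, -1.563]
wrist_force: [0.2, 0.5, -0.3]
finger_gap: 0.0937
```

```bash
python3 go.py 470 -119 150 -118.2
```

```text
pos [512.3 211.4 242.5] jawyaw -118.2 tilt y [-0.001 -0.002 -1.   ] gap 93.7 t 12.68 F [ 0.2  0.5 -0.3] q [-1.29  0.28  0.95  1.87 -0.25  1.12 -2.3 ]
 option turn [0.  0.  0.1] shift after turn [311.2  92.5 118.9]
 option turn [   0.2 -180.    -0. ] shift after turn [-311.2   92.5 -118.9]
```

Emit:
{"op": "send_rows", "data": {"rows": [[[0, 0, 0, 52, 0, 20, 100], [0, 0, 0, 52, 5, 20, 100], [0, 0, 0, 52, 18, 20, 100], [0, 0, 0, 52, 22, 20, 100], [0, 0, 0, 52, 22, 20, 100], [0, 0, 0, 51, 25, 19, 100], [0, 0, 0, 0, 0, 0, 100], [0, 0, 0, 0, 0, 0, 100]]]}}

```text
time_s: 13.68
position: [0.4706, -0.1186, 0.1513]
orientation: [-0.937, 1.561, -1.56]
wrist_force: [0.3, 1.2, -0.3]
finger_gap: 0.0938
```

```bash
python3 go.py 470 -119 62 -118.2;python3 - <<'E'
from h import *
p,d=cap('side','side7')
cv2.imwrite('pics/c6.png',cv2.resize(p[230:380,190:390],None,fx=4,fy=4,interpolation=cv2.INTER_CUBIC))
E
```

```text
pos [ 470.6 -118.6  151.3] jawyaw -118.1 tilt y [-0.001 -0.    -1.   ] gap 93.8 t 13.68 F [ 0.3  1.2 -0.3] q [-0.74  0.28  1.02  2.12 -0.31  0.9  -1.61]
 option turn [0.  0.1 0. ] shift after turn [ 0.6 89.3 -0.3]
 option turn [ 1.000e-01 -1.799e+02 -1.000e-01] shift after turn [-0.6 89.3  0.3]
```

View pics/c6.png

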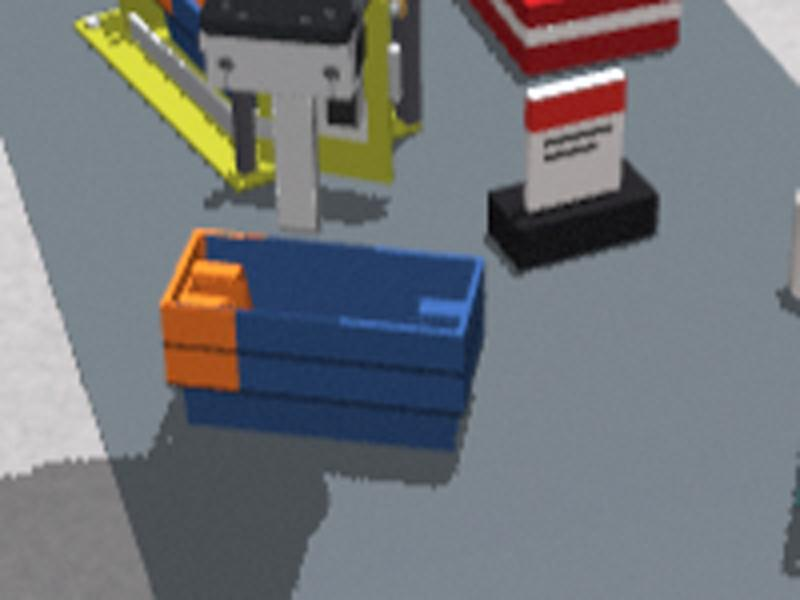

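Still seated, band of tote_c from (165,305) to (465,375) in the crop. Descending to grip its band only.

Emit:
{"op": "send_rows", "data": {"rows": [[[0, 0, 0, 0, 40, 0, 100], [0, 0, 0, 0, 30, 0, 100], [0, 0, 0, 0, 12, 0, 100], [0, 0, 0, 0, 6, 0, 100], [0, 0, 0, 0, 0, 0, 100]]]}}

```text
time_s: 14.35
position: [0.4713, -0.1182, 0.064]
orientation: [-0.935, 1.561, -1.561]
wrist_force: [0.4, -0.5, -0.0]
finger_gap: 0.0941
```

```bash
python3 go.py 470 -119 62 -118.2;python3 - <<'E'
from h import *
p,d=cap('side','side8')
cv2.imwrite('pics/c6.png',cv2.resize(p[230:380,190:390],None,fx=4,fy=4,interpolation=cv2.INTER_CUBIC))
E
```

```text
pos [ 471.3 -118.2   64. ] jawyaw -118.1 tilt y [ 0.001  0.    -1.   ] gap 94.1 t 14.35 F [ 0.4 -0.5 -0. ] q [-0.58  0.44  0.86  2.18 -0.5   0.73 -1.44]
 option turn [-0.   0.1 -0. ] shift after turn [ 1.3  2.  -0.8]
 option turn [  -0.  -179.9    0. ] shift after turn [-1.3  2.   0.8]
```

View pics/c6.png

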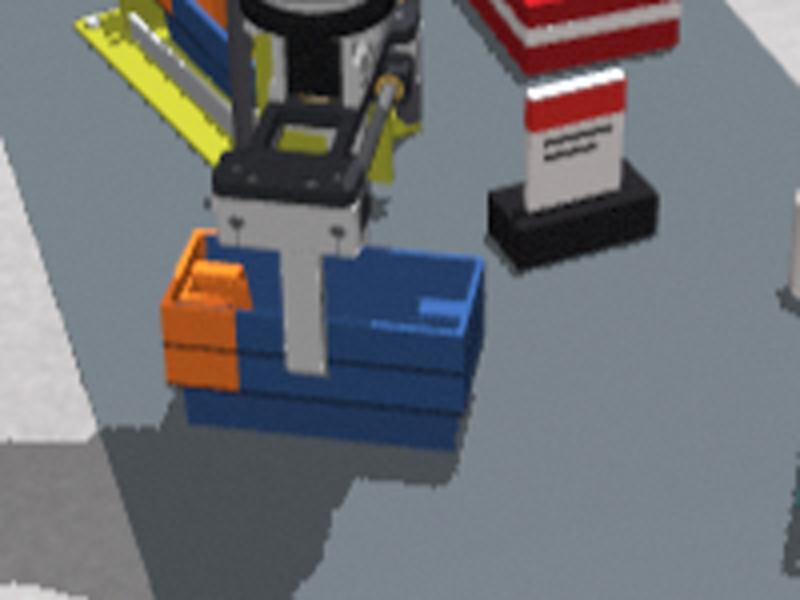

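Emit:
{"op": "send_rows", "data": {"rows": [[[0, 0, 0, 1.3, 1, -1, 85], [0, 0, 0, 0, 0, 0, 78], [0, 0, 0, 0, 0, 0, 74], [0, 0, 0, 0, 0, 0, 70], [0, 0, 0, 0, 0, 0, 66], [0, 0, 0, 0, 0, 0, 64], [0, 0, 0, 0, 0, 0, 64]]], "grip_force": 30}}

```text
time_s: 15.28
position: [0.4696, -0.1191, 0.0626]
orientation: [-0.935, 1.562, -1.561]
wrist_force: [0.3, 3.0, 6.3]
finger_gap: 0.0673
```

Emit:
{"op": "send_rows", "data": {"rows": [[[0, 0, 0, 0, -4, 0, 64], [0, 0, 0, 0, -6, 0, 64], [0, 0, 0, 0, -8, 0, 64], [0, 0, 0, 0, -10, 0, 64], [0, 0, 0, 0, -15, 0, 64], [0, 0, 0, 0, -20, 0, 64], [0, 0, 0, 0, -20, 0, 64], [0, 0, 0, 0, 0, 0, 64]]]}}

```text
time_s: 16.27
position: [0.4703, -0.1191, 0.1469]
orientation: [-0.932, 1.56, -1.561]
wrist_force: [-0.1, 0.7, -2.2]
finger_gap: 0.0676
```

```bash
python3 go.py;python3 - <<'E'
from h import *
p,d=cap('side','side9')
cv2.imwrite('pics/c6.png',cv2.resize(p[200:380,190:390],None,fx=3.3,fy=3.3,interpolation=cv2.INTER_CUBIC))
E
```

```text
pos [ 470.3 -119.1  146.9] jawyaw -118.2 tilt y [ 0.003  0.001 -1.   ] gap 67.6 t 16.27 F [-0.1  0.7 -2.2] q [-0.74  0.29  1.02  2.12 -0.32  0.89 -1.59]
```

View pics/c6.png

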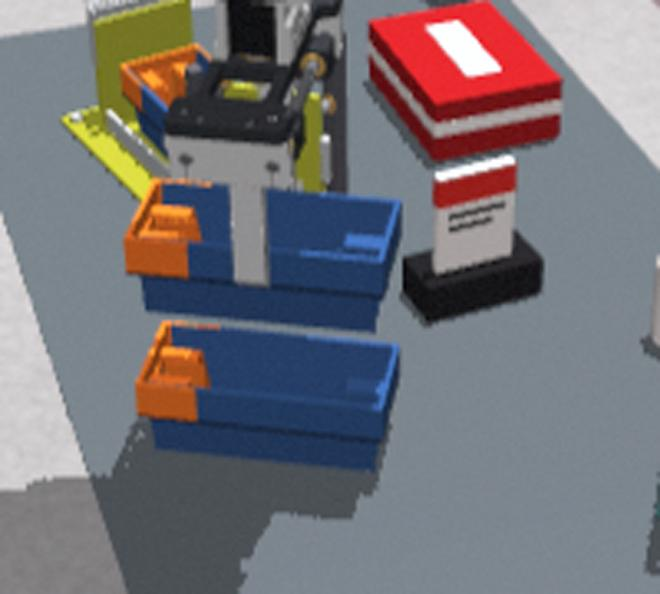

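```bash
python3 - <<'E'
from h import *
p=cv2.imread('pics/side9.png')
cv2.imwrite('pics/c6.png',cv2.resize(p[245:345,220:320],None,fx=6,fy=6,interpolation=cv2.INTER_CUBIC))
E
```

```text
(no output)
```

View pics/c6.png

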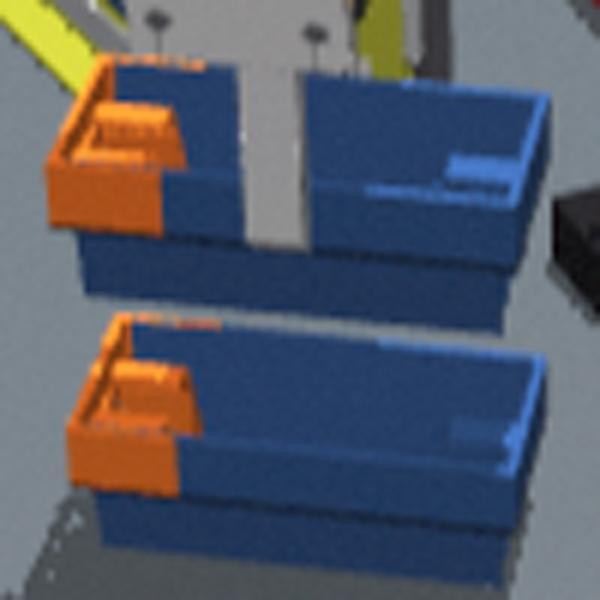

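```bash
python3 - <<'E'
from h import *
s=lambda x,y,z:(wz('side',220+x/6-.4,245+y/6-.4,z)*1000).round(1)[:2]
for nm,z,c in(('c',.171,((48,165),(107,55),(550,93),(518,205))),('b',.060,((70,428),(124,315),(546,353),(520,473)))):
    P=[s(*k,z) for k in c]; u=P[0]+P[1]-P[2]-P[3]; print(nm,P,np.mean(P,0),np.degrees(np.arctan2(u[1],u[0])), np.hypot(*u)/2)
E
```

```text
c [array([ 385.1, -116.9]), array([418.9, -57.3]), array([ 553.5, -129.1]), array([ 521.9, -188.4])] [ 469.85  -122.925] 152.16581398918282 153.45426843199897
b [array([ 385.9, -112.5]), array([418.8, -54.8]), array([ 553.7, -125.4]), array([ 523.3, -186.1])] [ 470.425 -119.7  ] 152.09596201744654 154.06243052736767
```

Emit:
{"op": "send_rows", "data": {"rows": [[[0, 0, 0, 0, -30, 0, 64], [0, -5, 0, 0, -30, 0, 64], [0, -10, 0, 0, -30, 0, 64], [0, -10, 0, 0, -20, 0, 64], [0, -10, 0, 0, 0, 0, 64], [0, -10, 0, 0, 0, 0, 64], [0, -10, 0, 0, 0, 0, 64], [0, -10, 0, 0, 0, 0, 64], [0, -10, 0, 0, 0, 0, 64], [0, -10, 0, 0, 0, 0, 64], [0, -10, 0, 0, 0, 0, 64], [0, -10, 0, 0, 0, 0, 64]]]}}

```text
time_s: 17.82
position: [0.469, -0.119, 0.2548]
orientation: [-1.564, 0.177, -0.175]
wrist_force: [-0.6, -1.0, -1.9]
finger_gap: 0.0679
```

Emit:
{"op": "send_rows", "data": {"rows": [[[0, -10, 0, 0, 0, 0, 64], [0, -10, 0, 0, 0, 0, 64], [0, -6, 0, 0, 0, 0, 64], [0, 0, 0, 0, 0, 0, 64]]]}}

```text
time_s: 18.32
position: [0.469, -0.1192, 0.2549]
orientation: [-1.564, -0.174, 0.176]
wrist_force: [-0.2, 0.0, -0.6]
finger_gap: 0.068
```

```bash
python3 go.py 512 214.8 240 12.9
```

```text
pos [ 469.  -119.2  254.9] jawyaw 12.8 tilt y [-0.001 -0.    -1.   ] gap 68.0 t 18.32 F [-0.2  0.  -0.6] q [-0.75  0.05  0.92  2.   -0.05  1.11  0.41]
 option turn [-0.  -0.1 -0.1] shift after turn [116.4  14.9 315.9]
 option turn [ 1.000e-01  1.799e+02 -0.000e+00] shift after turn [-116.4   14.9 -315.9]
```

Emit:
{"op": "send_rows", "data": {"rows": [[[0, 0, 0, 8, 0, 20, 64], [0, 0, 0, 16, 0, 44, 64], [0, 0, 0, 16, 0, 44, 64], [0, 0, 0, 16, 0, 44, 64], [0, 0, 0, 16, 0, 44, 64], [0, 0, 0, 16, 0, 44, 64], [0, 0, 0, 16, 0, 44, 64], [0, 0, 0, 12, 0, 32, 64], [0, 0, 0, 0, 0, 0, 64], [0, 0, 0, 0, 20, 0, 64], [0, 0, 0, 0, 20, 0, 64], [0, 0, 0, 0, 0, 0, 64]]]}}

```text
time_s: 19.82
position: [0.5119, 0.2132, 0.2145]
orientation: [-1.565, -0.172, 0.175]
wrist_force: [0.4, -0.4, -0.4]
finger_gap: 0.0679
```

```bash
python3 go.py 512 214.8 143 12.9;python3 - <<'E'
from h import *
p,d=cap('side','side10')
cv2.imwrite('pics/c6.png',cv2.resize(p[150:300,190:340],None,fx=4,fy=4,interpolation=cv2.INTER_CUBIC))
p,d=cap('top','top10')
cv2.imwrite('pics/c7.png',cv2.resize(p[215:335,140:300],None,fx=5,fy=5,interpolation=cv2.INTER_CUBIC))
E
```

```text
pos [511.9 213.2 214.5] jawyaw 12.7 tilt y [-0.002 -0.002 -1.   ] gap 67.9 t 19.82 F [ 0.4 -0.4 -0.4] q [-1.06  0.26  0.66  1.9  -0.18  1.05 -0.11]
 option turn [ 0.1 -0.2 -0.1] shift after turn [ 0.5 71.5  1.5]
 option turn [2.000e-01 1.798e+02 1.000e-01] shift after turn [-0.5 71.5 -1.5]
```

View pics/c6.png

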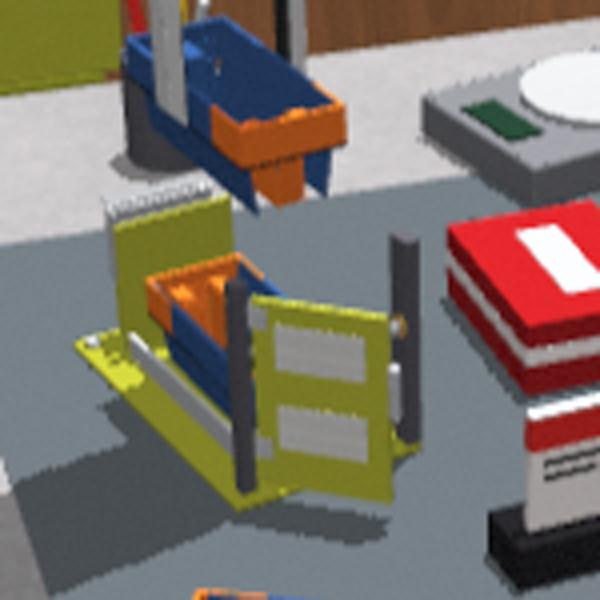

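View pics/c7.png

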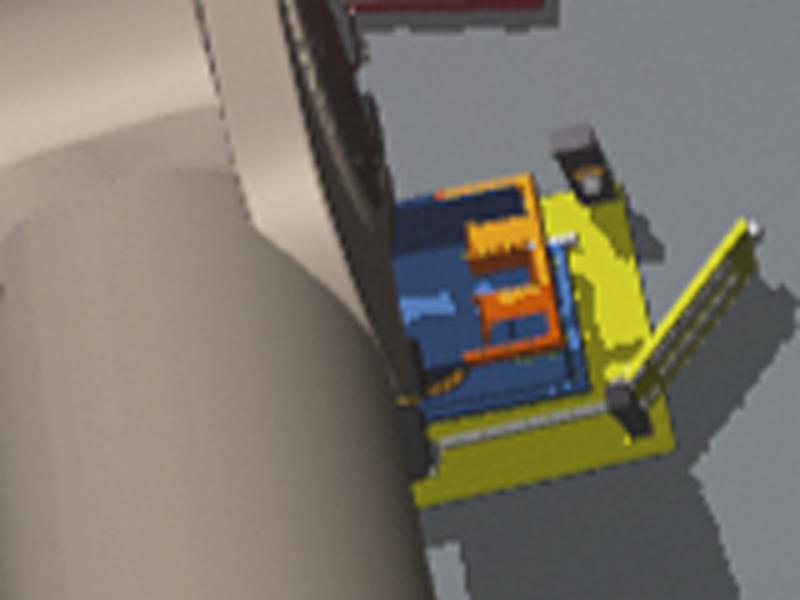

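Emit:
{"op": "send_rows", "data": {"rows": [[[0, 0, 0, 0.5, 20, 1.5, 64], [0, 0, 0, 0, 40, 0, 64], [0, 0, 0, 0, 30, 0, 64], [0, 0, 0, 0, 16, 0, 64], [0, 0, 0, 0, 0, 0, 64], [0, 0, 0, 0, 0, 0, 64]]]}}

```text
time_s: 20.68
position: [0.5133, 0.2165, 0.1107]
orientation: [-1.563, -0.176, 0.174]
wrist_force: [-0.5, -0.3, -1.0]
finger_gap: 0.0678
```

```bash
python3 go.py 512 214.8 93 12.9;python3 - <<'E'
from h import *
p,d=cap('side','side11')
cv2.imwrite('pics/c6.png',cv2.resize(p[180:290,200:310],None,fx=5.4,fy=5.4,interpolation=cv2.INTER_CUBIC))
E
```

```text
pos [513.3 216.5 110.7] jawyaw 12.8 tilt y [ 0.001  0.001 -1.   ] gap 67.8 t 20.68 F [-0.5 -0.3 -1. ] q [-1.    0.39  0.6   1.99 -0.3   0.84 -0.01]
 option turn [-0.  -0.1  0.1] shift after turn [-1.7 17.7 -1.3]
 option turn [-1.000e-01  1.799e+02 -1.000e-01] shift after turn [ 1.7 17.7  1.3]
```

View pics/c6.png

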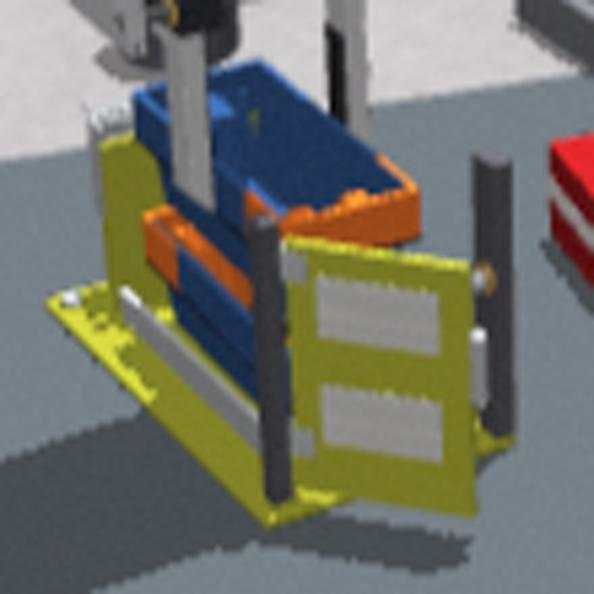

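Emit:
{"op": "send_rows", "data": {"rows": [[[0, 0, 0, -1.3, 3, -1.3, 64], [0, 0, 0, 0, 4, 0, 64], [0, 0, 0, 0, 3, 0, 64], [0, 0, 0, 0, 3, 0, 64], [0, 0, 0, 0, 2, 0, 64], [0, 0, 0, 0, 0, 0, 64]]]}}

```text
time_s: 21.48
position: [0.5115, 0.2146, 0.0943]
orientation: [-1.564, -0.175, 0.176]
wrist_force: [0.0, 1.3, -2.0]
finger_gap: 0.0682
```

Emit:
{"op": "send_rows", "data": {"rows": [[[0, 0, 0, 0, 1, 0, 64], [0, 0, 0, 0, 1, 0, 64], [0, 0, 0, 0, 0, 0, 64]]]}}

```text
time_s: 21.85
position: [0.5117, 0.2147, 0.0927]
orientation: [-1.563, -0.176, 0.176]
wrist_force: [-1.2, -0.0, 3.1]
finger_gap: 0.0677
```

```bash
python3 go.py 512 214.8 93 12.9
```

```text
pos [511.7 214.7  92.7] jawyaw 12.8 tilt y [ 0.  0. -1.] gap 67.7 t 21.85 F [-1.2 -0.   3.1] q [-0.98  0.42  0.59  2.01 -0.32  0.81  0.01]
 option turn [-0.  -0.1  0. ] shift after turn [ 0.4 -0.3  0. ]
 option turn [ -0.  179.9  -0. ] shift after turn [-0.4 -0.3 -0. ]
```

Contact at exactly the expected height. Release and rise.

Emit:
{"op": "send_rows", "data": {"rows": [[[0, 0, 0, 0, 0, 0, 80], [0, 0, 0, 0, 0, 0, 88], [0, 0, 0, 0, 0, 0, 88], [0, 0, 0, 0, -15, 0, 88], [0, 0, 0, 0, -40, 0, 88], [0, 0, 0, 0, -50, 0, 88], [0, 0, 0, 0, -30, 0, 88], [0, 0, 0, 0, 0, 0, 88]]]}}

```text
time_s: 22.85
position: [0.5127, 0.2151, 0.2305]
orientation: [-1.561, -0.178, 0.173]
wrist_force: [0.1, -0.2, 0.1]
finger_gap: 0.0825
```

```bash
python3 go.py 540 0 230 -77;python3 - <<'E'
from h import *
p,d=cap('side','side12')
cv2.imwrite('pics/c6.png',cv2.resize(p[180:290,200:310],None,fx=5.4,fy=5.4,interpolation=cv2.INTER_CUBIC))
p,d=cap('top','top12')
cv2.imwrite('pics/c7.png',cv2.resize(p[215:335,140:300],None,fx=5,fy=5,interpolation=cv2.INTER_CUBIC))
E
```

```text
pos [512.7 215.1 230.5] jawyaw 12.8 tilt y [ 0.003  0.003 -1.   ] gap 82.5 t 22.85 F [ 0.1 -0.2  0.1] q [-1.08  0.24  0.68  1.88 -0.17  1.08 -0.11]
 option turn [-0.3 89.8  0.1] shift after turn [215.7   0.5 -21.8]
 option turn [  0.1 -90.2   0.3] shift after turn [-215.7    0.5   21.8]
```

View pics/c6.png

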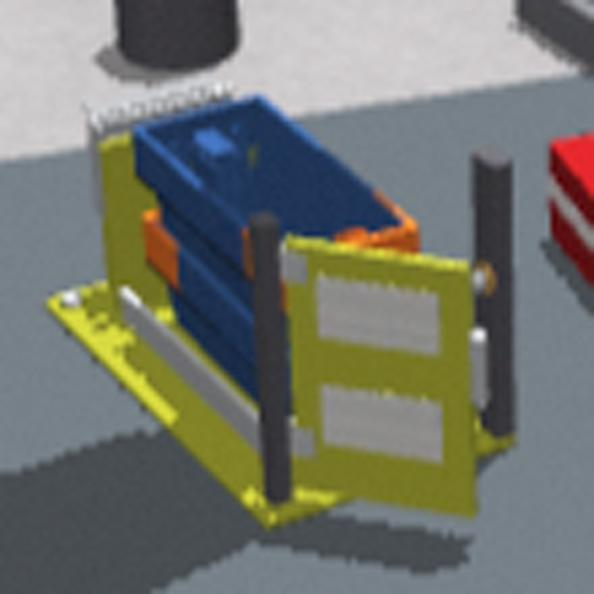

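View pics/c7.png

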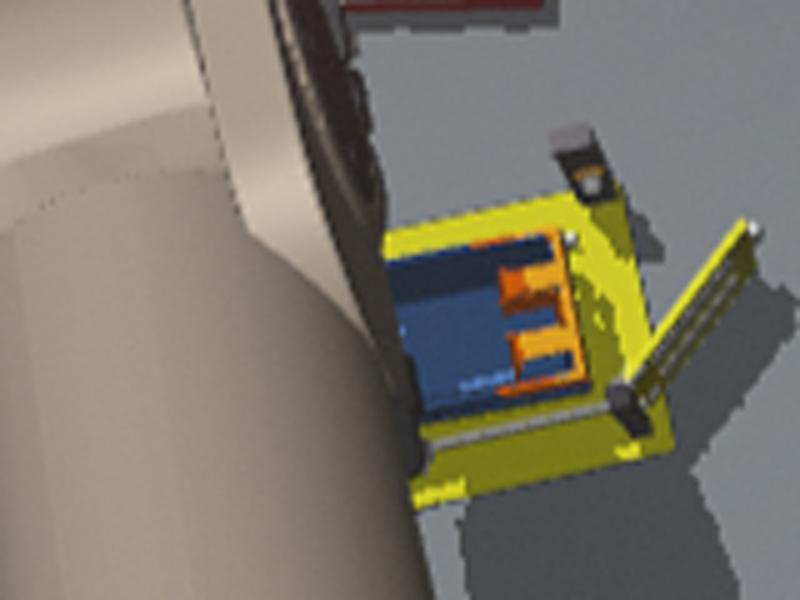

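Emit:
{"op": "send_rows", "data": {"rows": [[[0, 10, 0, 0, 0, 0, 100], [0, 10, 0, 0, 0, 0, 100], [0, 10, 0, 0, 0, 0, 100], [0, 10, 0, 0, 0, 0, 100], [0, 10, 0, 0, 0, 0, 100], [0, 10, 0, 0, 0, 0, 100], [0, 10, 0, 0, 0, 0, 100], [0, 10, 0, 0, 0, 0, 100], [0, 10, 0, 0, 0, 0, 100], [0, 0, 0, 54, 0, -5, 100], [0, 0, 0, 54, 0, -5, 100], [0, 0, 0, 54, 0, -5, 100]]]}}

```text
time_s: 24.45
position: [0.5323, 0.0518, 0.2268]
orientation: [-1.308, 1.043, -1.042]
wrist_force: [0.3, 0.4, 0.6]
finger_gap: 0.0934
```

```bash
python3 go.py 500 -270 170 -77; python3 - <<'E'
from h import *
p,d=cap('side','side13')
cv2.imwrite('pics/c5.png',cv2.resize(p[350:450,290:440],None,fx=5,fy=5,interpolation=cv2.INTER_CUBIC))
E
```

```text
pos [532.3  51.8 226.8] jawyaw -77.2 tilt y [-0.001 -0.001 -1.   ] gap 93.4 t 24.45 F [0.3 0.4 0.6] q [-1.08  0.28  1.04  1.93 -0.27  1.08 -1.27]
 option turn [ 0.1 -0.2  0. ] shift after turn [ 306.2   56.8 -103.9]
 option turn [-0.000e+00  1.798e+02  1.000e-01] shift after turn [-306.2   56.8  103.9]
```

View pics/c5.png

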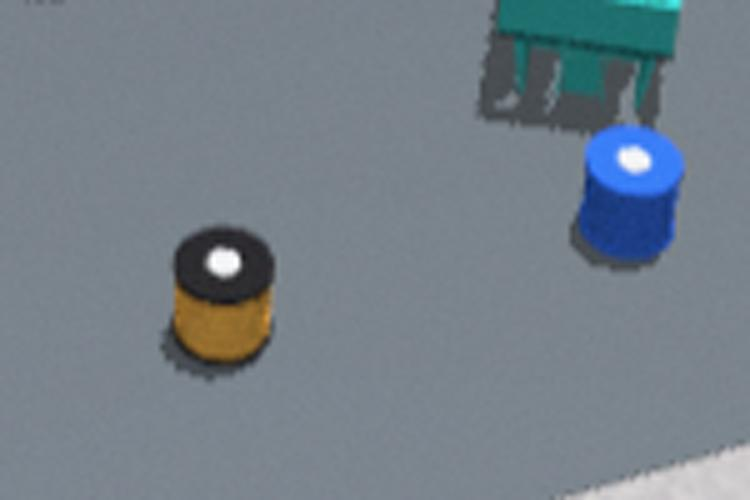

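The remaining bobbin has been knocked aside: its top is now centred at crop (224,265).

```bash
python3 - <<'E'
from h import *
for x,y in((224,266),): print((wz('side',290+x/5-.4,350+y/5-.4,.034)*1000).round(1))
p,d=cap('top','top13'); from m import *
C=cloud('top',d);h=hsv('top13'); m=(h[...,2]<70)&(C[...,2]>.028)&(C[...,2]<.045)&(C[...,1]<-.25)&(C[...,1]>-.45)&(C[...,0]>.4)&(C[...,0]<.75); print(rect(C[m]))
E
```

```text
[ 508.3 -383.8   34. ]
(array([ 606.1, -344.5]), array([234.2,  75.9]), 31.8)
```

```bash
python3 go.py 508.3 -384 100 -77
```

```text
pos [532.5  47.2 227.3] jawyaw -77.6 tilt y [-0.    -0.001 -1.   ] gap 94.0 t 24.55 F [-0.1  0.5  0.2] q [-1.07  0.28  1.05  1.94 -0.27  1.08 -1.27]
 option turn [ 0.  -0.6  0.1] shift after turn [ 414.7  127.3 -120.6]
 option turn [-1.000e-01  1.794e+02  1.000e-01] shift after turn [-414.7  127.3  120.6]
```

Emit:
{"op": "send_rows", "data": {"rows": [[[0, -0.6, 0, 46, 0, -13.4, 100], [0, 0, 0, 46, 0, -13.4, 100], [0, 0, 0, 46, 5, -13.4, 100], [0, 0, 0, 46, 10, -13.4, 100], [0, 0, 0, 46, 15, -13.4, 100], [0, 0, 0, 46, 20, -13.4, 100], [0, 0, 0, 46, 25, -13.4, 100], [0, 0, 0, 46, 25, -13.4, 100], [0, 0, 0, 46, 27, -13.4, 100], [0, 0, 0, 0, 0, 0, 100]]]}}

```text
time_s: 25.8
position: [0.5077, -0.3807, 0.0977]
orientation: [-1.312, 1.043, -1.037]
wrist_force: [-0.3, 0.4, -0.2]
finger_gap: 0.094
```

```bash
python3 go.py 508.3 -384 8 -77; python3 - <<'E'
from h import *
p,d=cap('side','side14')
cv2.imwrite('pics/c5.png',cv2.resize(p[330:450,290:440],None,fx=5,fy=5,interpolation=cv2.INTER_CUBIC))
E
```

```text
pos [ 507.7 -380.7   97.7] jawyaw -76.9 tilt y [-0.005 -0.    -1.   ] gap 94.0 t 25.8 F [-0.3  0.4 -0.2] q [-0.05  0.62  0.83  1.83 -0.55  0.95 -0.32]
 option turn [ 0.3  0.1 -0. ] shift after turn [ 3.4 89.7 -0.2]
 option turn [-1.000e-01 -1.799e+02 -4.000e-01] shift after turn [-3.4 89.7  0.2]
```

View pics/c5.png

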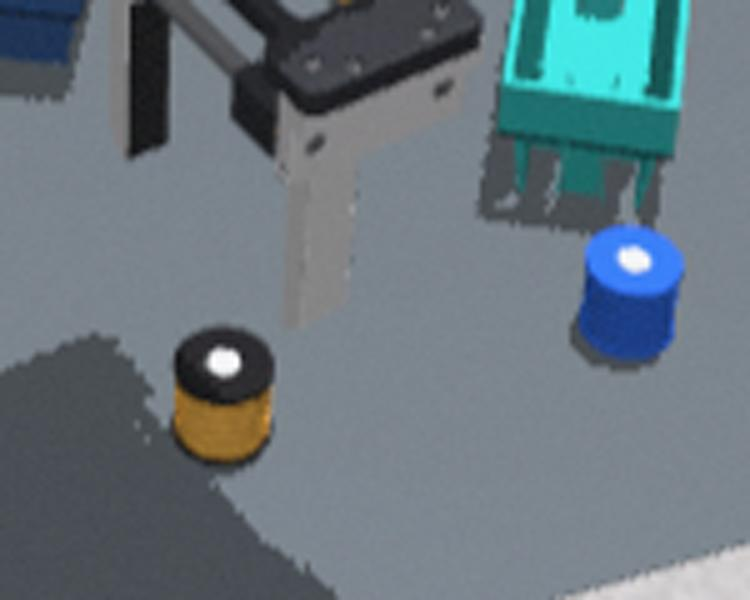

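Emit:
{"op": "send_rows", "data": {"rows": [[[0, 0, 0, 2, 35, 0, 100], [0, 0, 0, 0, 30, 0, 100], [0, 0, 0, 0, 16, 0, 100], [0, 0, 0, 0, 8, 0, 100], [0, 0, 0, 0, 0, 0, 100]]]}}

```text
time_s: 26.48
position: [0.5118, -0.379, 0.0118]
orientation: [-1.311, 1.035, -1.035]
wrist_force: [0.1, 0.7, -0.4]
finger_gap: 0.0939
```

```bash
python3 go.py 508.3 -384 8 -77; python3 - <<'E'
from h import *
p,d=cap('side','side15')
cv2.imwrite('pics/c5.png',cv2.resize(p[330:450,290:440],None,fx=5,fy=5,interpolation=cv2.INTER_CUBIC))
E
```

```text
pos [ 511.8 -379.    11.8] jawyaw -76.6 tilt y [ 0. -0. -1.] gap 93.9 t 26.48 F [ 0.1  0.7 -0.4] q [ 0.02  0.72  0.73  1.86 -0.65  0.81 -0.24]
 option turn [0.  0.4 0. ] shift after turn [ 4.   3.8 -4.5]
 option turn [   0.  -179.6   -0. ] shift after turn [-4.   3.8  4.5]
```

View pics/c5.png

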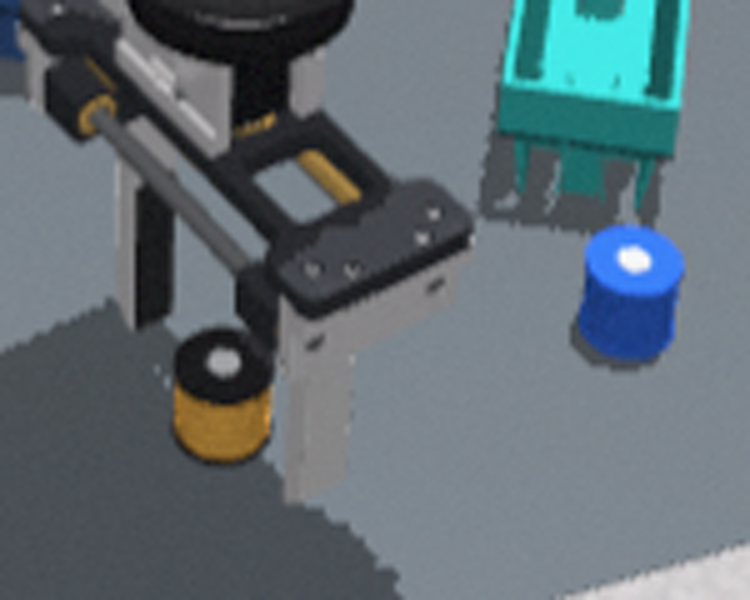

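Emit:
{"op": "send_rows", "data": {"rows": [[[0, 0.4, 0, 3.5, 3, -4.5, 100], [0, 0, 0, 0, 0, 0, 100], [0, 0, 0, 0, 0, 0, 30], [0, 0, 0, 0, 0, 0, 30], [0, 0, 0, 0, 0, 0, 30], [0, 0, 0, 0, 0, 0, 30], [0, 0, 0, 0, 0, 0, 30], [0, 0, 0, 0, 0, 0, 30]]], "grip_force": 25}}

```text
time_s: 27.52
position: [0.508, -0.3836, 0.0085]
orientation: [-1.308, 1.04, -1.04]
wrist_force: [-0.0, 1.8, 0.2]
finger_gap: 0.0373
```

Emit:
{"op": "send_rows", "data": {"rows": [[[0, 0, 0, 0, -20, 0, 30], [0, 0, 0, 0, -50, 0, 30], [0, 0, 0, 0, -55, 0, 30], [0, 0, 0, 0, -55, 0, 30], [0, 0, 0, 0, -50, 0, 30], [0, 0, 0, 0, 0, 0, 30]]]}}

```text
time_s: 28.28
position: [0.5088, -0.3852, 0.2432]
orientation: [-1.306, 1.036, -1.046]
wrist_force: [0.3, 0.6, -1.8]
finger_gap: 0.0355
```

```bash
python3 go.py 535 0 240 -77;python3 - <<'E'
from h import *
p,d=cap('side','side16')
E
```

```text
pos [ 508.8 -385.2  243.2] jawyaw -77.0 tilt y [ 0.006 -0.003 -1.   ] gap 35.5 t 28.27 F [ 0.3  0.6 -1.8] q [-0.14  0.48  0.96  1.69 -0.42  1.19 -0.41]
 option turn [-0.3 -0.   0.2] shift after turn [-369.4    3.2  112.2]
 option turn [ -0.3 180.   -0.4] shift after turn [ 369.4    3.2 -112.2]
```

View pics/side16.png

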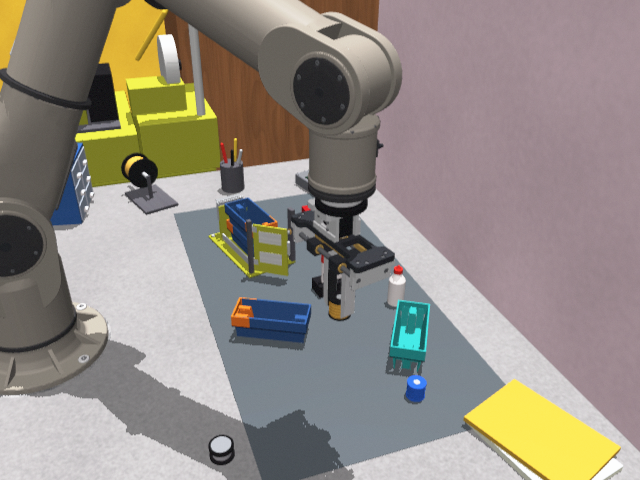

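Emit:
{"op": "send_rows", "data": {"rows": [[[0, 0, 0, -52, 0, 16, 30], [0, 0, 0, -53, 0, 16, 30], [0, 0, 0, -53, 0, 16, 30], [0, 0, 0, -53, 0, 16, 30], [0, 0, 0, -53, 0, 16, 30], [0, 0, 0, -53, 0, 16, 30], [0, 0, 0, -52, 0, 16, 30], [0, 0, 0, 0, 0, 0, 30]]]}}

```text
time_s: 29.32
position: [0.5334, 0.0055, 0.2374]
orientation: [-1.312, 1.037, -1.034]
wrist_force: [-1.4, -0.8, -2.6]
finger_gap: 0.0358
```

```bash
python3 go.py 511.3 218.5 200 -77
```

```text
pos [533.4   5.5 237.4] jawyaw -76.6 tilt y [-0.002 -0.    -1.   ] gap 35.8 t 29.32 F [-1.4 -0.8 -2.6] q [-1.    0.26  1.05  1.92 -0.25  1.1  -1.19]
 option turn [ 0.1  0.4 -0. ] shift after turn [-212.5   37.4   26.3]
 option turn [  -0.  -179.6   -0.2] shift after turn [212.5  37.4 -26.3]
```

Emit:
{"op": "send_rows", "data": {"rows": [[[0, 0.4, 0, -50, 0, 6.5, 30], [0, 0, 0, -54, 0, 6.5, 30], [0, 0, 0, -54, 10, 6.5, 30], [0, 0, 0, -54, 15, 6.8, 30], [0, 0, 0, 0, 12, 0, 30], [0, 0, 0, 0, 0, 0, 30], [0, 0, 0, 0, 0, 0, 30]]]}}

```text
time_s: 30.2
position: [0.5135, 0.2119, 0.2018]
orientation: [-1.304, 1.047, -1.048]
wrist_force: [0.7, -0.9, -0.5]
finger_gap: 0.0352
```

```bash
python3 go.py 511.3 218.5 100 -77;python3 - <<'E'
from h import *
p,d=cap('side','side17')
cv2.imwrite('pics/c6.png',cv2.resize(p[150:290,190:310],None,fx=4.2,fy=4.2,interpolation=cv2.INTER_CUBIC))
p,d=cap('top','top17')
cv2.imwrite('pics/c7.png',cv2.resize(p[215:335,140:300],None,fx=5,fy=5,interpolation=cv2.INTER_CUBIC))
E
```

```text
pos [513.5 211.9 201.8] jawyaw -77.5 tilt y [ 0. -0. -1.] gap 35.2 t 30.2 F [ 0.7 -0.9 -0.5] q [-1.28  0.35  0.97  1.92 -0.33  1.04 -1.52]
 option turn [-0.  -0.5  0. ] shift after turn [ -7.  101.8  -0.6]
 option turn [ -0.  179.5  -0. ] shift after turn [  7.  101.8   0.6]
```

View pics/c6.png

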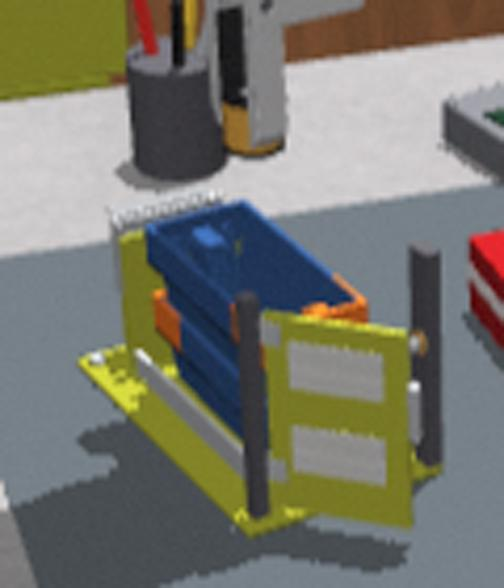

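Emit:
{"op": "send_rows", "data": {"rows": [[[0, -0.5, 0, -7, 0, 0, 30], [0, 0, 0, 0, 0, 0, 30], [0, 0, 0, 0, 40, 0, 30], [0, 0, 0, 0, 40, 0, 30], [0, 0, 0, 0, 25, 0, 30], [0, 0, 0, 0, 10, 0, 30], [0, 0, 0, 0, 0, 0, 30], [0, 0, 0, 0, 0, 0, 30]]]}}

```text
time_s: 31.3
position: [0.512, 0.2207, 0.0874]
orientation: [-1.308, 1.039, -1.039]
wrist_force: [0.3, -0.2, -1.5]
finger_gap: 0.0354
```

```bash
python3 go.py 511.3 218.5 68.5 -77;python3 - <<'E'
from h import *
p,d=cap('side','side18')
cv2.imwrite('pics/c6.png',cv2.resize(p[150:290,190:310],None,fx=4.2,fy=4.2,interpolation=cv2.INTER_CUBIC))
E
```

```text
pos [512.  220.7  87.4] jawyaw -76.9 tilt y [ 0.001  0.001 -1.   ] gap 35.4 t 31.3 F [ 0.3 -0.2 -1.5] q [-1.16  0.5   0.83  2.01 -0.5   0.84 -1.39]
 option turn [-0.1  0.1 -0. ] shift after turn [ 2.  18.9 -1.1]
 option turn [-0.000e+00 -1.799e+02  1.000e-01] shift after turn [-2.  18.9  1.1]
```

View pics/c6.png

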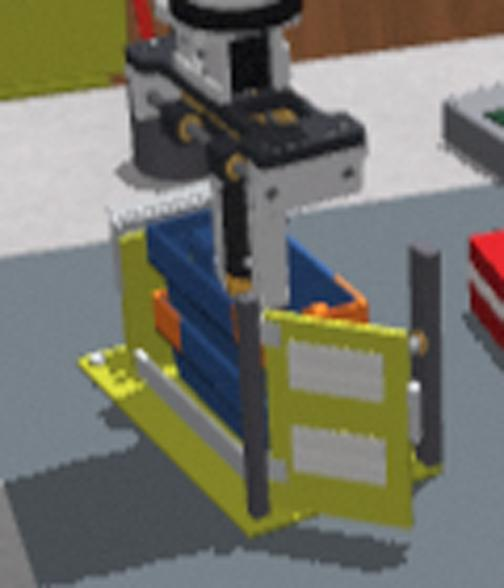

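Emit:
{"op": "send_rows", "data": {"rows": [[[0, 0, 0, 2, 7, -0.8, 30], [0, 0, 0, 0, 6, 0, 30], [0, 0, 0, 0, 4, 0, 30], [0, 0, 0, 0, 1, 0, 30], [0, 0, 0, 0, 0, 0, 30]]]}}

```text
time_s: 31.98
position: [0.5112, 0.2183, 0.0685]
orientation: [-1.309, 1.039, -1.039]
wrist_force: [-0.6, 0.0, -2.5]
finger_gap: 0.0352
```

Emit:
{"op": "send_rows", "data": {"rows": [[[0, 0, 0, 0, 0, 0, 50], [0, 0, 0, 0, 0, 0, 50], [0, 0, 0, 0, 0, 0, 50], [0, 0, 0, 0, -15, 0, 50], [0, 0, 0, 0, -40, 0, 50], [0, 0, 0, 0, -50, 0, 50], [0, 0, 0, 0, -50, 0, 50], [0, 0, 0, 0, -25, 0, 60], [0, 0, 0, 0, 0, 0, 80]]]}}

```text
time_s: 33.1
position: [0.5121, 0.2186, 0.2508]
orientation: [-1.305, 1.038, -1.039]
wrist_force: [-0.2, 0.4, -0.5]
finger_gap: 0.063
```

```bash
python3 - <<'E'
from h import *
p,d=cap('side','side19')
cv2.imwrite('pics/c6.png',cv2.resize(p[150:290,190:310],None,fx=4.2,fy=4.2,interpolation=cv2.INTER_CUBIC))
p,d=cap('top','top19')
cv2.imwrite('pics/c7.png',cv2.resize(p[215:335,140:300],None,fx=5,fy=5,interpolation=cv2.INTER_CUBIC))
E
python3 go.py 470 -119 180 61.8
```

```text
pos [510.9 218.4 248.5] jawyaw -76.9 tilt y [-0.  0. -1.] gap 71.1 t 33.2 F [-0.4  1.3 -0.8] q [-1.34  0.29  1.01  1.87 -0.28  1.13 -1.57]
 option turn [ 0.  41.3 -0. ] shift after turn [316.7  68.5 123.4]
 option turn [  -0.  -138.7   -0. ] shift after turn [-316.7   68.5 -123.4]
```

View pics/c6.png

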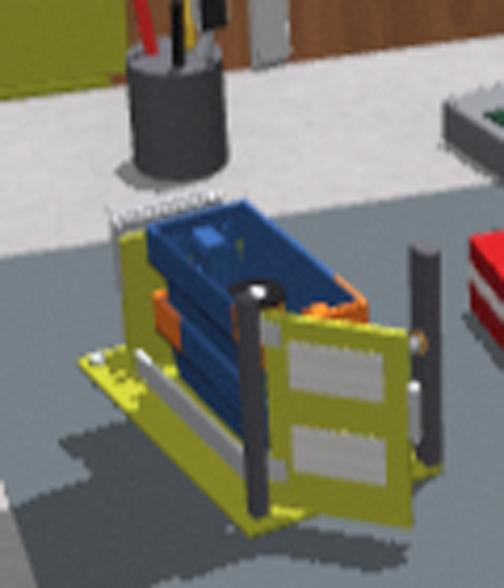

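View pics/c7.png

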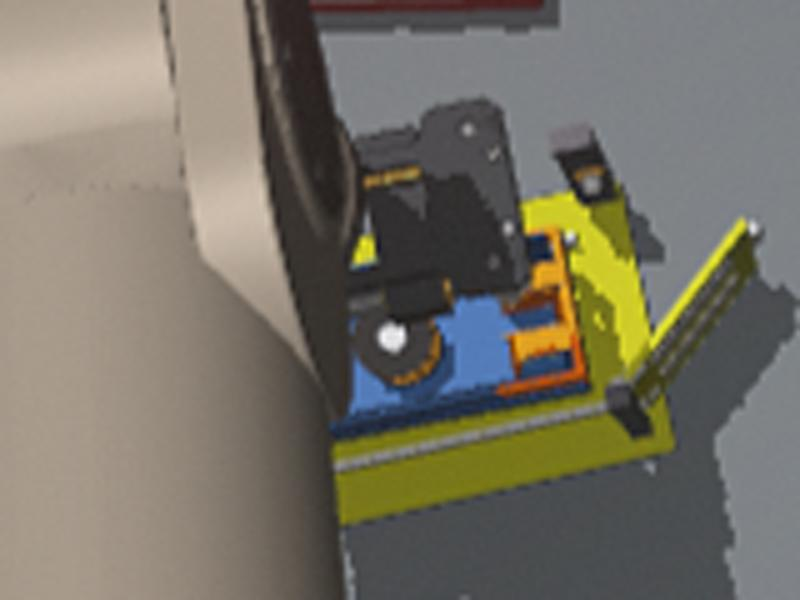

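Emit:
{"op": "send_rows", "data": {"rows": [[[0, -10, 0, 0, 0, 0, 100], [0, -10, 0, 0, 0, 0, 100], [0, -10, 0, 0, 0, 0, 100], [0, -10, 0, 0, 0, 0, 100], [0, -10, 0, 0, 0, 0, 100], [0, -10, 0, 0, 0, 0, 100], [0, -10, 0, 0, 0, 0, 100], [0, -10, 0, 0, 0, 0, 100], [0, -10, 0, 0, 0, 0, 100], [0, -10, 0, 0, 0, 0, 100], [0, -10, 0, 0, 0, 0, 100], [0, -10, 0, 0, 0, 0, 100]]]}}

```text
time_s: 34.7
position: [0.5107, 0.2179, 0.2473]
orientation: [-1.489, -0.591, 0.594]
wrist_force: [-0.7, -0.6, 0.1]
finger_gap: 0.0941
```

Emit:
{"op": "send_rows", "data": {"rows": [[[0, -10, 0, 0, 0, 0, 100], [0, -8.7, 0, 0, 0, 0, 100], [0, 0, 0, -52, 0, -20, 100], [0, 0, 0, -53, 0, -20, 100], [0, 0, 0, -53, 0, -20, 100], [0, 0, 0, -53, 10, -20, 100], [0, 0, 0, -53, 25, -21, 100], [0, 0, 0, -52, 35, -21, 100], [0, 0, 0, 0, 0, 0, 100], [0, 0, 0, 0, 0, 0, 100]]]}}

```text
time_s: 35.95
position: [0.4694, -0.1146, 0.1799]
orientation: [-1.402, -0.838, 0.84]
wrist_force: [-0.2, 0.5, -0.8]
finger_gap: 0.0939
```

```bash
python3 go.py 470.3 -119.3 37 62;python3 - <<'E'
from h import *
p,d=cap('side','side20')
cv2.imwrite('pics/c6.png',cv2.resize(p[230:350,210:340],None,fx=5,fy=5,interpolation=cv2.INTER_CUBIC))
E
```

```text
pos [ 469.4 -114.6  179.9] jawyaw 61.8 tilt y [-0.001 -0.    -1.   ] gap 93.9 t 35.95 F [-0.2  0.5 -0.8] q [-0.59  0.17  0.79  2.09 -0.14  0.94  1.35]
 option turn [-0.1 -0.2 -0.1] shift after turn [ -3.7 142.9  -2.9]
 option turn [ 1.000e-01  1.798e+02 -1.000e-01] shift after turn [  3.7 142.9   2.9]
```

View pics/c6.png

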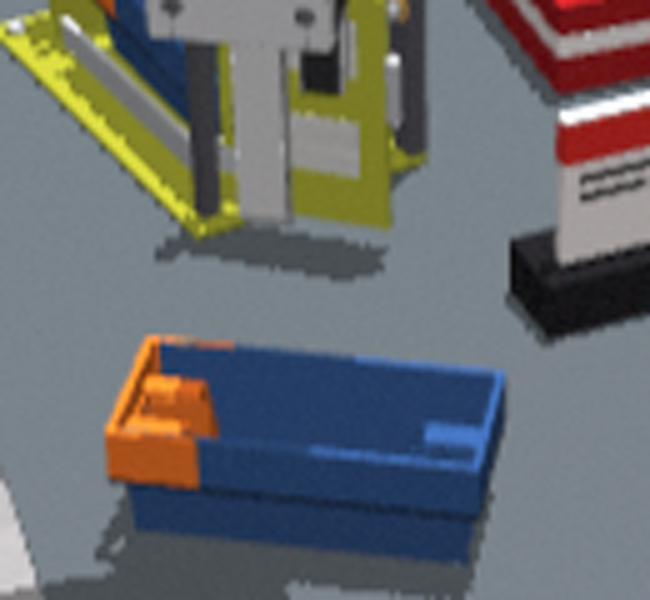

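Emit:
{"op": "send_rows", "data": {"rows": [[[0, 0, 0, -3.7, 30, -2.9, 100], [0, 0, 0, 0, 40, 0, 100], [0, 0, 0, 0, 35, 0, 100], [0, 0, 0, 0, 20, 0, 100], [0, 0, 0, 0, 10, 0, 100], [0, 0, 0, 0, 6, 0, 100], [0, 0, 0, 0, 0, 0, 100], [0, 0, 0, 0, 0, 0, 100]]]}}

```text
time_s: 37.0
position: [0.4711, -0.1193, 0.04]
orientation: [-1.403, -0.841, 0.839]
wrist_force: [-0.2, -0.5, 0.4]
finger_gap: 0.094
```

```bash
python3 go.py 470.3 -119.3 37 62
```

```text
pos [ 471.1 -119.3   40. ] jawyaw 61.8 tilt y [ 0.001  0.    -1.   ] gap 94.0 t 37.0 F [-0.2 -0.5  0.4] q [-0.41  0.42  0.64  2.19 -0.42  0.65  1.61]
 option turn [ 0.  -0.2  0. ] shift after turn [-0.4  3.   0.7]
 option turn [-1.000e-01  1.798e+02  1.000e-01] shift after turn [ 0.4  3.  -0.7]
```

Emit:
{"op": "send_rows", "data": {"rows": [[[0, 0, 0, 0, 3, 0.7, 85], [0, 0, 0, 0, 0, 0, 78], [0, 0, 0, 0, 0, 0, 74], [0, 0, 0, 0, 0, 0, 70], [0, 0, 0, 0, 0, 0, 66], [0, 0, 0, 0, 0, 0, 64], [0, 0, 0, 0, 0, 0, 64]]], "grip_force": 30}}

```text
time_s: 37.88
position: [0.4701, -0.119, 0.0365]
orientation: [-1.403, -0.84, 0.84]
wrist_force: [0.2, 1.4, 2.7]
finger_gap: 0.0674
```

Emit:
{"op": "send_rows", "data": {"rows": [[[0, 0, 0, 0, -6, 0, 64], [0, 0, 0, 0, -20, 0, 64], [0, 0, 0, 0, -40, 0, 64], [0, 0, 0, 0, -40, 0, 64], [0, 0, 0, 0, -40, 0, 64], [0, 0, 0, 0, -40, 0, 64], [0, 0, 0, 0, -40, 0, 64], [0, 0, 0, 0, -10, 0, 64], [0, 0, 0, 0, 0, 0, 64]]]}}

```text
time_s: 39.0
position: [0.4699, -0.119, 0.2724]
orientation: [-1.402, -0.84, 0.839]
wrist_force: [0.5, -0.1, -2.5]
finger_gap: 0.0677
```

```bash
python3 go.py 512 215 250 12.9;python3 - <<'E'
from h import *
p,d=cap('side','side21')
cv2.imwrite('pics/c6.png',cv2.resize(p[180:300,190:330],None,fx=5,fy=5,interpolation=cv2.INTER_CUBIC))
E
```

```text
pos [ 469.9 -119.   272.4] jawyaw 61.8 tilt y [ 0.001  0.001 -1.   ] gap 67.7 t 39.0 F [ 0.5 -0.1 -2.5] q [-0.69  0.03  0.84  1.97 -0.02  1.15  1.24]
 option turn [-0.  48.9  0. ] shift after turn [115.6  22.4 316.2]
 option turn [ 1.000e-01 -1.311e+02  0.000e+00] shift after turn [-115.6   22.4 -316.2]
```

View pics/c6.png

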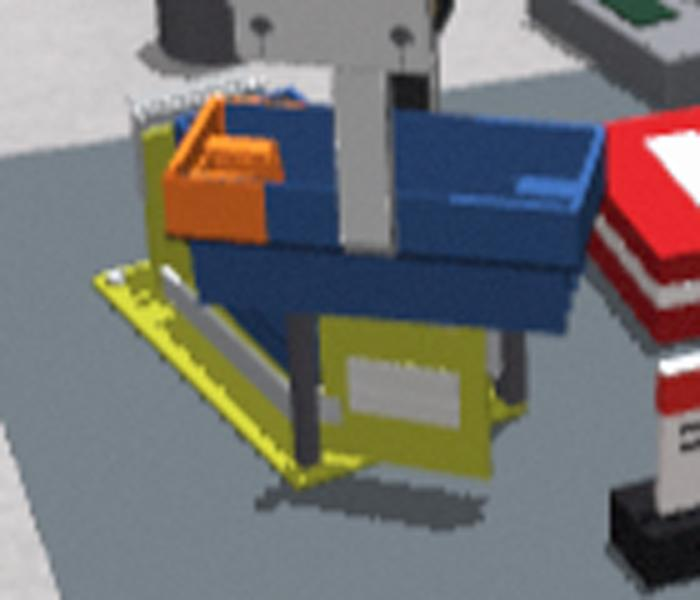

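Emit:
{"op": "send_rows", "data": {"rows": [[[0, 9.8, 0, 0, 0, 0, 64], [0, 9.8, 0, 0, 0, 0, 64], [0, 9.8, 0, 0, 0, 0, 64], [0, 9.8, 0, 0, 0, 0, 64], [0, 9.7, 0, 0, 0, 0, 64], [0, 0, 0, 0, 0, 0, 64]]]}}

```text
time_s: 39.8
position: [0.4693, -0.1191, 0.2712]
orientation: [-1.564, -0.176, 0.179]
wrist_force: [0.2, -0.1, -2.1]
finger_gap: 0.0678
```

Emit:
{"op": "send_rows", "data": {"rows": [[[0, 0, 0, 8, 0, 22, 64], [0, 0, 0, 16, 0, 44, 64], [0, 0, 0, 16, 0, 44, 64], [0, 0, 0, 16, 0, 44, 64], [0, 0, 0, 16, 0, 44, 64], [0, 0, 0, 16, 0, 44, 64], [0, 0, 0, 16, 0, 44, 64], [0, 0, 0, 11, 0, 30, 64], [0, 0, 0, 0, 0, 0, 64], [0, 0, 0, 0, 20, 0, 64], [0, 0, 0, 0, 20, 0, 64], [0, 0, 0, 0, 0, 0, 64]]]}}

```text
time_s: 41.3
position: [0.5109, 0.2131, 0.2313]
orientation: [-1.565, -0.175, 0.179]
wrist_force: [0.5, -0.3, -1.2]
finger_gap: 0.0675
```

```bash
python3 go.py 512 215 160 12.9
```

```text
pos [510.9 213.1 231.3] jawyaw 12.9 tilt y [-0.002 -0.002 -1.   ] gap 67.5 t 41.3 F [ 0.5 -0.3 -1.2] q [-1.02  0.23  0.6   1.88 -0.14  1.08 -0.14]
 option turn [ 0.1  0.  -0.1] shift after turn [ 1.5 71.3  1.6]
 option turn [-2.0e-01 -1.8e+02 -1.0e-01] shift after turn [-1.5 71.3 -1.6]
```

Emit:
{"op": "send_rows", "data": {"rows": [[[0, 0, 0, 0, 25, 0, 64], [0, 0, 0, 0, 30, 0, 64], [0, 0, 0, 0, 15, 0, 64], [0, 0, 0, 0, 0, 0, 64], [0, 0, 0, 0, 0, 0, 64]]]}}

```text
time_s: 41.92
position: [0.5121, 0.2147, 0.1635]
orientation: [-1.563, -0.178, 0.176]
wrist_force: [0.4, -0.1, -1.6]
finger_gap: 0.0675
```

```bash
python3 go.py 511.8 215 143 12.9;python3 - <<'E'
from h import *
p,d=cap('side','side22')
cv2.imwrite('pics/c6.png',cv2.resize(p[150:290,200:310],None,fx=5,fy=5,interpolation=cv2.INTER_CUBIC))
E
```

```text
pos [512.1 214.7 163.5] jawyaw 12.9 tilt y [ 0.001  0.001 -1.   ] gap 67.5 t 41.92 F [ 0.4 -0.1 -1.6] q [-0.99  0.31  0.58  1.95 -0.21  0.94 -0.09]
 option turn [-0.   0.   0.1] shift after turn [-0.3 20.5  0.4]
 option turn [ 1.0e-01 -1.8e+02  0.0e+00] shift after turn [ 0.3 20.5 -0.4]
```

View pics/c6.png

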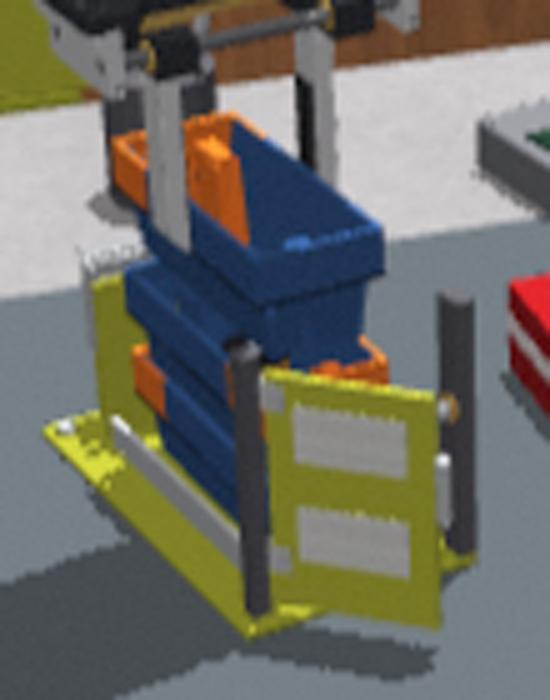

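Emit:
{"op": "send_rows", "data": {"rows": [[[0, 0, 0, 0, 6, 0, 64], [0, 0, 0, 0, 5, 0, 64], [0, 0, 0, 0, 4, 0, 64], [0, 0, 0, 0, 3, 0, 64], [0, 0, 0, 0, 1.5, 0, 64], [0, 0, 0, 0, 0, 0, 64]]]}}

```text
time_s: 42.72
position: [0.5115, 0.2146, 0.1428]
orientation: [-1.564, -0.177, 0.177]
wrist_force: [-0.0, -0.6, -1.1]
finger_gap: 0.0681
```

Emit:
{"op": "send_rows", "data": {"rows": [[[0, 0, 0, 0, 1, 0, 64], [0, 0, 0, 0, 0.7, 0, 64], [0, 0, 0, 0, 0, 0, 64]]]}}

```text
time_s: 43.1
position: [0.5118, 0.2148, 0.1424]
orientation: [-1.563, -0.177, 0.177]
wrist_force: [-7.0, -2.7, 20.2]
finger_gap: 0.0678
```

Seated at the expected height (142.5). Release.

Emit:
{"op": "send_rows", "data": {"rows": [[[0, 0, 0, 0, -1, 0, 64], [0, 0, 0, 0, 0, 0, 80], [0, 0, 0, 0, 0, 0, 88], [0, 0, 0, 0, 0, 0, 88], [0, 0, 0, 0, -15, 0, 88], [0, 0, 0, 0, -40, 0, 88], [0, 0, 0, 0, -50, 0, 88], [0, 0, 0, 0, -20, 0, 88], [0, 0, 0, 0, 0, 0, 88]]]}}

```text
time_s: 44.22
position: [0.5123, 0.2149, 0.2694]
orientation: [-1.562, -0.179, 0.175]
wrist_force: [-0.7, 0.6, -1.0]
finger_gap: 0.0824
```

```bash
python3 go.py 648 0 200 95;python3 - <<'E'
from h import *
p,d=cap('side','side23')
cv2.imwrite('pics/c6.png',cv2.resize(p[150:310,200:370],None,fx=4.5,fy=4,interpolation=cv2.INTER_CUBIC))
p,d=cap('top','top23')
cv2.imwrite('pics/c7.png',cv2.resize(p[180:340,140:360],None,fx=3.6,fy=3.6,interpolation=cv2.INTER_CUBIC))
E
```

```text
pos [512.3 214.9 269.4] jawyaw 12.9 tilt y [ 0.003  0.002 -1.   ] gap 82.4 t 44.23 F [-0.7  0.6 -1. ] q [-1.04  0.19  0.61  1.83 -0.12  1.16 -0.16]
 option turn [  0.  -82.1   0.2] shift after turn [-225.9   69.4 -116.5]
 option turn [-0.2 97.9  0. ] shift after turn [225.9  69.4 116.5]
```

View pics/c6.png

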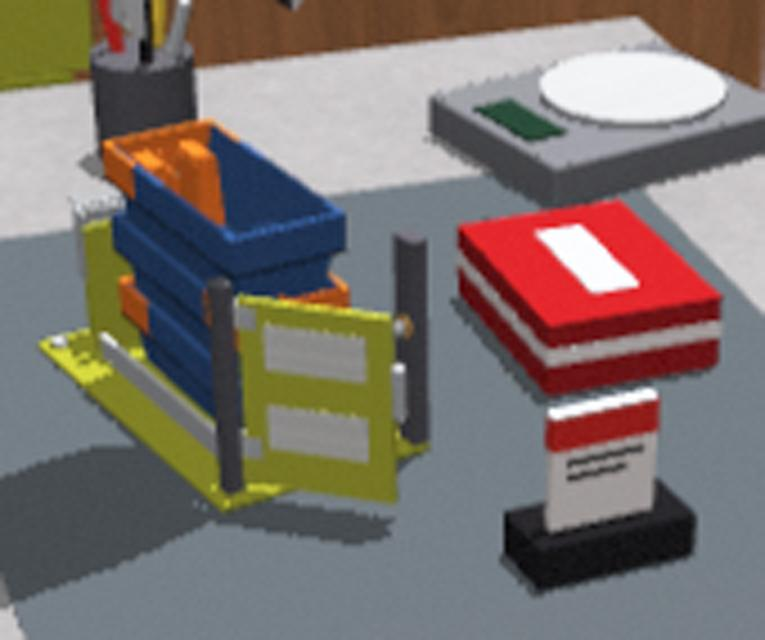

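View pics/c7.png

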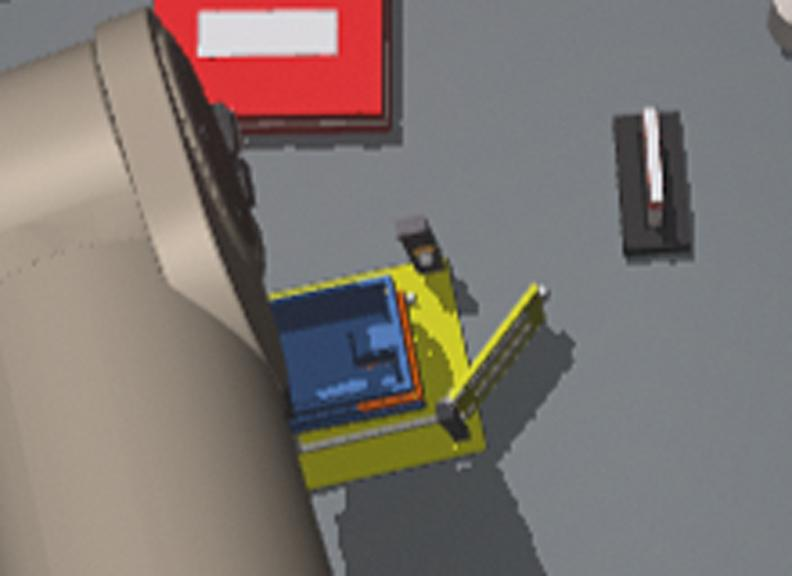

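```bash
python3 - <<'E'
from h import *
p=cv2.imread('pics/side23.png')
cv2.imwrite('pics/c6.png',cv2.resize(p[238:303,305:365],None,fx=9,fy=9,interpolation=cv2.INTER_CUBIC))
E
```

```text
(no output)
```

View pics/c6.png

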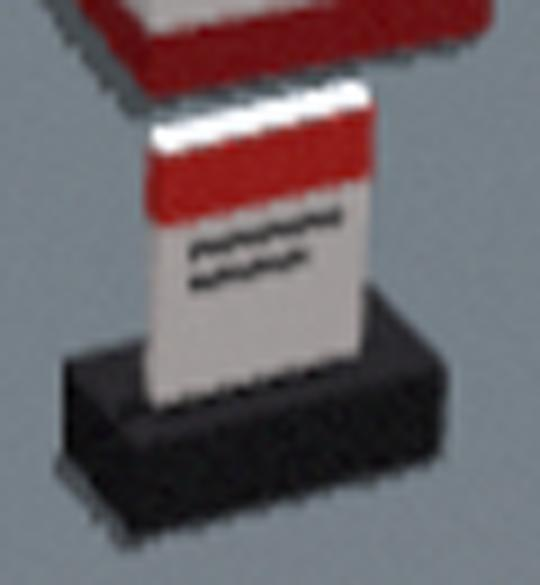

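```bash
python3 - <<'E'
from h import *
s=lambda x,y,z:(wz('side',305+x/9-.45,238+y/9-.45,z)*1000).round(1)[:2]
print('top face corners at 106:',[s(*k,.106) for k in((150,153),(375,105),(368,82),(148,128))])
print('base front at 30',s(155,405,.03),s(362,358,.03))
print('stand top corners',[s(*k,.03) for k in((128,438),(447,368),(368,285),(65,358))])
E
```

```text
top face corners at 106: [array([616. , -18.9]), array([677.6, -16. ]), array([680.1,  -5.1]), array([619.5,  -7.7])]
base front at 30 [617.9 -20.1] [676.1 -17.6]
stand top corners [array([606.3, -31.7]), array([695.2, -29.1]), array([690.5,  13.8]), array([603.1,   7.6])]
```

Emit:
{"op": "send_rows", "data": {"rows": [[[0, -10.2, 0, 0, 0, 0, 100], [0, -10.2, 0, 0, 0, 0, 100], [0, -10.2, 0, 0, 0, 0, 100], [0, -10.2, 0, 0, 0, 0, 100], [0, -10.2, 0, 0, 0, 0, 100], [0, -10.2, 0, 0, 0, 0, 100], [0, -10.2, 0, 0, 0, 0, 100], [0, -10.2, 0, 0, 0, 0, 100], [0, 0, 0, 0, 0, 0, 80]]]}}

```text
time_s: 45.45
position: [0.5111, 0.2143, 0.2662]
orientation: [-1.171, -1.265, 1.268]
wrist_force: [-0.3, 0.9, -0.9]
finger_gap: 0.0871
```

```bash
python3 go.py 649 -10.5 170 94.5
```

```text
pos [511.1 214.3 266.2] jawyaw 94.5 tilt y [-0.001 -0.001 -1.   ] gap 87.1 t 45.45 F [-0.3  0.9 -0.9] q [-0.88  0.18  0.43  1.82 -0.08  1.15  1.22]
 option turn [-0.1 -0.  -0.1] shift after turn [-234.9   96.2 -119.8]
 option turn [ 1.0e-01  1.8e+02 -1.0e-01] shift after turn [234.9  96.2 119.8]
```

Emit:
{"op": "send_rows", "data": {"rows": [[[0, 0, 0, -47, 0, -24, 70], [0, 0, 0, -47, 5, -24, 70], [0, 0, 0, -47, 25, -24, 60], [0, 0, 0, -47, 30, -24, 60], [0, 0, 0, -47, 33, -24, 60], [0, 0, 0, 0, 0, 0, 60], [0, 0, 0, 0, 0, 0, 60]]]}}

```text
time_s: 46.32
position: [0.6493, -0.01, 0.1737]
orientation: [-1.172, -1.264, 1.265]
wrist_force: [0.6, 1.0, -0.2]
finger_gap: 0.0565
```

```bash
python3 go.py 649 -10.5 73 94.5; python3 - <<'E'
from h import *
p,d=cap('side','side24')
cv2.imwrite('pics/c6.png',cv2.resize(p[200:310,290:380],None,fx=6,fy=6,interpolation=cv2.INTER_CUBIC))
p,d=cap('top','top24')
cv2.imwrite('pics/c7.png',cv2.resize(p[160:280,250:400],None,fx=5,fy=5,interpolation=cv2.INTER_CUBIC))
E
```

```text
pos [649.3 -10.  173.7] jawyaw 94.3 tilt y [-0.001 -0.    -1.   ] gap 56.5 t 46.33 F [ 0.6  1.  -0.2] q [-0.46  0.45  0.51  1.72 -0.25  1.04  1.78]
 option turn [-0.1 -0.2 -0. ] shift after turn [ -0.5 100.7   0.3]
 option turn [ 0.000e+00  1.798e+02 -1.000e-01] shift after turn [  0.5 100.7  -0.3]
```

View pics/c6.png

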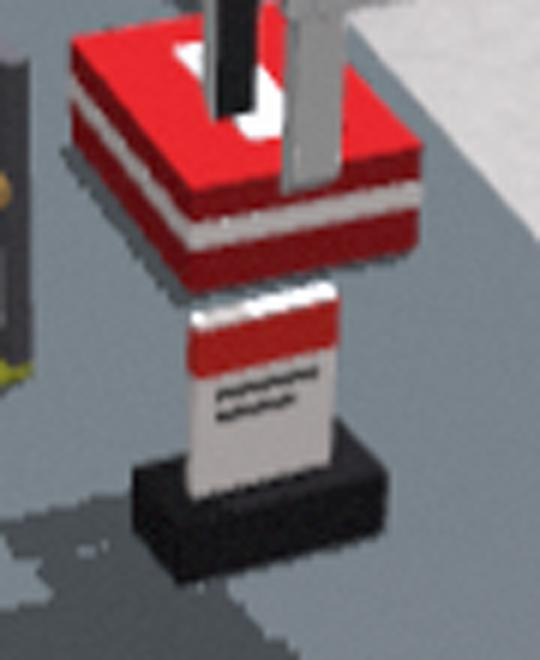

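View pics/c7.png

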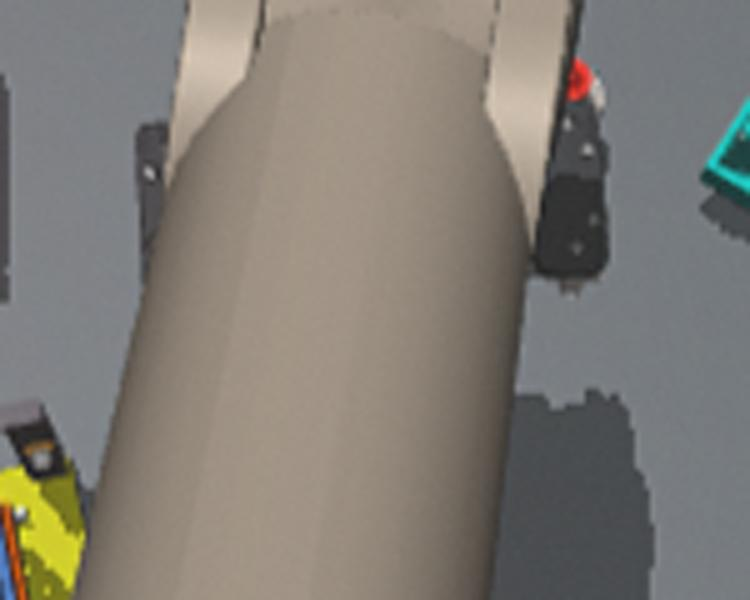

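Emit:
{"op": "send_rows", "data": {"rows": [[[0, 0, 0, 0, 30, 0, 60], [0, 0, 0, 0, 25, 0, 60], [0, 0, 0, 0, 20, 0, 60], [0, 0, 0, 0, 15, 0, 60], [0, 0, 0, 0, 10, 0, 60], [0, 0, 0, 0, 0, 0, 60], [0, 0, 0, 0, 0, 0, 60]]]}}

```text
time_s: 47.3
position: [0.65, -0.0103, 0.0748]
orientation: [-1.172, -1.267, 1.267]
wrist_force: [0.0, 0.0, -0.2]
finger_gap: 0.0564
```

```bash
python3 go.py 649 -10.5 73 94.5; python3 - <<'E'
from h import *
p,d=cap('side','side25')
cv2.imwrite('pics/c6.png',cv2.resize(p[200:310,290:380],None,fx=6,fy=6,interpolation=cv2.INTER_CUBIC))
E
```

```text
pos [650.  -10.3  74.8] jawyaw 94.5 tilt y [ 0.001  0.    -1.   ] gap 56.4 t 47.3 F [ 0.   0.  -0.2] q [-0.42  0.56  0.46  1.79 -0.32  0.86  1.84]
 option turn [ 0.  0. -0.] shift after turn [-0.2  1.8  1. ]
 option turn [-0.0e+00 -1.8e+02 -1.0e-01] shift after turn [ 0.2  1.8 -1. ]
```

View pics/c6.png

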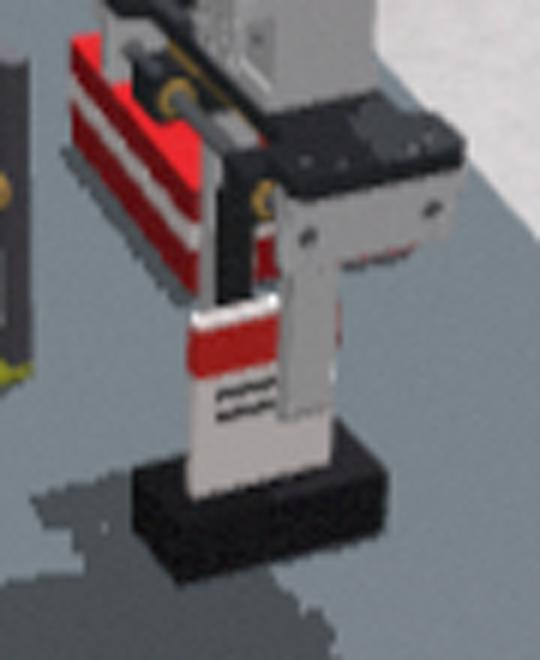

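Emit:
{"op": "send_rows", "data": {"rows": [[[0, 0, 0, 0, 0, 0, 40], [0, 0, 0, 0, 0, 0, 30], [0, 0, 0, 0, 0, 0, 22], [0, 0, 0, 0, 0, 0, 18], [0, 0, 0, 0, 0, 0, 15], [0, 0, 0, 0, 0, 0, 13], [0, 0, 0, 0, 0, 0, 11], [0, 0, 0, 0, 0, 0, 9], [0, 0, 0, 0, 0, 0, 7], [0, 0, 0, 0, 0, 0, 5]]], "grip_force": 15}}

```text
time_s: 48.6
position: [0.6495, -0.0094, 0.0741]
orientation: [-1.17, -1.268, 1.267]
wrist_force: [-1.0, 5.2, 0.1]
finger_gap: 0.008
```

```bash
python3 go.py; python3 -c "
from h import *
print(arm.get_state()['moment'])"
```

```text
pos [649.5  -9.4  74.1] jawyaw 94.5 tilt y [-0.     0.001 -1.   ] gap 8.0 t 48.6 F [-1.   5.2  0.1] q [-0.42  0.56  0.46  1.79 -0.32  0.86  1.84]
[1.54730355 0.22664462 0.06774195]
```

Emit:
{"op": "send_rows", "data": {"rows": [[[0, 0, 0, 1.2, 0, 0, 3], [0, 0, 0, 0, 0, 0, 3], [0, 0, 0, 0, 0, 0, 3]]], "grip_force": 30}}

```text
time_s: 48.98
position: [0.6494, -0.0086, 0.074]
orientation: [-1.17, -1.267, 1.267]
wrist_force: [0.3, 5.4, -2.6]
finger_gap: 0.0078
```

```bash
python3 go.py; python3 -c "
from h import *
print(arm.get_state()['moment'])"
```

```text
pos [649.4  -8.6  74. ] jawyaw 94.5 tilt y [-0.  0. -1.] gap 7.8 t 48.98 F [ 0.3  5.4 -2.6] q [-0.42  0.56  0.46  1.79 -0.32  0.86  1.84]
[1.67362359 0.0165147  0.1230554 ]
```

Emit:
{"op": "send_rows", "data": {"rows": [[[0, 0, 0, 1, 0, 0, 3], [0, 0, 0, 0, -8, 0, 3], [0, 0, 0, 0, -20, 0, 3], [0, 0, 0, 0, -40, 0, 3], [0, 0, 0, 0, -50, 0, 3], [0, 0, 0, 0, -50, 0, 3], [0, 0, 0, 0, -40, 0, 3], [0, 0, 0, 0, 0, 0, 3], [0, 0, 0, 0, 0, 0, 3]]]}}

```text
time_s: 50.1
position: [0.6491, -0.0085, 0.2826]
orientation: [-1.172, -1.267, 1.266]
wrist_force: [-1.0, -0.2, -1.4]
finger_gap: 0.0078
```

```bash
python3 go.py 485 328 280 103.2; python3 - <<'E'
from h import *
p,d=cap('side','side26')
cv2.imwrite('pics/c6.png',cv2.resize(p[150:310,280:400],None,fx=5,fy=5,interpolation=cv2.INTER_CUBIC)[:800])
E
```

```text
pos [649.1  -8.5 282.6] jawyaw 94.5 tilt y [ 0. -0. -1.] gap 7.8 t 50.1 F [-1.  -0.2 -1.4] q [-0.5   0.36  0.55  1.6  -0.2   1.24  1.74]
 option turn [ 0.  -8.7 -0. ] shift after turn [365.1   2.6  83. ]
 option turn [  0.  171.3   0. ] shift after turn [-365.1    2.6  -83. ]
```

View pics/c6.png

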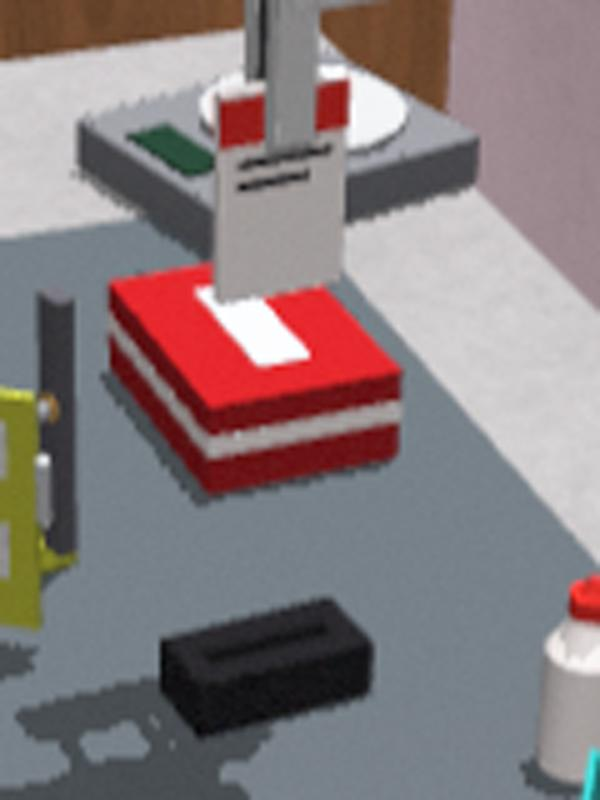

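```bash
python3 - <<'E'
from h import *
p=cv2.imread('pics/side26.png')
cv2.imwrite('pics/c6.png',cv2.resize(p[155:215,310:370],None,fx=10,fy=10,interpolation=cv2.INTER_CUBIC))
T=np.array([.6491,-.0085,.2826]); a=np.radians(94.5); J=np.array([np.cos(a),np.sin(a),0]); W=np.array([np.sin(a),-np.cos(a),0])
for o in(-4,0,4):
    for dz,nm in((.032,'top'),(-.03,'mid'),(-.068,'bottom')):
        q=[px('side',T-J*.004+W*(s*.03+o/1000)+np.array([0,0,dz])) for s in(-1,1)]
        print(o,nm,[((u-310+.45)*10,(v-155+.45)*10) for u,v in q])
E
```

```text
-4 top [(np.float64(120.33004187351321), np.float64(136.54910721505257)), (np.float64(379.876107026504), np.float64(90.20402231735414))]
-4 mid [(np.float64(116.76657654154167), np.float64(405.99220339341446)), (np.float64(369.90524195496005), np.float64(356.4782347220573))]
-4 bottom [(np.float64(114.67032570971651), np.float64(564.4953069386493)), (np.float64(364.0358791707713), np.float64(513.2208986196621))]
0 top [(np.float64(137.9029955939019), np.float64(133.41124407081776)), (np.float64(396.87581037831603), np.float64(87.1685199505161))]
0 mid [(np.float64(133.89905194089533), np.float64(402.64108811119956)), (np.float64(386.4926361852225), np.float64(353.23373741495755))]
0 bottom [(np.float64(131.54357899649267), np.float64(561.025837853253)), (np.float64(380.38030207128725), np.float64(509.86016734821123))]
4 top [(np.float64(155.43683686436407), np.float64(130.2803649269428)), (np.float64(413.8382984055103), np.float64(84.13966282939907))]
4 mid [(np.float64(150.99435842896253), np.float64(399.29724307474476)), (np.float64(403.0446202261181), np.float64(349.99616634729296))]
4 bottom [(np.float64(148.380783820685), np.float64(557.5637810329597)), (np.float64(396.6903570011614), np.float64(506.5065028000321))]
```

View pics/c6.png

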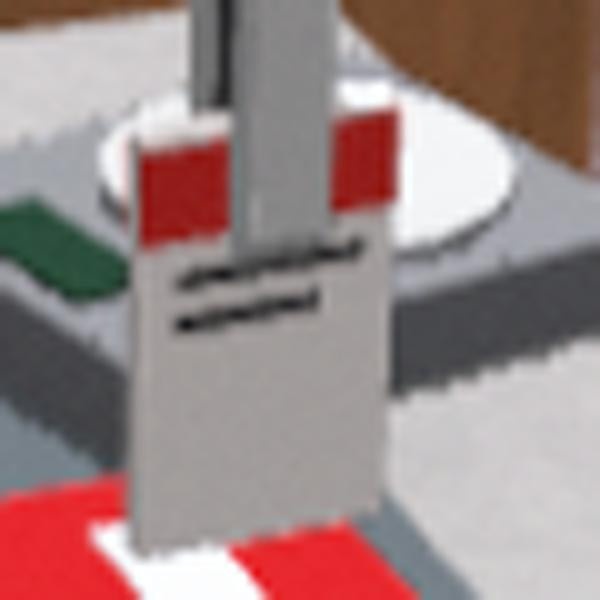

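```bash
python3 - <<'E'
from h import *
d=np.load('pics/side26.npy'); C=cloud('side',d)
import numpy as np
for r in((185,205,325,346),):
    P=C[r[0]:r[1],r[2]:r[3]].reshape(-1,3); P=P[(P[:,1]>-.05)&(P[:,1]<.05)]
    A=np.c_[P[:,0],P[:,2],np.ones(len(P))]; k,res,_,_=np.linalg.lstsq(A,P[:,1],rcond=None)
    print(len(P),P.mean(0),'dy/dx',k[0],'dy/dz',k[1], 'std',np.std(A@k-P[:,1]))
T=np.array([.6491,-.0085,.2826]);
# same on stand start
d=np.load('pics/side23.npy'); C=cloud('side',d); P=C[262:278,324:343].reshape(-1,3);P=P[(P[:,1]>-.06)&(P[:,1]<.04)]
A=np.c_[P[:,0],P[:,2],np.ones(len(P))]; k,res,_,_=np.linalg.lstsq(A,P[:,1],rcond=None); print(P.mean(0),k)
E
```

```text
415 [ 0.64814396 -0.01221798  0.24750716] dy/dx 0.08736975425136065 dy/dz -0.012526902909175144 std 0.002128119280337117
[ 0.64854167 -0.01144137  0.0539746 ] [ 0.11064821 -0.02215709 -0.08200542]
```

Emit:
{"op": "send_rows", "data": {"rows": [[[0, -8.7, 0, 0, 0, 0, 3], [0, 0, 0, 25, 0, 6, 3], [0, 0, 0, 44, 0, 10, 3], [0, 0, 0, 44, 0, 10, 3], [0, 0, 0, 44, 0, 10, 3], [0, 0, 0, 44, 0, 10, 3], [0, 0, 0, 44, 0, 10, 3], [0, 0, 0, 44, 0, 10, 3], [0, 0, 0, 44, 0, 10, 3], [0, 0, 0, 30, 0, 6, 3], [0, 0, 0, 0, 0, 0, 3], [0, 0, 0, 0, 0, 0, 3]]]}}

```text
time_s: 51.65
position: [0.4868, 0.3256, 0.2816]
orientation: [-1.092, -1.375, 1.378]
wrist_force: [-0.5, -1.1, -0.3]
finger_gap: 0.0078
```

```bash
python3 go.py 484.9 328.3 190 103.2; python3 - <<'E'
from h import *
p,d=cap('side','side27')
cv2.imwrite('pics/c6.png',cv2.resize(p[120:260,180:300],None,fx=5,fy=5,interpolation=cv2.INTER_CUBIC))
E
```

```text
pos [486.8 325.6 281.6] jawyaw 103.2 tilt y [-0.001 -0.001 -1.   ] gap 7.8 t 51.65 F [-0.5 -1.1 -0.3] q [-1.    0.23  0.36  1.73 -0.08  1.2   1.18]
 option turn [-0.1 -0.  -0.1] shift after turn [ 3.1 91.6  1.2]
 option turn [ 1.0e-01  1.8e+02 -1.0e-01] shift after turn [-3.1 91.6 -1.2]
```

View pics/c6.png

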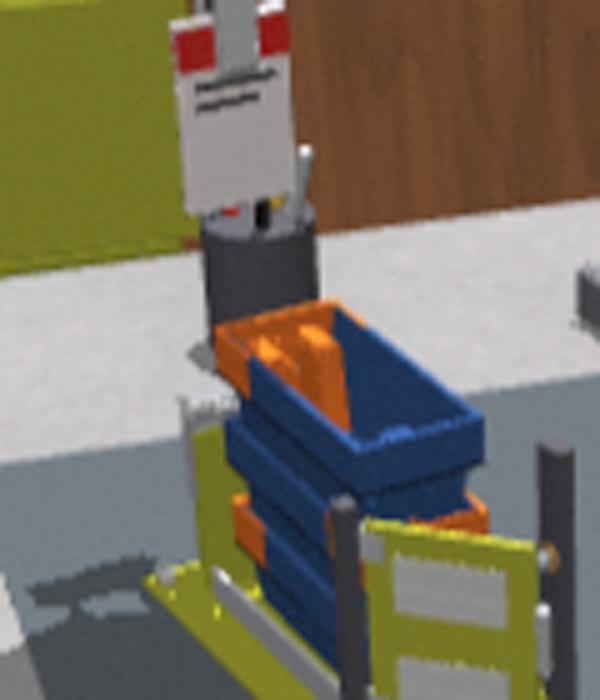

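Emit:
{"op": "send_rows", "data": {"rows": [[[0, 0, 0, 2, 25, 1, 3], [0, 0, 0, 0, 30, 0, 3], [0, 0, 0, 0, 25, 0, 3], [0, 0, 0, 0, 12, 0, 3], [0, 0, 0, 0, 0, 0, 3], [0, 0, 0, 0, 0, 0, 3]]]}}

```text
time_s: 52.45
position: [0.4858, 0.3284, 0.1912]
orientation: [-1.092, -1.378, 1.376]
wrist_force: [-0.2, -0.5, -0.8]
finger_gap: 0.0075
```

```bash
python3 go.py 484.9 328.3 180 103.2; python3 - <<'E'
from h import *
p,d=cap('side','side28')
cv2.imwrite('pics/c6.png',cv2.resize(p[140:260,190:280],None,fx=6,fy=6,interpolation=cv2.INTER_CUBIC))
p,d=cap('top','top28')
cv2.imwrite('pics/c7.png',cv2.resize(p[215:335,120:280],None,fx=5,fy=5,interpolation=cv2.INTER_CUBIC))
E
```

```text
pos [485.8 328.4 191.2] jawyaw 103.2 tilt y [ 0.001  0.001 -1.   ] gap 7.5 t 52.45 F [-0.2 -0.5 -0.8] q [-0.98  0.3   0.34  1.84 -0.12  1.01  1.21]
 option turn [ 0.1 -0.   0. ] shift after turn [ 0.1 11.2  0.9]
 option turn [-1.0e-01  1.8e+02  1.0e-01] shift after turn [-0.1 11.2 -0.9]
```

View pics/c6.png

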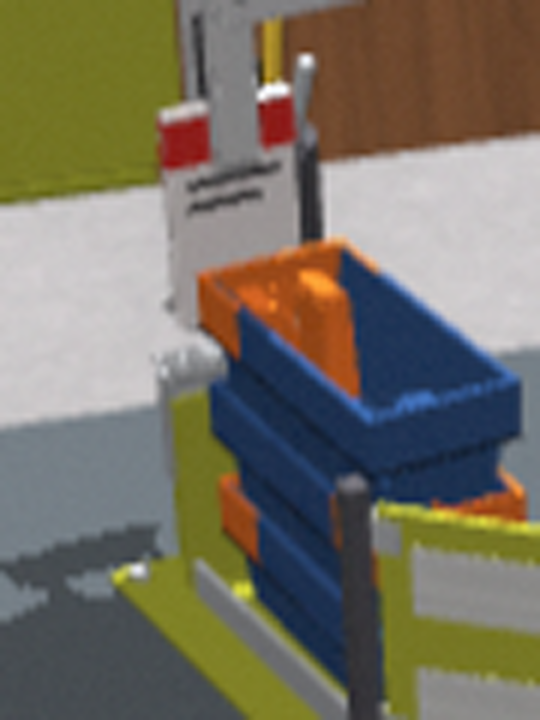

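View pics/c7.png

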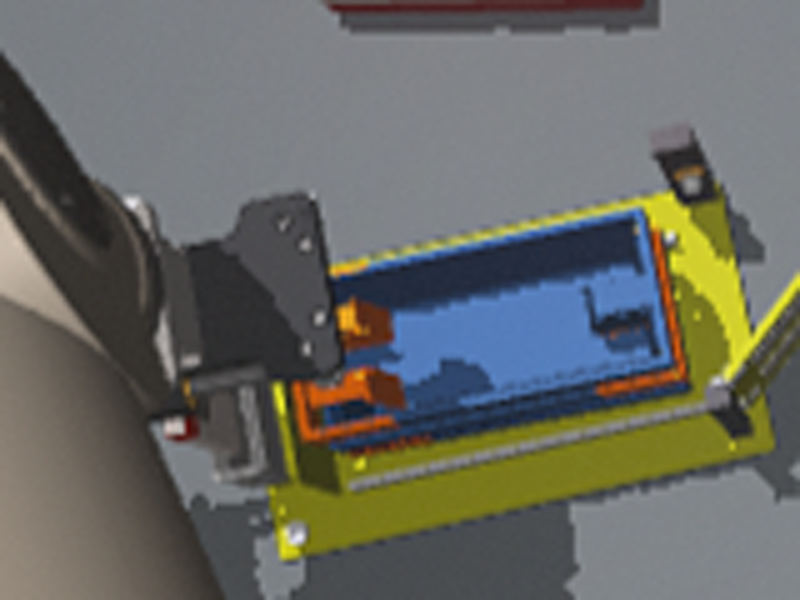

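```bash
python3 - <<'E'
from h import *
s=arm.get_state(); T=s['position']
a=np.radians(103.2); X=np.array([np.cos(a),np.sin(a),0]);Y=np.array([-X[1],X[0],0])
for n,off,sc,f in(('side',(190,140),6,'side28'),('top',(120,215),5,'top28')):
    p=cv2.imread(f'pics/{f}.png'); h=120; wd=90 if n=='side' else 160
    im=cv2.resize(p[off[1]:off[1]+h,off[0]:off[0]+wd],None,fx=sc,fy=sc,interpolation=cv2.INTER_CUBIC)
    def pl(P,c):
        q=np.array([((px(n,k)[0]-off[0]+.45)*sc,(px(n,k)[1]-off[1]+.45)*sc) for k in P]).round().astype(np.int32)
        cv2.polylines(im,[q],True,c,1)
    Pk=np.array([.4849,.3283,0])
    for hx,hy,z in((.0055,.032,.102),(.0095,.036,.106)): pl([Pk+i*hx*X+j*hy*Y+np.array([0,0,z]) for i,j in((1,1),(1,-1),(-1,-1),(-1,1))],(255,0,255))
    for z in(T[2]-.068,T[2]+.032): pl([np.array([T[0],T[1],z])+i*.004*X+j*.03*Y for i,j in((1,1),(1,-1),(-1,-1),(-1,1))],(0,255,255))
    cv2.imwrite(f'pics/o{n}.png',im)
E
```

```text
(no output)
```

View pics/oside.png

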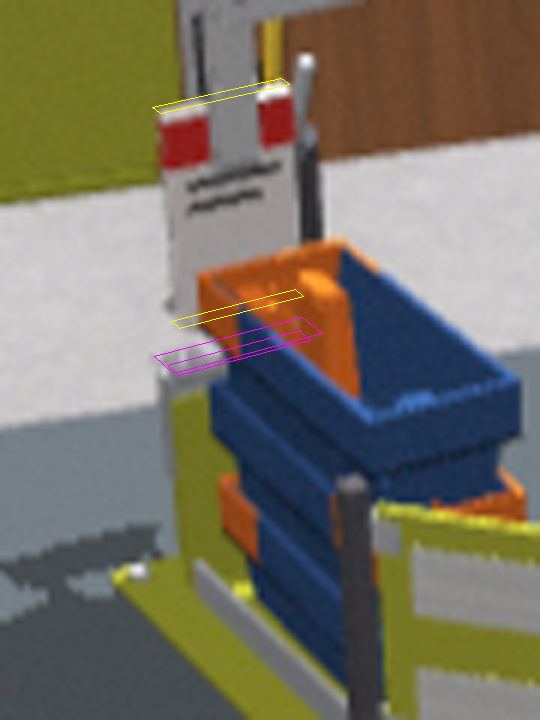

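View pics/otop.png

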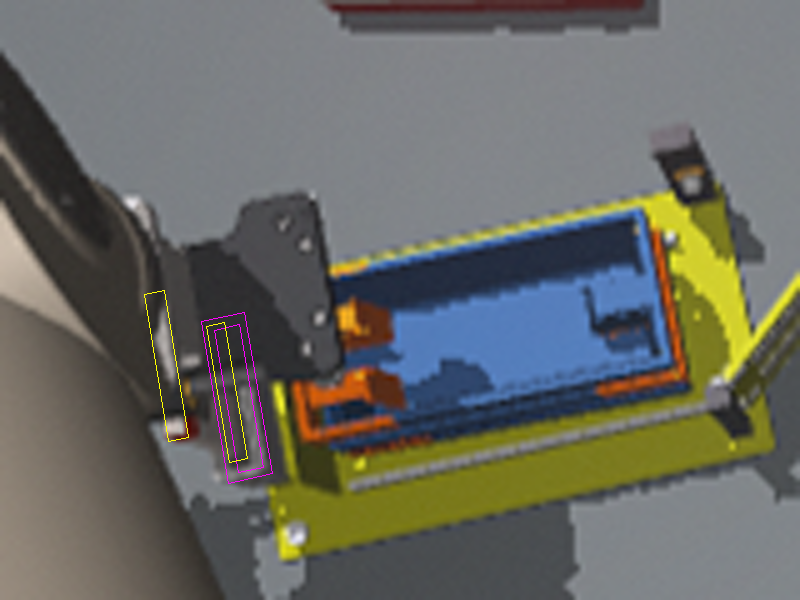

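```bash
python3 - <<'E'
from h import *
s=arm.get_state(); T=s['position']
a=np.radians(103.2); X=np.array([np.cos(a),np.sin(a),0]);Y=np.array([-X[1],X[0],0])
off=(145,260); n='top'; sc=12; p=cv2.imread('pics/top28.png')
im=cv2.resize(p[260:320,145:195],None,fx=sc,fy=sc,interpolation=cv2.INTER_CUBIC); im2=im.copy()
def pl(P,c):
        q=np.array([((px(n,k)[0]-off[0]+.45)*sc,(px(n,k)[1]-off[1]+.45)*sc) for k in P]).round().astype(np.int32)
        cv2.polylines(im,[q],True,c,1)
Pk=np.array([.4849,.3283,0])
for hx,hy,z in((.0055,.032,.102),(.0095,.036,.106)): pl([Pk+i*hx*X+j*hy*Y+np.array([0,0,z]) for i,j in((1,1),(1,-1),(-1,-1),(-1,1))],(255,0,255))
for z in(T[2]-.068,T[2]+.032): pl([np.array([T[0],T[1],z])+i*.004*X+j*.03*Y for i,j in((1,1),(1,-1),(-1,-1),(-1,1))],(0,255,255))
cv2.imwrite('pics/z1.png',np.hstack([im2])); cv2.imwrite('pics/z2.png',im)
E
```

```text
(no output)
```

View pics/z1.png

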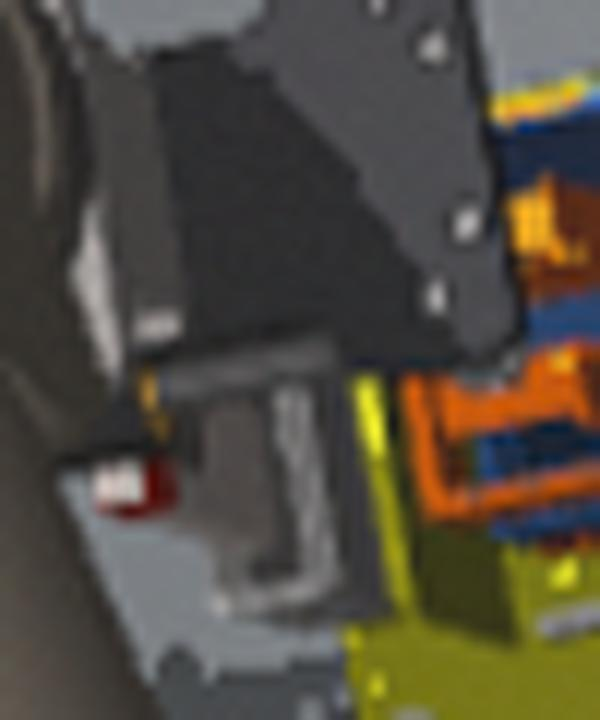

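View pics/z2.png

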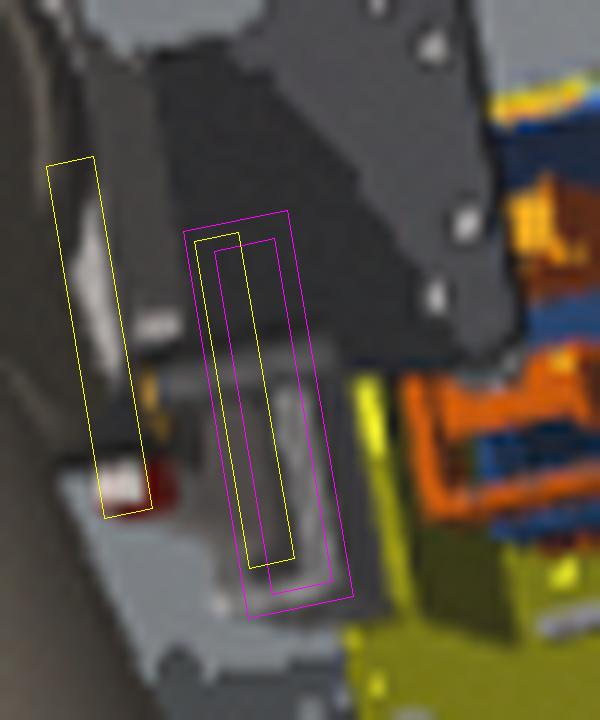

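```bash
python3 - <<'E'
from h import *
a=np.radians(102.9); X=np.array([np.cos(a),np.sin(a),0]);Y=np.array([-X[1],X[0],0])
def ov(n,f,off,wh,sc,out):
    p=cv2.imread(f'pics/{f}.png'); im=cv2.resize(p[off[1]:off[1]+wh[1],off[0]:off[0]+wh[0]],None,fx=sc,fy=sc,interpolation=cv2.INTER_CUBIC)
    def pl(P,c):
        q=np.array([((px(n,k)[0]-off[0]+.45)*sc,(px(n,k)[1]-off[1]+.45)*sc) for k in P]).round().astype(np.int32)
        cv2.polylines(im,[q],True,c,1)
    pl([np.array([.5117,.2148,.166])+i*.078*X+j*.034*Y for i,j in((1,1),(1,-1),(-1,-1),(-1,1))],(0,255,255))
    cv2.imwrite(out,im)
ov('top','top28',(175,250),(90,60),8,'pics/z1.png')
ov('side','side28',(215,170),(80,60),8,'pics/z2.png')
E
```

```text
(no output)
```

View pics/z1.png

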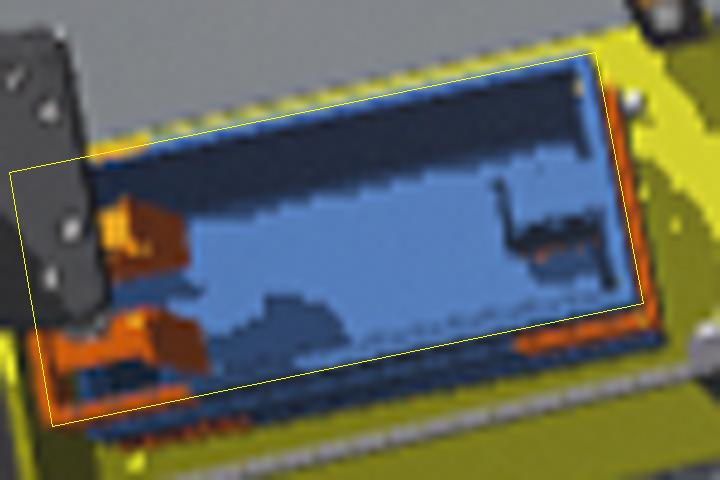

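View pics/z2.png

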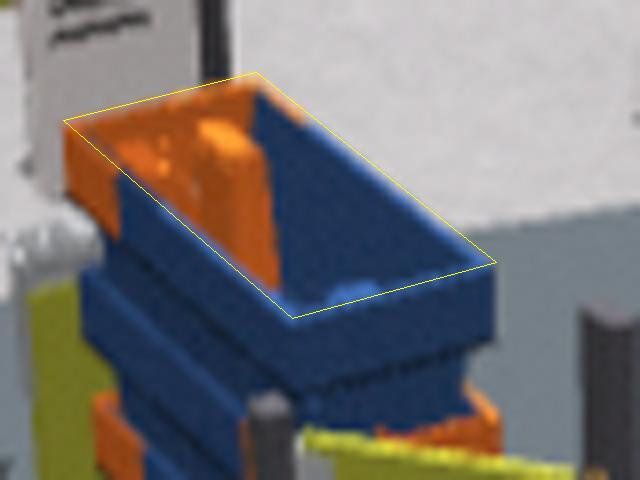

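```bash
python3 - <<'E'
from h import *
p=cv2.imread('pics/side28.png')
cv2.imwrite('pics/z2.png',cv2.resize(p[150:212,208:250],None,fx=12,fy=12,interpolation=cv2.INTER_CUBIC))
E
```

```text
(no output)
```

View pics/z2.png

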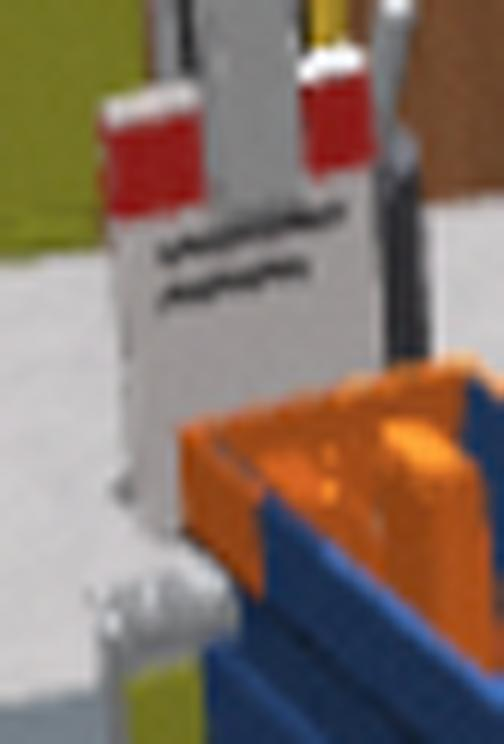

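```bash
python3 go.py 485 330.2 168 103.2
```

```text
pos [485.6 328.6 191.1] jawyaw 103.2 tilt y [ 0.001  0.001 -1.   ] gap 7.6 t 52.55 F [ 0.6 -0.  -0.8] q [-0.98  0.3   0.34  1.84 -0.12  1.01  1.21]
 option turn [0.1 0.  0. ] shift after turn [ 1.7 23.1  0.2]
 option turn [ 1.0e-01 -1.8e+02 -1.0e-01] shift after turn [-1.7 23.1 -0.2]
```

Emit:
{"op": "send_rows", "data": {"rows": [[[0, 0, 0, 1.6, 5, 0, 3], [0, 0, 0, 0, 5, 0, 3], [0, 0, 0, 0, 4, 0, 3], [0, 0, 0, 0, 3, 0, 3], [0, 0, 0, 0, 3, 0, 3], [0, 0, 0, 0, 0, 0, 3], [0, 0, 0, 0, 0, 0, 3]]]}}

```text
time_s: 53.42
position: [0.4849, 0.33, 0.1703]
orientation: [-1.091, -1.377, 1.377]
wrist_force: [0.2, -0.2, -0.6]
finger_gap: 0.0079
```

```bash
python3 go.py 485 330.2 160 103.2;  python3 -c "
from h import *
print(arm.get_state()['moment'])"
```

```text
pos [484.9 330.  170.3] jawyaw 103.2 tilt y [ 0.  0. -1.] gap 7.9 t 53.42 F [ 0.2 -0.2 -0.6] q [-0.98  0.33  0.33  1.86 -0.13  0.97  1.21]
 option turn [0. 0. 0.] shift after turn [ 0.2 10.3 -0.2]
 option turn [   0. -180.   -0.] shift after turn [-0.2 10.3  0.2]
[-0.00705003  0.02464209 -0.06072607]
```

No contact at the throat; continuing in small steps.

Emit:
{"op": "send_rows", "data": {"rows": [[[0, 0, 0, 0, 3, 0, 3], [0, 0, 0, 0, 3, 0, 3], [0, 0, 0, 0, 3, 0, 3], [0, 0, 0, 0, 0, 0, 3]]]}}

```text
time_s: 53.92
position: [0.4847, 0.3299, 0.1609]
orientation: [-1.091, -1.377, 1.377]
wrist_force: [0.5, 0.6, -0.7]
finger_gap: 0.0078
```

```bash
python3 go.py 485 330.2 160 103.2;  python3 -c "
from h import *
print(arm.get_state()['moment'])"
```

```text
pos [484.7 329.9 160.9] jawyaw 103.2 tilt y [-0. -0. -1.] gap 7.8 t 53.92 F [ 0.5  0.6 -0.7] q [-0.97  0.34  0.33  1.87 -0.13  0.96  1.22]
 option turn [-0.  0. -0.] shift after turn [ 0.3  0.9 -0.4]
 option turn [  -0. -180.    0.] shift after turn [-0.3  0.9  0.4]
[ 0.13763569 -0.01014392  0.01236591]
```

Emit:
{"op": "send_rows", "data": {"rows": [[[0, 0, 0, 0, 4, 0, 3], [0, 0, 0, 0, 5, 0, 3], [0, 0, 0, 0, 5, 0, 3], [0, 0, 0, 0, 5, 0, 3], [0, 0, 0, 0, 0, 0, 3]]]}}

```text
time_s: 54.55
position: [0.4846, 0.3299, 0.1417]
orientation: [-1.091, -1.376, 1.378]
wrist_force: [0.1, 0.9, -1.0]
finger_gap: 0.0082
```

```bash
python3 go.py 485 330.2 120 103.2;  python3 - <<'E'
from h import *
print(arm.get_state()['moment'])
p,d=cap('side','side29')
p2,d=cap('top','top29')
cv2.imwrite('pics/z2.png',np.hstack([cv2.resize(p[150:212,198:248],None,fx=8,fy=8,interpolation=cv2.INTER_CUBIC),cv2.resize(p2[260:322,145:195],None,fx=8,fy=8,interpolation=cv2.INTER_CUBIC)]))
E
```

```text
pos [484.6 329.9 141.7] jawyaw 103.2 tilt y [-0.001 -0.    -1.   ] gap 8.2 t 54.55 F [ 0.1  0.9 -1. ] q [-0.97  0.36  0.33  1.89 -0.14  0.92  1.23]
 option turn [-0.  0. -0.] shift after turn [ 0.2 21.7 -0.5]
 option turn [-0.0e+00 -1.8e+02  1.0e-01] shift after turn [-0.2 21.7  0.5]
[0.17611273 0.08290056 0.02057151]
```

View pics/z2.png

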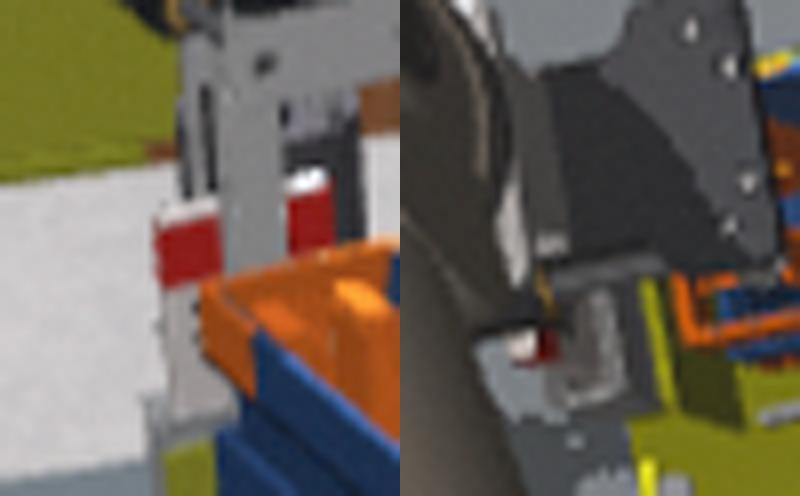

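The tag is entering the pocket (side crop: its foot disappears behind the lip at (190,420)), with no force on it. Continuing down to the floor.

Emit:
{"op": "send_rows", "data": {"rows": [[[0, 0, 0, 0, 5, 0, 3], [0, 0, 0, 0, 5, 0, 3], [0, 0, 0, 0, 5, 0, 3], [0, 0, 0, 0, 4, 0, 3], [0, 0, 0, 0, 2, 0, 3], [0, 0, 0, 0, 0, 0, 3]]]}}

```text
time_s: 55.4
position: [0.4848, 0.3299, 0.121]
orientation: [-1.091, -1.377, 1.377]
wrist_force: [-0.6, 1.6, -1.2]
finger_gap: 0.0081
```

Emit:
{"op": "send_rows", "data": {"rows": [[[0, 0, 0, 0, 1, 0, 3], [0, 0, 0, 0, 1, 0, 3], [0, 0, 0, 0, 0, 0, 3]]]}}

```text
time_s: 55.78
position: [0.4849, 0.3299, 0.1192]
orientation: [-1.091, -1.377, 1.377]
wrist_force: [0.1, 1.4, -0.9]
finger_gap: 0.0078
```

```bash
python3 go.py 485 330.2 118 103.2
```

```text
pos [484.9 329.9 119.2] jawyaw 103.2 tilt y [ 0.  0. -1.] gap 7.8 t 55.77 F [ 0.1  1.4 -0.9] q [-0.96  0.39  0.32  1.9  -0.16  0.87  1.24]
 option turn [0. 0. 0.] shift after turn [ 0.2  1.2 -0.2]
 option turn [   0. -180.   -0.] shift after turn [-0.2  1.2  0.2]
```

Emit:
{"op": "send_rows", "data": {"rows": [[[0, 0, 0, 0, 0.8, 0, 3], [0, 0, 0, 0, 0.8, 0, 3], [0, 0, 0, 0, 0, 0, 3]]]}}

```text
time_s: 56.15
position: [0.4849, 0.33, 0.1179]
orientation: [-1.091, -1.377, 1.377]
wrist_force: [-2.6, 0.2, 5.1]
finger_gap: 0.0076
```

Emit:
{"op": "send_rows", "data": {"rows": [[[0, 0, 0, 0, 0, 0, 15], [0, 0, 0, 0, 0, 0, 26], [0, 0, 0, 0, 0, 0, 26], [0, 0, 0, 0, 0, 0, 26], [0, 0, 0, 0, -15, 0, 26], [0, 0, 0, 0, -40, 0, 26], [0, 0, 0, 0, -50, 0, 26], [0, 0, 0, 0, -50, 0, 26], [0, 0, 0, 0, 0, 0, 26]]]}}

```text
time_s: 57.28
position: [0.4864, 0.3308, 0.2774]
orientation: [-1.092, -1.383, 1.371]
wrist_force: [0.5, -0.3, -1.3]
finger_gap: 0.0245
```

```bash
python3 go.py 560 0 270 103.2;  python3 - <<'E'
from h import *
p,d=cap('side','side30')
p2,d=cap('top','top30')
cv2.imwrite('pics/z2.png',np.hstack([cv2.resize(p[150:290,190:310],None,fx=4,fy=4,interpolation=cv2.INTER_CUBIC),cv2.resize(p2[230:370,140:220],None,fx=4,fy=4,interpolation=cv2.INTER_CUBIC)]))
E
```

```text
pos [486.4 330.8 277.4] jawyaw 103.2 tilt y [ 0.005  0.005 -1.   ] gap 24.5 t 57.27 F [ 0.5 -0.3 -1.3] q [-1.    0.23  0.36  1.74 -0.09  1.18  1.18]
 option turn [ 0.3 -0.   0.2] shift after turn [-338.8    7.4    3.9]
 option turn [ -0.3 180.    0.5] shift after turn [338.8   7.4  -3.9]
```

View pics/z2.png

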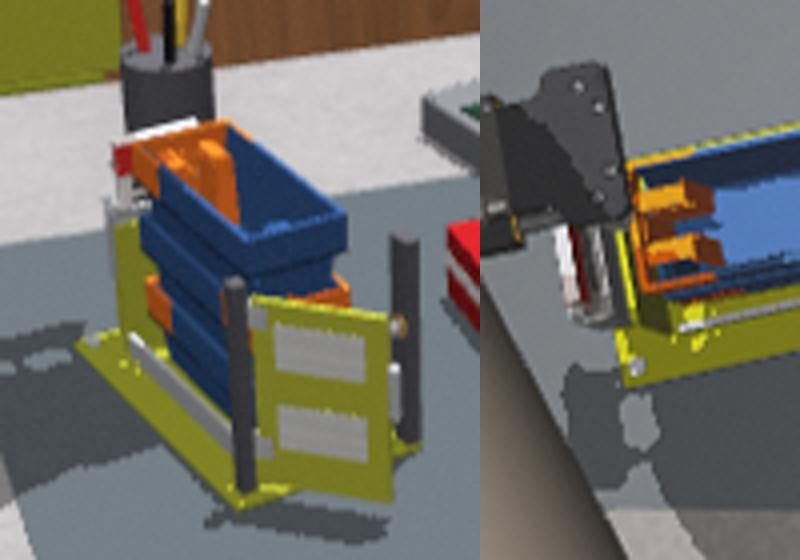

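```bash
python3 - <<'E'
from h import *
p=cv2.imread('pics/top24.png'); p=cv2.imread('pics/top23.png')
cv2.imwrite('pics/z1.png',cv2.resize(p[235:315,240:310],None,fx=8,fy=8,interpolation=cv2.INTER_CUBIC))
P=np.array([486.8,113.1]); a=np.radians(103.2); X=np.array([np.cos(a),np.sin(a)]);Y=np.array([-X[1],X[0]])
for u,v,n in((289.6,260,'top'),):
    e=wz(n,u,v,.14)[:2]*1000; r=e-P; x,y=r@X,r@Y; print(e,'rel',x,y,'q',np.arctan2(-x,-y),np.hypot(x,y))
for q in(.0,.12,.3,.6,.9,1.0,1.1):
    for n in('top',): print(q,[tuple(np.round(px(n,[*( (P+s*(-np.sin(q)*X-np.cos(q)*Y))/1000),.14]),1)) for s in(0,90)], (P+90*(-np.sin(q)*X-np.cos(q)*Y)).round(1),'outside normal',(-np.cos(q)*X+np.sin(q)*Y).round(3))
E
```

```text
[559.4882217  61.4104748] rel -66.92224990778962 -58.96437108108005 q 0.8485288119802201 89.19296266919245
0.0 [(np.float64(264.4), np.float64(293.2)), (np.float64(256.3), np.float64(252.5))] [574.4 133.7] outside normal [ 0.228 -0.974]
0.12 [(np.float64(264.4), np.float64(293.2)), (np.float64(261.3), np.float64(251.8))] [576.3 123. ] outside normal [ 0.11  -0.994]
0.3 [(np.float64(264.4), np.float64(293.2)), (np.float64(268.8), np.float64(251.8))] [576.6 106.8] outside normal [-0.07  -0.998]
0.6 [(np.float64(264.4), np.float64(293.2)), (np.float64(280.9), np.float64(254.7))] [570.7  80.6] outside normal [-0.361 -0.932]
0.9 [(np.float64(264.4), np.float64(293.2)), (np.float64(291.5), np.float64(261.0))] [557.4  57.2] outside normal [-0.621 -0.784]
1.0 [(np.float64(264.4), np.float64(293.2)), (np.float64(294.6), np.float64(263.8))] [551.4  50.5] outside normal [-0.696 -0.718]
1.1 [(np.float64(264.4), np.float64(293.2)), (np.float64(297.4), np.float64(266.9))] [544.9  44.3] outside normal [-0.764 -0.645]
```

View pics/z1.png

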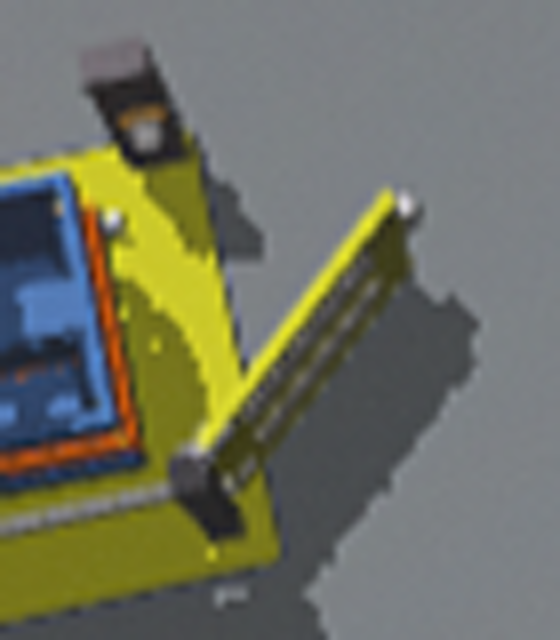

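```bash
python3 go.py 524 37 270 103.2; python3 - <<'E'
import numpy as np
H=np.array([-96,48.])
prev=None
for q in(1.1,.85,.75,.65,.55,.45,.35,.25,.18,.12,.08,.05,.02,0):
    u=np.array([-np.sin(q),-np.cos(q)]); n=np.array([-np.cos(q),np.sin(q)])
    off=12.5*np.cos(q)+8*np.sin(q)+2
    t=H+72*u+n*off; print(q,t.round(1),None if prev is None else (t-prev).round(1)); prev=t
O=np.array([511.7,217.5]);a=np.radians(103.2); X=np.array([np.cos(a),np.sin(a)]);Y=np.array([-X[1],X[0]])
for t in((-96-54-24-14,0),(-160.3,11.1),(-110.5,-24)): print(t,(O+t[0]*X+t[1]*Y).round(1))
print(np.array([[524,37]-O])@np.array([X,Y]).T)
E
```

```text
pos [484.8 329.9 273.3] jawyaw 103.2 tilt y [ 0.001  0.001 -1.   ] gap 24.4 t 57.38 F [ 0.7  0.2 -0.8] q [-1.    0.23  0.36  1.75 -0.09  1.18  1.18]
 option turn [0.1 0.  0. ] shift after turn [-294.1    3.3   28.8]
 option turn [ 1.0e-01 -1.8e+02 -1.0e-01] shift after turn [294.1   3.3 -28.8]
1.1 [-166.9   28.5] None
0.85 [-160.8   12.7] [  6.1 -15.8]
0.75 [-157.2    6.6] [ 3.6 -6.1]
0.65 [-152.9    0.8] [ 4.3 -5.8]
0.55 [-148.    -4.6] [ 5.  -5.4]
0.45 [-142.4   -9.6] [ 5.6 -5. ]
0.35 [-136.2  -14. ] [ 6.2 -4.4]
0.25 [-129.4  -17.8] [ 6.8 -3.8]
0.18 [-124.4  -20. ] [ 5.  -2.2]
0.12 [-119.9  -21.6] [ 4.5 -1.6]
0.08 [-116.8  -22.6] [ 3.1 -0.9]
0.05 [-114.5  -23.2] [ 2.3 -0.6]
0.02 [-112.1  -23.7] [ 2.4 -0.5]
0 [-110.5  -24. ] [ 1.6 -0.3]
(-188, 0) [554.6  34.5]
(-160.3, 11.1) [537.5  58.9]
(-110.5, -24) [560.3 115.4]
[[-178.53970767   29.24231155]]
```

Emit:
{"op": "send_rows", "data": {"rows": [[[0, 0, 0, -49, 0, 5, 0], [0, 0, 0, -49, 0, 5, 0], [0, 0, 0, -49, 0, 5, 0], [0, 0, 0, -49, 0, 5, 0], [0, 0, 0, -49, 0, 5, 0], [0, 0, 0, -49, 0, 5, 0], [0, 0, 0, 0, 0, 0, 0], [0, 0, 0, 0, 60, 0, 0], [0, 0, 0, 0, 60, 0, 0], [0, 0, 0, 0, 40, 0, 0], [0, 0, 0, 0, 15, 0, 0], [0, 0, 0, 0, 0, 0, 0]]]}}

```text
time_s: 58.88
position: [0.5225, 0.0371, 0.0973]
orientation: [-1.09, -1.376, 1.378]
wrist_force: [0.1, 0.2, 0.3]
finger_gap: 0.0005
```

```bash
python3 go.py 537.5 58.9 95 103.2;  python3 - <<'E'
from h import *
p,d=cap('side','side31')
p2,d=cap('top','top31')
cv2.imwrite('pics/z2.png',np.hstack([cv2.resize(p[150:290,190:310],None,fx=4,fy=4,interpolation=cv2.INTER_CUBIC),cv2.resize(p2[210:350,230:310],None,fx=4,fy=4,interpolation=cv2.INTER_CUBIC)]))
E
```

```text
pos [522.5  37.1  97.3] jawyaw 103.2 tilt y [-0.002 -0.001 -1.   ] gap 0.5 t 58.88 F [0.1 0.2 0.3] q [-0.6   0.34  0.5   2.06 -0.23  0.79  1.83]
 option turn [-0.1  0.  -0. ] shift after turn [ 17.8   2.3 -19.6]
 option turn [-0.0e+00 -1.8e+02  1.0e-01] shift after turn [-17.8   2.3  19.6]
```

View pics/z2.png

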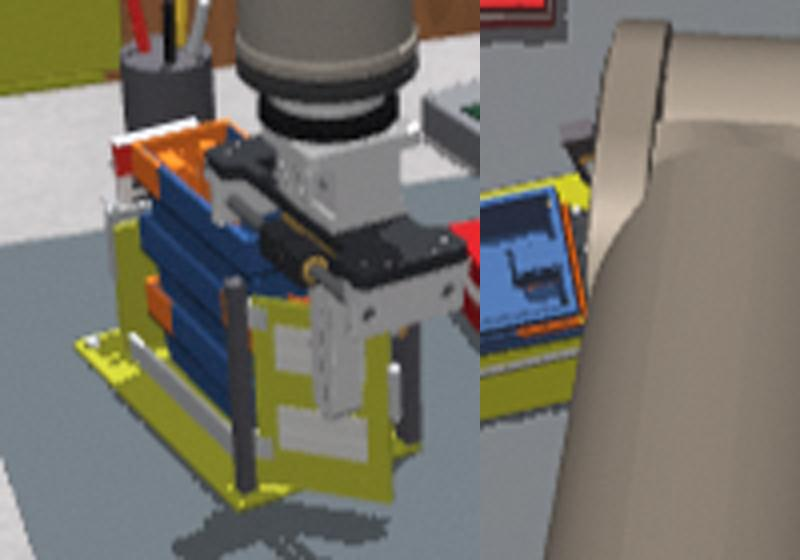

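Emit:
{"op": "send_rows", "data": {"rows": [[[0, 0, 0, 9, 0, -9, 0], [0, 0, 0, 9, 0, -9, 0], [0, 0, 0, 3.6, 0, -6.1, 0], [0, 0, 0, 4.3, 0, -5.8, 0], [0, 0, 0, 5, 0, -5.4, 0], [0, 0, 0, 5.6, 0, -5, 0], [0, 0, 0, 0, 0, 0, 0]]]}}

```text
time_s: 59.85
position: [0.554, 0.0822, 0.0975]
orientation: [-1.091, -1.378, 1.377]
wrist_force: [-0.6, -0.7, -0.1]
finger_gap: 0.0006
```

```bash
python3 go.py;  python3 - <<'E'
from h import *
p,d=cap('side','side32')
p2,d=cap('top','top32')
cv2.imwrite('pics/z2.png',np.hstack([cv2.resize(p[150:290,190:310],None,fx=4,fy=4,interpolation=cv2.INTER_CUBIC),cv2.resize(p2[210:350,230:310],None,fx=4,fy=4,interpolation=cv2.INTER_CUBIC)]))
s=arm.get_state()['position'][:2]*1000-np.array([511.7,217.5]);a=np.radians(103.2); X=np.array([np.cos(a),np.sin(a)]);Y=np.array([-X[1],X[0]])
print('rack',s@X,s@Y)
E
```

```text
pos [554.   82.2  97.5] jawyaw 103.3 tilt y [ 0. -0. -1.] gap 0.6 t 59.85 F [-0.6 -0.7 -0.1] q [-0.65  0.4   0.48  1.99 -0.25  0.81  1.77]
rack -141.94536683434345 -9.821717446474542
```

View pics/z2.png

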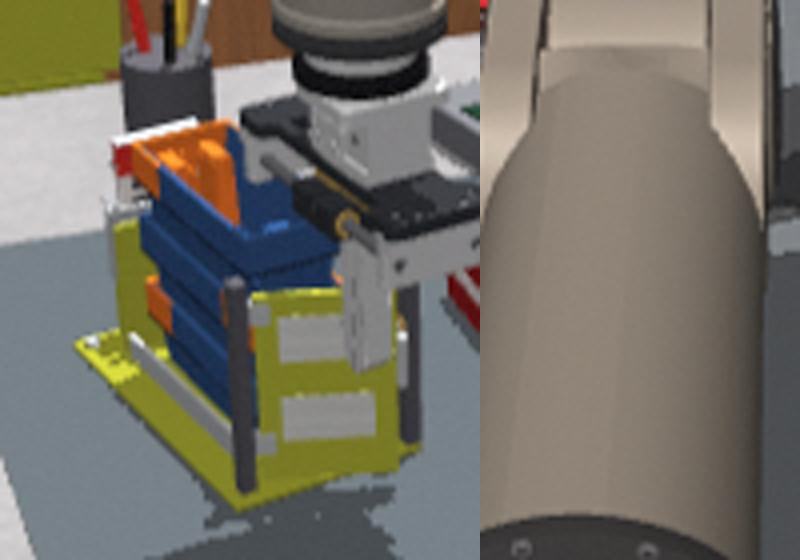

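Emit:
{"op": "send_rows", "data": {"rows": [[[0, 0, 0, 6.2, 0, -4.4, 0], [0, 0, 0, 6.8, 0, -3.8, 0], [0, 0, 0, 5, 0, -2.2, 0], [0, 0, 0, 4.5, 0, -1.6, 0], [0, 0, 0, 0, 0, 0, 0]]]}}

```text
time_s: 60.58
position: [0.5603, 0.1067, 0.0976]
orientation: [-1.091, -1.378, 1.377]
wrist_force: [0.3, 0.0, -0.2]
finger_gap: 0.0004
```

Emit:
{"op": "send_rows", "data": {"rows": [[[0, 0, 0, 2, 0, -0.6, 0], [0, 0, 0, 2, 0, -0.6, 0], [0, 0, 0, 2, 0, -0.5, 0], [0, 0, 0, 0, 0, 0, 0]]]}}

```text
time_s: 61.08
position: [0.5602, 0.1117, 0.0975]
orientation: [-1.091, -1.376, 1.377]
wrist_force: [-2.5, -4.1, 1.7]
finger_gap: 0.0
```

```bash
python3 go.py;  python3 - <<'E'
from h import *
p,d=cap('side','side33')
cv2.imwrite('pics/z2.png',np.hstack([cv2.resize(p[150:290,190:310],None,fx=5,fy=5,interpolation=cv2.INTER_CUBIC)]))
E
```

```text
pos [560.2 111.7  97.5] jawyaw 103.2 tilt y [-0.001 -0.001 -1.   ] gap 0.0 t 61.08 F [-2.5 -4.1  1.7] q [-0.68  0.41  0.47  1.96 -0.25  0.82  1.72]
```

View pics/z2.png

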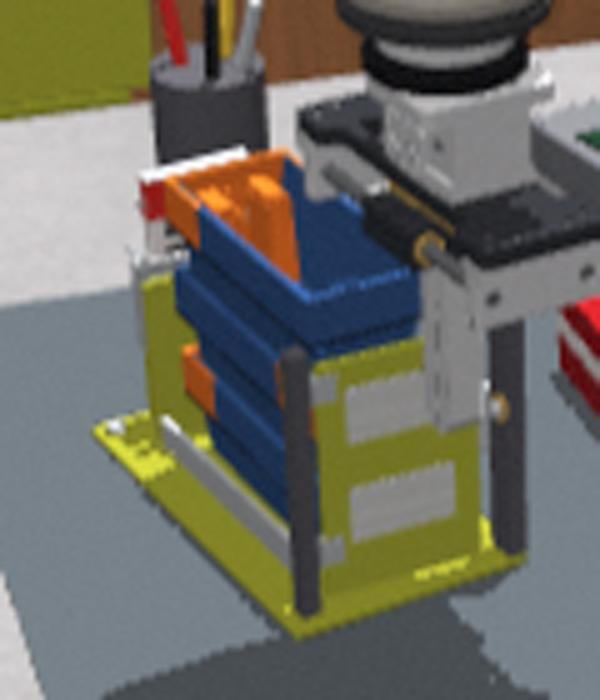

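```bash
python3 - <<'E'
from h import *
for n,f in(('side','side33'),('top','top30'),('side','side30')):
    d=np.load(f'pics/{f}.npy'); C=cloud(n,d); im=cv2.imread(f'pics/{f}.png').astype(int)
    red=(im[...,2]>110)&(im[...,1]<60)&(im[...,0]<60)
    wh=(im.min(-1)>190)
    m=red&(C[...,1]>.28)&(C[...,1]<.37)&(C[...,0]>.42)&(C[...,0]<.56)&(C[...,2]>.08)
    m2=wh&(C[...,1]>.28)&(C[...,1]<.37)&(C[...,0]>.42)&(C[...,0]<.56)&(C[...,2]>.12)
    for nm,k in(('red',m),('white',m2)):
        if k.sum(): print(f,nm,k.sum(),C[k].mean(0).round(4),'z',np.percentile(C[k][:,2],[5,50,95]).round(4))
E
```

```text
side33 red 28 [0.4616 0.3176 0.1358] z [0.1274 0.1359 0.146 ]
side33 white 46 [0.4837 0.3244 0.1498] z [0.1459 0.1488 0.1645]
top30 red 5 [0.4892 0.2873 0.1469] z [0.1125 0.1558 0.1633]
top30 white 43 [0.4861 0.3288 0.1722] z [0.1467 0.1507 0.4293]
side30 red 24 [0.4623 0.3199 0.1349] z [0.127  0.1358 0.1432]
side30 white 41 [0.4873 0.3238 0.1578] z [0.1463 0.1487 0.1649]
```

The tag top measures z ≈ 149–151 mm in both cameras, so it is seated. Pushing the gate past the ball.

Emit:
{"op": "send_rows", "data": {"rows": [[[0, 0, 0, 1.5, 0, 0, 0], [0, 0, 0, 1, 0, 0, 0], [0, 0, 0, 0, 0, 0, 0]]]}}

```text
time_s: 61.5
position: [0.5599, 0.115, 0.0975]
orientation: [-1.091, -1.377, 1.377]
wrist_force: [-1.1, -2.6, -0.1]
finger_gap: 0.0005
```

Emit:
{"op": "send_rows", "data": {"rows": [[[0, 0, 0, 1, 0, 0, 0], [0, 0, 0, 1, 0, 0, 0], [0, 0, 0, 0, 0, 0, 0]]]}}

```text
time_s: 61.88
position: [0.5597, 0.1174, 0.0977]
orientation: [-1.091, -1.378, 1.377]
wrist_force: [0.6, -0.0, 0.9]
finger_gap: 0.0007
```

```bash
python3 go.py;  python3 - <<'E'
from h import *
p,d=cap('side','side34')
cv2.imwrite('pics/z2.png',np.hstack([cv2.resize(p[150:290,190:310],None,fx=5,fy=5,interpolation=cv2.INTER_CUBIC)]))
E
```

```text
pos [559.7 117.4  97.7] jawyaw 103.2 tilt y [ 0.  0. -1.] gap 0.7 t 61.88 F [ 0.6 -0.   0.9] q [-0.69  0.41  0.47  1.96 -0.25  0.82  1.72]
```

View pics/z2.png

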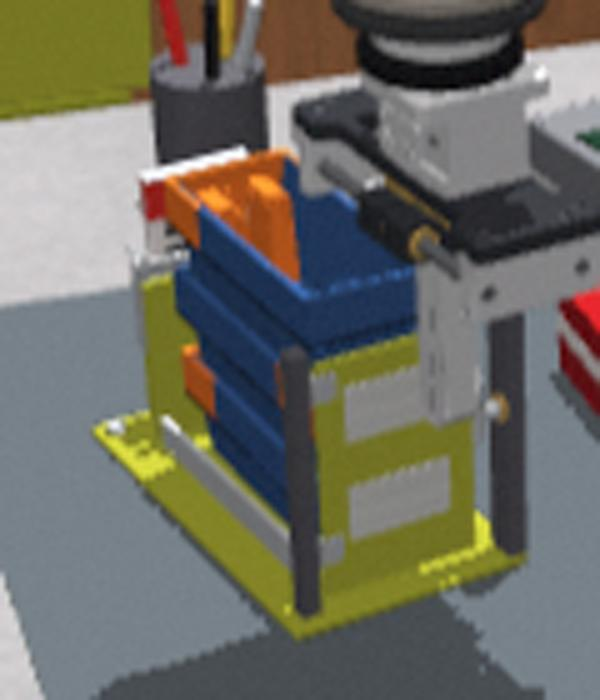

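The force dropped to zero, so it seems drawn home. I'll confirm with a small further push until it meets the stop.

Emit:
{"op": "send_rows", "data": {"rows": [[[0, 0, 0, 1, 0, 0, 0], [0, 0, 0, 0, 0, 0, 0]]]}}

```text
time_s: 62.18
position: [0.5596, 0.1175, 0.0977]
orientation: [-1.092, -1.377, 1.377]
wrist_force: [1.9, -3.3, 0.8]
finger_gap: 0.0005
```

Emit:
{"op": "send_rows", "data": {"rows": [[[0, 0, 0, 1, 0, 0, 0], [0, 0, 0, 0, 0, 0, 0]]]}}

```text
time_s: 62.42
position: [0.5596, 0.1176, 0.0977]
orientation: [-1.093, -1.376, 1.377]
wrist_force: [2.4, -8.5, 0.8]
finger_gap: 0.0007
```

Hard stop reached (8 N with no motion). Backing off and clearing the view.

Emit:
{"op": "send_rows", "data": {"rows": [[[0, 0, 0, -3, 0, 0, 0], [0, 0, 0, -15, 0, 0, 0], [0, 0, 0, -40, 0, 0, 0], [0, 0, 0, -50, 0, 0, 0], [0, 0, 0, -50, -40, 0, 0], [0, 0, 0, -50, -60, 0, 0], [0, 0, 0, -50, -60, 0, 0], [0, 0, 0, -50, 0, 0, 0], [0, 0, 0, 0, 0, 0, 0], [0, 0, 0, 0, 0, 0, 0]]]}}

```text
time_s: 63.68
position: [0.6243, -0.1606, 0.2322]
orientation: [-1.091, -1.376, 1.377]
wrist_force: [-0.8, 0.6, 0.4]
finger_gap: 0.0005
```

```bash
python3 go.py;  python3 - <<'E'
from h import *
p,d=cap('side','side35')
p2,d=cap('top','top35')
cv2.imwrite('pics/z2.png',cv2.resize(p[150:290,190:310],None,fx=5,fy=5,interpolation=cv2.INTER_CUBIC))
cv2.imwrite('pics/z3.png',cv2.resize(p2[230:350,140:300],None,fx=5,fy=5,interpolation=cv2.INTER_CUBIC))
E
```

```text
pos [ 624.3 -160.6  232.2] jawyaw 103.2 tilt y [-0.001  0.    -1.   ] gap 0.5 t 63.67 F [-0.8  0.6  0.4] q [-0.27  0.4   0.57  1.67 -0.23  1.14  2.16]
```

View pics/z2.png

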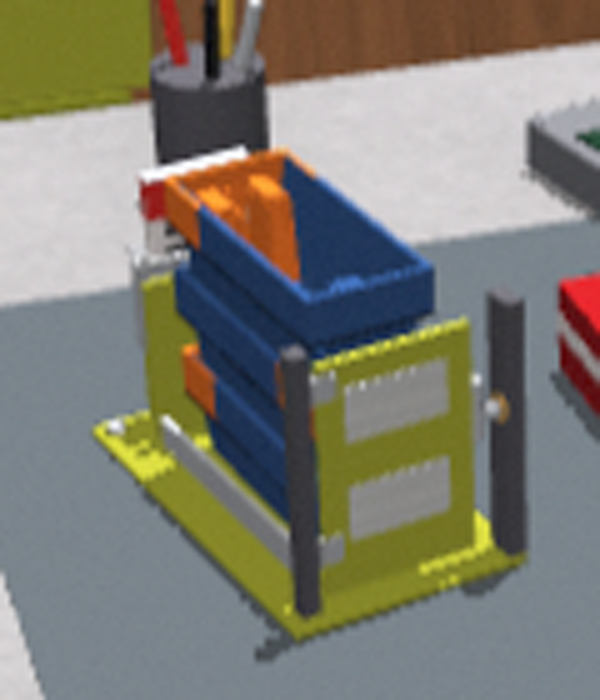

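View pics/z3.png

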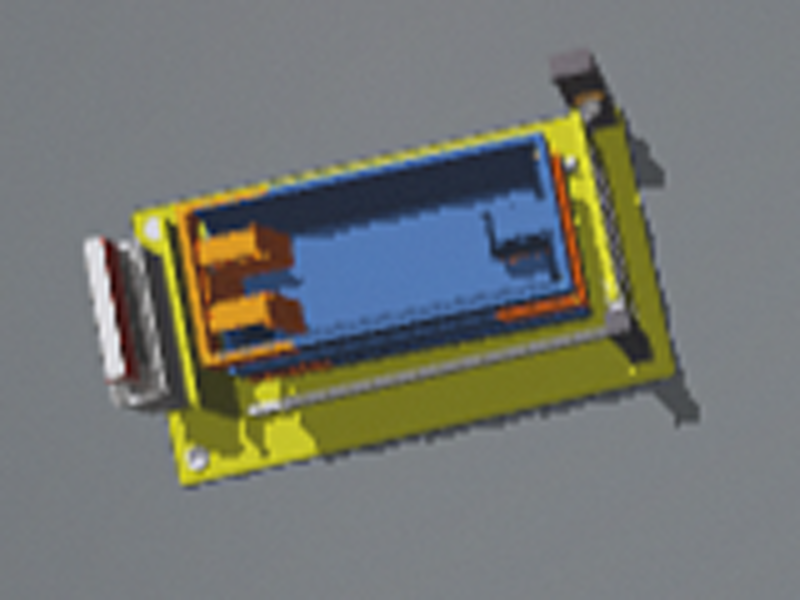

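View pics/top35.png

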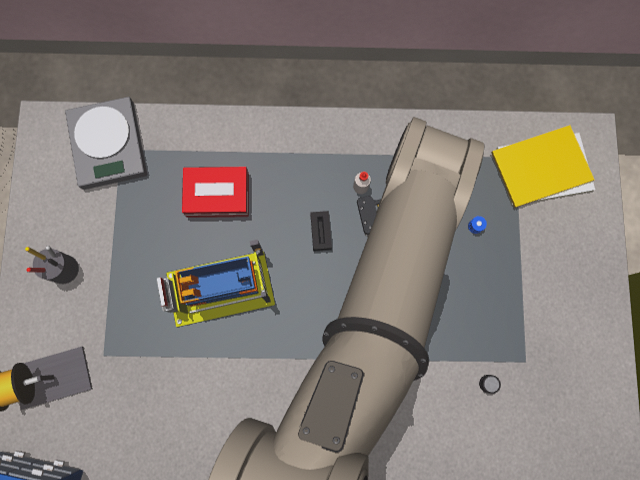

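The gate is parallel to the rack end and meets its ball, the stack is upright, the tag is in, and the tissue box and oiler haven't moved. Handing in.

```bash
python3 -c "
from station import arm
s=arm.get_state(); print(s['time_s'],s['wrist_force'],s['joint_vel'].round(3)); print(arm.sign_off())"
```

```text
63.775 [ 0.73628504  0.91350662 -0.25421988] [-0.009 -0.002 -0.    -0.001  0.001 -0.001 -0.   ]
the job is handed in; nothing more can be done
None
```

The packing job is done and was handed in at about 64 s; the hand-in gives no verdict.

- **Bobbins:** I saw only two gold bobbins on the bench. One went into tote_a in the rack and the other into tote_c. The second had been knocked aside, so I measured it again before gripping it.
- **Stack:** tote_c stands turned on tote_a, and the empty tote_b stands turned on tote_c. They touched down with their undersides at about 56 and 106 mm.
- **Tag:** it is down in the pocket. The arm felt the floor, and the tag's top measures 149 to 151 mm in both cameras, where 150 mm means seated.
- **Gate:** I pushed it past the ball catch. The push force rose to about 5 N and then dropped to zero. A further nudge met a hard stop at about 8 N with no movement.

In the final pictures the gate is shut, the stack is upright, and the tissue box and oiler look unmoved. The arm is clear of everything.

The two cameras disagreed by about 3 to 5 mm in y, more than the stated 2 mm. I corrected for that before setting the tag in the pocket, and it went in without resistance.

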